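# Load and start the rocking mixer

### The job

Get the rocking mixer ready and start it. Set the clip plate down over the mixer's two posts until it lies flat on the deck, slide one collar over each post to hold it down, and press every tube from the rack down into a clip pair of its own until the springs snap over it; when everything is home, press the start button and leave the amber bottle standing.

Things in the scene. Friction and masses are not known exactly. Their poses are not given: they have to be found in the camera images.
- deck (a point): Centre of the flat top of the mixer's aluminium deck (158 x 206 mm), 78 mm above the bench. The mixer, a white housing, is fixed and its deck does not rock. x axis: away from the control strip, along the line of the two posts; z up. The clip plate belongs here, its middle over this point, either way round.
- post_near (a point): Centre of the tip of the steel post on the control-strip side of the deck, 62 mm from the deck's centre along its -x. Post: 14 mm diameter, standing 46 mm above the deck, the top 9 mm tapered to a blunt point 8 mm wide.
- post_far (a point): Centre of the tip of the other post, the same, 62 mm from the deck's centre along its +x.
- plate_grip (a point): Grip point on the upright black handle of the loose clip plate (0.6 kg): 158 mm in x, 206 in y, 6 thick, with two 17 mm holes on its x axis, 62 mm either side of the handle. Handle: block over the plate's centre, 30 mm in x, 12 in y (grip it across y), from 28 mm below to 16 mm above this point, which is 34 mm above the plate's underside (and the deck, when seated). z up.
- clip_1 (a point): Clip pair on the clip plate, 88 mm along -y from its centre. Point: middle of a seated tube, 24 mm above the plate's underside; x: along the tube; z up. Two steel spring clips at x = +-28 mm, 10 mm wide, on 8 mm high black rails, lips up to 17 mm above the point; fingers fit between. A tube laid on the lips is 16 mm too high: press it straight down, level, with about 8 N until it snaps in.
- clip_2 (a point): Clip pair on the clip plate, 42 mm along -y from its centre. Point: middle of a seated tube, 24 mm above the plate's underside; x: along the tube; z up. Two steel spring clips at x = +-28 mm, 10 mm wide, on 8 mm high black rails, lips up to 17 mm above the point; fingers fit between. A tube laid on the lips is 16 mm too high: press it straight down, level, with about 8 N until it snaps in.
- clip_3 (a point): Clip pair on the clip plate, 42 mm along +y from its centre. Point: middle of a seated tube, 24 mm above the plate's underside; x: along the tube; z up. Two steel spring clips at x = +-28 mm, 10 mm wide, on 8 mm high black rails, lips up to 17 mm above the point; fingers fit between. A tube laid on the lips is 16 mm too high: press it straight down, level, with about 8 N until it snaps in.
- clip_4 (a point): Clip pair on the clip plate, 88 mm along +y from its centre. Point: middle of a seated tube, 24 mm above the plate's underside; x: along the tube; z up. Two steel spring clips at x = +-28 mm, 10 mm wide, on 8 mm high black rails, lips up to 17 mm above the point; fingers fit between. A tube laid on the lips is 16 mm too high: press it straight down, level, with about 8 N until it snaps in.
- collar_1_mid (a point): Centre, half-way up, of a loose plain steel collar: ring 36 mm outside diameter, 17 mm bore, 24 mm high, 0.12 kg, lying flat on the bench with its bore upright (z up). Seated on the plate round a post, this point is 28 mm below the post's tip.
- collar_2_mid (a point): Centre, half-way up, of a loose plain steel collar: ring 36 mm outside diameter, 17 mm bore, 24 mm high, 0.12 kg, lying flat on the bench with its bore upright (z up). Seated on the plate round a post, this point is 28 mm below the post's tip.
- tube_1_mid (a point): Middle of a loose pale tube, 124 mm long: round body of 20 mm diameter; x: along the axis towards its grey six-sided cap (24 mm across flats, 20 mm long, from 42 mm on). 30 g, may be absent. At first level in a notch of the white rack, axis 37 mm above the bench. Grip it across the middle. It may go into the clips either way round.
- tube_2_mid (a point): Middle of a loose pale tube, 124 mm long: round body of 20 mm diameter; x: along the axis towards its grey six-sided cap (24 mm across flats, 20 mm long, from 42 mm on). 30 g, may be absent. At first level in a notch of the white rack, axis 37 mm above the bench. Grip it across the middle. It may go into the clips either way round.
- tube_3_mid (a point): Middle of a loose pale tube, 124 mm long: round body of 20 mm diameter; x: along the axis towards its grey six-sided cap (24 mm across flats, 20 mm long, from 42 mm on). 30 g, may be absent. At first level in a notch of the white rack, axis 37 mm above the bench. Grip it across the middle. It may go into the clips either way round.
- tube_4_mid (a point): Middle of a loose pale tube, 124 mm long: round body of 20 mm diameter; x: along the axis towards its grey six-sided cap (24 mm across flats, 20 mm long, from 42 mm on). 30 g, may be absent. At first level in a notch of the white rack, axis 37 mm above the bench. Grip it across the middle. It may go into the clips either way round.
- tube_rest: White sawtooth rack fixed on the bench, 104 x 216 mm, holding the tubes along its x: two 8 mm thick notched rails at x = +-30 mm, four notches 50 mm apart along y; tooth tops 48 mm above the bench. Origin: centre of its underside.
- start_button_top (a point): Centre of the top of the start button, a 24 mm round grey push button in a black ring that points up from the dark control strip of the mixer's housing.
- start_button (a joint): Travel of the start button: 0 = out, 0.005 m = fully down; springs back; about 4 N.
- amber_bottle: Amber glass reagent bottle, 48 mm diameter, 90 mm tall, standing on the bench behind the mixer; origin at the centre of its underside, z up. A bystander: must not be knocked over.
There are look-alikes about, which are no part of the job. What is shaped like the part that bears tube_4_mid but yellow is not meant.

How it is judged (in metres and radians):
On the way, in this order (a step that is already met when the one before it is completed fails the run):
1. the clip plate lies flat on the deck with both posts through its holes (horizontal distance between plate_grip and deck below 0.005 m and z of plate_grip in the frame of deck between 0.03 and 0.038 m and angle between the x axis of plate_grip and the x axis of deck, either way round below 0.06 rad), for 0.2 s.
2. a collar sits on the plate round each post and every tube is snapped into a clip pair (all of step 1 and ((horizontal distance between collar_1_mid and post_near below 0.004 m and z of collar_1_mid in the frame of post_near below -0.024 m) or (horizontal distance between collar_1_mid and post_far below 0.004 m and z of collar_1_mid in the frame of post_far below -0.024 m)) and ((horizontal distance between collar_2_mid and post_near below 0.004 m and z of collar_2_mid in the frame of post_near below -0.024 m) or (horizontal distance between collar_2_mid and post_far below 0.004 m and z of collar_2_mid in the frame of post_far below -0.024 m)) and ((distance between tube_1_mid and clip_1 below 0.012 m and z of tube_1_mid in the frame of clip_1 below 0.004 m and angle between the x axis of tube_1_mid and the x axis of clip_1, either way round below 0.1 rad) or (distance between tube_1_mid and clip_2 below 0.012 m and z of tube_1_mid in the frame of clip_2 below 0.004 m and angle between the x axis of tube_1_mid and the x axis of clip_2, either way round below 0.1 rad) or (distance between tube_1_mid and clip_3 below 0.012 m and z of tube_1_mid in the frame of clip_3 below 0.004 m and angle between the x axis of tube_1_mid and the x axis of clip_3, either way round below 0.1 rad) or (distance between tube_1_mid and clip_4 below 0.012 m and z of tube_1_mid in the frame of clip_4 below 0.004 m and angle between the x axis of tube_1_mid and the x axis of clip_4, either way round below 0.1 rad)) and ((distance between tube_2_mid and clip_1 below 0.012 m and z of tube_2_mid in the frame of clip_1 below 0.004 m and angle between the x axis of tube_2_mid and the x axis of clip_1, either way round below 0.1 rad) or (distance between tube_2_mid and clip_2 below 0.012 m and z of tube_2_mid in the frame of clip_2 below 0.004 m and angle between the x axis of tube_2_mid and the x axis of clip_2, either way round below 0.1 rad) or (distance between tube_2_mid and clip_3 below 0.012 m and z of tube_2_mid in the frame of clip_3 below 0.004 m and angle between the x axis of tube_2_mid and the x axis of clip_3, either way round below 0.1 rad) or (distance between tube_2_mid and clip_4 below 0.012 m and z of tube_2_mid in the frame of clip_4 below 0.004 m and angle between the x axis of tube_2_mid and the x axis of clip_4, either way round below 0.1 rad)) and ((distance between tube_3_mid and clip_1 below 0.012 m and z of tube_3_mid in the frame of clip_1 below 0.004 m and angle between the x axis of tube_3_mid and the x axis of clip_1, either way round below 0.1 rad) or (distance between tube_3_mid and clip_2 below 0.012 m and z of tube_3_mid in the frame of clip_2 below 0.004 m and angle between the x axis of tube_3_mid and the x axis of clip_2, either way round below 0.1 rad) or (distance between tube_3_mid and clip_3 below 0.012 m and z of tube_3_mid in the frame of clip_3 below 0.004 m and angle between the x axis of tube_3_mid and the x axis of clip_3, either way round below 0.1 rad) or (distance between tube_3_mid and clip_4 below 0.012 m and z of tube_3_mid in the frame of clip_4 below 0.004 m and angle between the x axis of tube_3_mid and the x axis of clip_4, either way round below 0.1 rad)) and ((distance between tube_4_mid and clip_1 below 0.012 m and z of tube_4_mid in the frame of clip_1 below 0.004 m and angle between the x axis of tube_4_mid and the x axis of clip_1, either way round below 0.1 rad) or (distance between tube_4_mid and clip_2 below 0.012 m and z of tube_4_mid in the frame of clip_2 below 0.004 m and angle between the x axis of tube_4_mid and the x axis of clip_2, either way round below 0.1 rad) or (distance between tube_4_mid and clip_3 below 0.012 m and z of tube_4_mid in the frame of clip_3 below 0.004 m and angle between the x axis of tube_4_mid and the x axis of clip_3, either way round below 0.1 rad) or (distance between tube_4_mid and clip_4 below 0.012 m and z of tube_4_mid in the frame of clip_4 below 0.004 m and angle between the x axis of tube_4_mid and the x axis of clip_4, either way round below 0.1 rad))), for 0.2 s.
3. the start button is pressed (value of joint start_button above 0.0035 m), for 0.1 s.
At the end, for the whole second after the job is handed in: Plate centred on the deck within 5 mm and lying on it within 4 mm, turned under 0.06 rad; each collar within 4 mm of a post's axis and 24 mm or more below its tip; each tube within 12 mm of a clip point, under 4 mm above it and within 0.1 rad of its axis; button out (all of step 2 and value of joint start_button below 0.002 m); the robot touches nothing.
It fails at once if the amber bottle is knocked over (angle between amber_bottle's own z axis and vertical above 0.6 rad).
Of tube_1, tube_2, tube_3, tube_4 only 3 to 4 are there at a start; the rules pass over those that are not, and their reading is None.
At some moment in a run one of collar_1, collar_2 may be knocked a few centimetres aside while the robot is not near it.
Once in a run the grip may slacken for a moment while it holds something.
It also fails if it takes over 210 s, if anything falls off the work surface, if the arm or the gripper's body presses on something with over 40 N, if the wrist force passes 120 N, or if a joint passes its speed limit or range.

### The arm

A 7-joint arm with a two-finger parallel gripper is mounted at the origin on a cart in front of the work surface, level with it; the furniture and walls round the work are solid. World frame = base frame: x ahead of the robot, y to its left, z up, the work surface at z = 0. Lengths are in m, angles in degrees, forces in N, time in s.
With the tool pointing down it reaches from about 0.425 to 0.875 m from the base axis. Payload 4.7 kg.
Tool frame: the origin (TCP) lies at the very end of the fingers, on their centre line; the grasp point (between the pads) lies env.tcp_to_grasp behind it (env.tcp_to_grasp is the distance from the TCP to the grasp point, in m); z points along the fingers, x is the direction in which the jaws open and shut, and the axes are right-handed (so a half turn about z gives the same grasp; the last joint's range is limited). The gripper opens to 87 mm and grips with 3 to 60 N. Pads are 19 mm wide; open, the fingers measure 117 mm over their backs; the gripper's body (75 mm by 190 mm) begins 51 mm behind the grasp point.
Start: joints at [66.068, 18.392, -4.016, 83.108, 1.295, 78.541, -3.26], TCP at [0.272, -0.59, 0.223] pointing down, gripper open.
Joint ranges: [-163.93, 163.93], [-17.29, 119.83], [-79.2, 71.16], [3.27, 140.29], [-89.18, 269.18], [5.43, 117.66], [-154.24, 154.24]. Speed limits (degrees/s): [147.25, 147.25, 180, 180, 180, 180, 180].

### API

Orientations are given as [roll, pitch, yaw] about the fixed x, y, z axes, in that order (R = Rz(yaw) Ry(pitch) Rx(roll)).
In Python, from cell import env gives the robot as it stands. The module is installed in compiled form; this text tells all that it offers.
- The arm moves only by the tool send_rows, never from a script. Its argument "steps" is a list of rows, each a list of 3 entries, a list of its own where there are three numbers: the shift along the tool's x, y, z in m, then the turn, a rotation vector about the tool's x, y, z in rad, then the finger opening in m, from 0 to 0.087. A call has exactly 5 rows; each row is the pose to reach, as a shift and turn from the pose commanded when the call began, along the tool's axes at that moment; what a row does not reach only later rows make up. A row lasts 1/12 s, in which the tool goes at most 41.7 mm and 7.16 degrees, less where a joint would pass 70% of its speed; a pose out of reach is approached as far as the arm can. A call with a gripper value outside its range is refused whole. The fingers move at their own pace and stop on an object; "grip_force" is the grip in N (left out, the last holds). Time passes only in rows, so rows that repeat a pose let the fingers close, or fill a call up. It gives the time, the measured TCP pose, the force and the opening at its end, in the units of the state.
- env.get_obs(): the state, without advancing time (a new reading comes with each control period).
- env.read_camera(name): name is "side" or "top"; returns a dict with "pixels" (384x512x3 uint8, red, green, blue), "fx", "fy", "cx", "cy" (pixels), "position" and "rotation" of the camera in the world. Camera axes: x right, y up, looking along -z (the intrinsics and any distortion apply to the point x, -y, -z); pixel columns grow to the right and rows downward; lengths in m; the calibration is good to about 2 mm. A picture is of the moment at which its call begins. There is no depth.
- env.sign_off(): hands the job in, once; it reports no verdict.
The state is a dict: "time_s": time; "qpos": joint angles; "joint_velocities": joint speeds; "effort": joint torques, N m; "tool_pos": TCP position; "tool_rot": TCP orientation; "force": force on the tool from outside, world axes, zero at the start; "wrist_torque": the same for the moment, N m; "grip_width": finger opening in m.
Only numpy, scipy, OpenCV 4.12 (cv2) and the standard library are available. Lean on these libraries where they do the work, as an engineer would, in place of code of your own. Each camera call takes 0.05 s, during which the arm holds its last target.

## Working session

There is one attempt and no reset: what is moved stays moved. The work goes in short steps, Python scripts to look and compute and a tool call to move; the robot and the scene stay as the last step left them, time stands still between calls to the robot, and variables do not carry over. Pictures are saved under pics/ and viewed, and the job is handed in when it is done.

Besides the shell and the picture viewer there is one more tool, called after ">>>" as name(argument=value, ...) on one line, values as JSON. send_rows: Moves the arm, as the interface text tells. Its arguments: {"type":"object","properties":{"steps":{"type":"array"},"grip_force":{"type":"number"}},"required":["steps"]}

```bash
mkdir -p pics; ls
python3 - <<'E'
from cell import env
import cv2,numpy as np
o=env.get_obs()
print(o, env.tcp_to_grasp)
for n in ("side","top"):
    c=env.read_camera(n)
    print(n,{k:v for k,v in c.items() if k!="pixels"})
    np.save(f"pics/{n}0.npy",c["pixels"])
    cv2.imwrite(f"pics/{n}0.png",cv2.resize(c["pixels"][...,::-1],(800,600),interpolation=cv2.INTER_CUBIC))
E
```

```text
pics
{'time_s': 0.0, 'qpos': array([66.06911058, 18.43808204, -4.01557824, 83.17328668,  1.29459497,
       78.54066826, -3.26008702]), 'joint_velocities': array([ 0.03330708, -0.11122973, -0.00910949, -0.0630956 ,  0.07071854,
       -0.08751564, -0.07776002]), 'effort': array([-8.66016489e-04, -4.91292465e+01, -4.04656129e-01, -3.12525666e+01,
       -6.40279963e-02,  4.37662541e-02,  1.93483384e-04]), 'tool_pos': array([ 0.27174365, -0.58987574,  0.22148675]), 'tool_rot': array([ 1.79994725e+02,  1.06818669e-01, -6.52595252e+01]), 'force': array([ 0.11764898, -0.19771658,  0.05139556]), 'wrist_torque': array([-0.01590636,  0.05186251, -0.00939552]), 'grip_width': 0.08689357143215898} 0.0187
side {'fx': 354.790985869819, 'fy': 354.790985869819, 'cx': 259.4855049347125, 'cy': 195.47820960849904, 'position': array([0.29331009, 1.05274702, 0.88976861]), 'rotation': array([ 5.54988154e+01, -5.57662578e-03, -1.65629846e+02])}
top {'fx': 409.73490466137775, 'fy': 409.73490466137775, 'cx': 250.78697469549758, 'cy': 190.12681465100457, 'position': array([ 0.40288023, -0.07565781,  1.57419199]), 'rotation': array([  7.46946418,  -1.05325167, -90.43752732])}
```

View pics/top0.png

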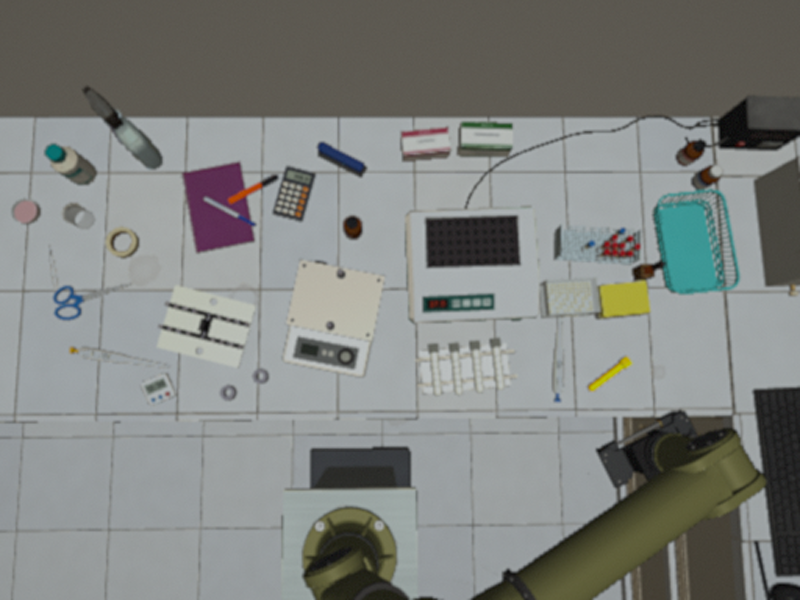

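View pics/side0.png

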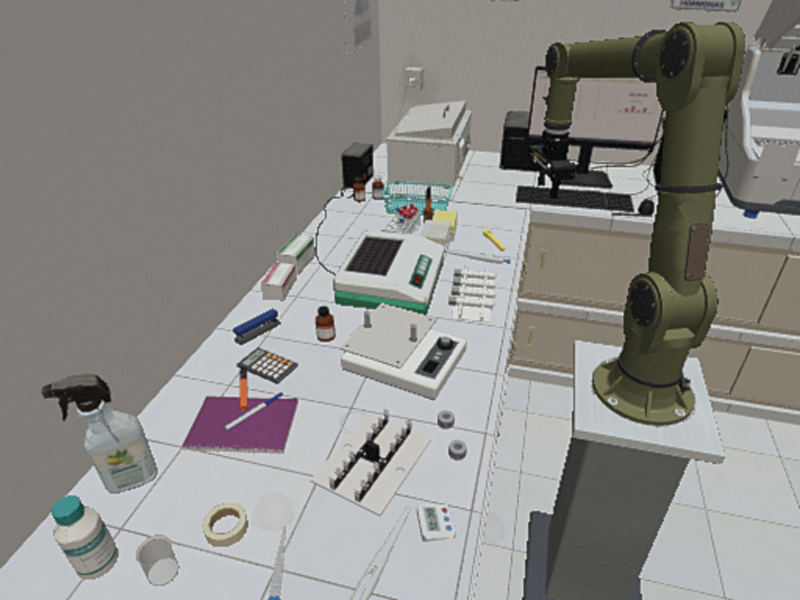

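```bash
cat > h.py <<'E'
import numpy as np,cv2
from scipy.spatial.transform import Rotation as R
def cam(env,n): 
    c=env.read_camera(n); return c
def RT(c): return R.from_euler('xyz',c["rotation"],degrees=True).as_matrix(),np.array(c["position"])
def ray(c,u,v):
    M,p=RT(c); d=M@np.array([(u-c["cx"])/c["fx"],-(v-c["cy"])/c["fy"],-1.]); return p,d/np.linalg.norm(d)
def onz(c,u,v,z):
    p,d=ray(c,u,v); return p+d*(z-p[2])/d[2]
def proj(c,X):
    M,p=RT(c); q=M.T@(np.asarray(X)-p); return np.array([c["cx"]+c["fx"]*q[0]/-q[2],c["cy"]-c["fy"]*q[1]/-q[2]])
def tri(rs):
    A=np.zeros((3,3));b=np.zeros(3)
    for p,d in rs:
        P=np.eye(3)-np.outer(d,d);A+=P;b+=P@p
    X=np.linalg.solve(A,b); return X,[np.linalg.norm((np.eye(3)-np.outer(d,d))@(X-p)) for p,d in rs]
def crop(c,u0,v0,w,h,f,name):
    im=c["pixels"][v0:v0+h,u0:u0+w,::-1]; cv2.imwrite("pics/"+name,cv2.resize(im,None,fx=f,fy=f,interpolation=cv2.INTER_CUBIC))
E
python3 - <<'E'
from cell import env
from h import *
t=cam(env,"top");s=cam(env,"side")
crop(t,90,160,160,95,5,"t_a.png"); crop(t,255,200,160,70,5,"t_b.png")
crop(s,190,175,120,150,4,"s_a.png"); crop(s,270,130,70,80,7,"s_b.png")
E
```

```text
(no output)
```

View pics/t_a.png

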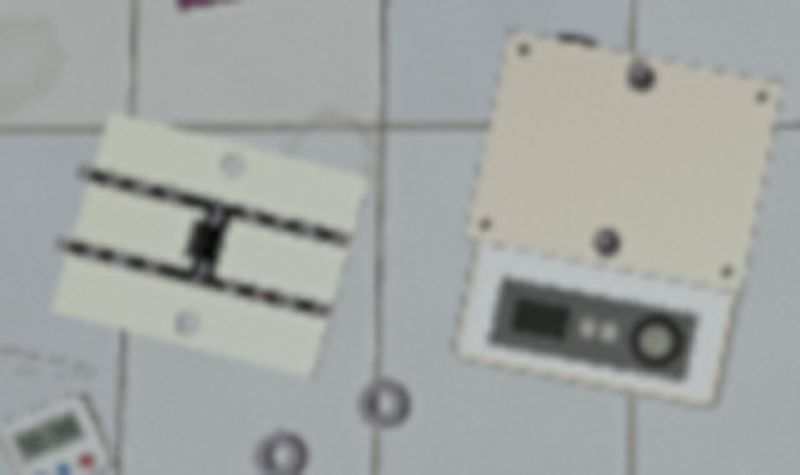

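View pics/t_b.png

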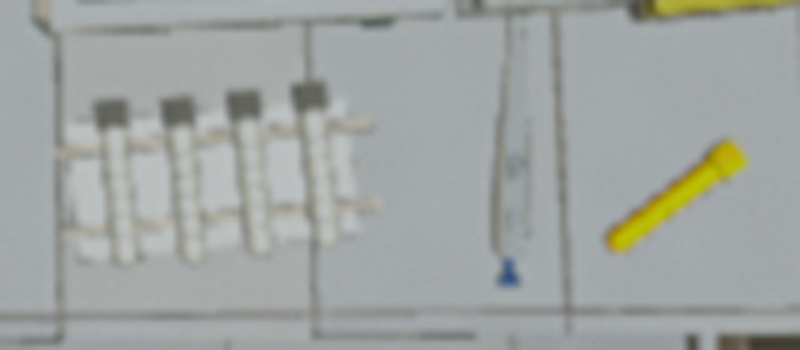

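View pics/s_a.png

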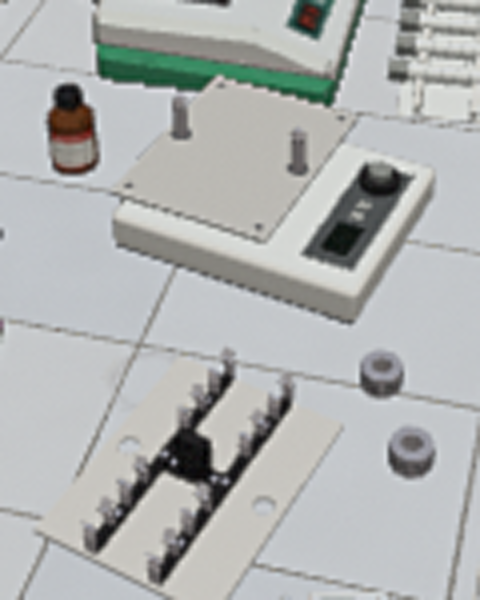

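View pics/s_b.png

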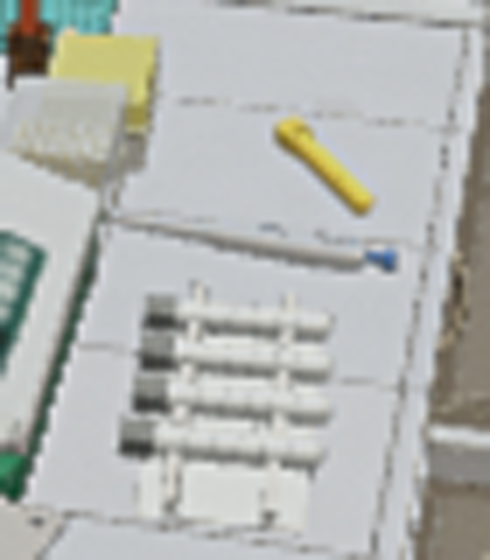

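Run:
```python
from cell import env
from h import *
t=cam(env,"top")
im=t["pixels"]
for (u,v) in [(200,180),(215,200),(200,230),(110,205),(130,190),(150,215),(160,180),(170,245),(212,190),(290,235)]: print((u,v),im[v,u])
hsv=cv2.cvtColor(im,cv2.COLOR_RGB2HSV)
m=((hsv[...,0]<40)&(hsv[...,1]>14)&(hsv[...,2]>110)).astype(np.uint8)*255
m[:, :90]=0;m[:,255:]=0;m[:150]=0;m[265:]=0
cs,_=cv2.findContours(m,cv2.RETR_EXTERNAL,cv2.CHAIN_APPROX_NONE)
for c in cs:
    if cv2.contourArea(c)>500:
        r=cv2.minAreaRect(c);print(r,cv2.boxPoints(r))
        z=.078 if r[0][0]>180 else .006
        P=np.array([onz(t,*p,z)[:2] for p in cv2.boxPoints(r)]);print(P,P.mean(0),np.linalg.norm(P-np.roll(P,1,0),axis=1))
cv2.imwrite("pics/m1.png",cv2.resize(m[150:265,90:255],None,fx=4,fy=4))
```

```text
(200, 180) [183 181 168]
(215, 200) [184 182 169]
(200, 230) [104 108 106]
(110, 205) [184 189 177]
(130, 190) [184 189 177]
(150, 215) [185 190 182]
(160, 180) [165 169 167]
(170, 245) [153 158 159]
(212, 190) [185 182 170]
(290, 235) [152 154 145]
((214.4882354736328, 192.05294799804688), (55.20880126953125, 43.27762985229492), 12.52880859375) [[182.84706 207.18825]
 [192.2353  164.94118]
 [246.12941 176.91765]
 [236.74117 219.16472]]
[[ 0.53731572  0.14399474]
 [ 0.69406836  0.1115007 ]
 [ 0.6482225  -0.08781067]
 [ 0.49231911 -0.05260969]] [0.59298142 0.02876877] [0.20168786 0.16008514 0.20451617 0.15982796]
```

View pics/m1.png

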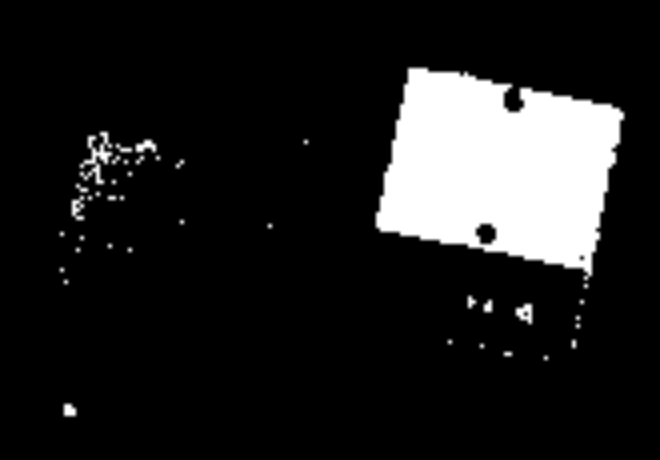

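Run:
```python
from cell import env
from h import *
t=cam(env,"top");s=cam(env,"side")
def rect(mask,c,z,name):
    cs,_=cv2.findContours(mask,cv2.RETR_EXTERNAL,cv2.CHAIN_APPROX_NONE)
    k=max(cs,key=cv2.contourArea)
    print(name,cv2.contourArea(k))
    # hull quad
    hull=cv2.convexHull(k)
    ap=None
    for e in np.arange(1,10,.25):
        ap=cv2.approxPolyDP(hull,e,True)
        if len(ap)<=4:break
    q=ap[:,0].astype(float)
    # refine: fit line to contour points near each side
    L=[]
    pts=k[:,0].astype(float)
    for i in range(4):
        a,b=q[i],q[(i+1)%4];d=(b-a)/np.linalg.norm(b-a);n=np.array([-d[1],d[0]])
        s_=(pts-a)@d; dist=np.abs((pts-a)@n)
        p=pts[(dist<2.5)&(s_>4)&(s_<np.linalg.norm(b-a)-4)]
        vx,vy,x,y=cv2.fitLine(p.astype(np.float32),cv2.DIST_HUBER,0,.01,.01).ravel(); L.append((np.array([x,y]),np.array([vx,vy])))
    C=[]
    for i in range(4):
        p,d=L[i-1];p2,d2=L[i]; 
        tt=np.linalg.solve(np.c_[d,-d2],p2-p);C.append(p+d*tt[0])
    C=np.array(C)
    P=np.array([onz(c,*x,z)[:2] for x in C]);print(C.round(1),P.round(4),"centre",P.mean(0),"sides",np.linalg.norm(P-np.roll(P,1,0),axis=1).round(4))
    e=P-np.roll(P,1,0);print("ang",np.degrees(np.arctan2(e[:,1],e[:,0])).round(2))
def box(m,u0,u1,v0,v1):
    o=np.zeros_like(m);o[v0:v1,u0:u1]=m[v0:v1,u0:u1];return o
h=cv2.cvtColor(t["pixels"],cv2.COLOR_RGB2HSV)
rect(box(((h[...,0]<40)&(h[...,1]>14)&(h[...,2]>110)).astype(np.uint8)*255,170,255,155,230),t,.078,"deck top")
rect(cv2.morphologyEx(box((h[...,2]>173).astype(np.uint8)*255,95,167,178,240),cv2.MORPH_CLOSE,np.ones((5,5))),t,.006,"plate top")
p=s["pixels"]
for (u,v) in [(235,213),(250,220),(290,210),(215,320),(240,300),(275,285),(210,270),(245,230)]: print((u,v),p[v,u])
hs=cv2.cvtColor(p,cv2.COLOR_RGB2HSV)
ms=box(((hs[...,0]<40)&(hs[...,1]>10)&(hs[...,2]>110)).astype(np.uint8)*255,190,300,190,340)
cv2.imwrite("pics/m2.png",cv2.resize(ms[190:340,190:310],None,fx=4,fy=4))
# small dark blobs
cv2.imwrite("pics/dark.png",cv2.resize(t["pixels"][160:250,180:255,::-1],None,fx=8,fy=8,interpolation=cv2.INTER_NEAREST)[:600])
```

```text
deck top 2157.5
[[192.3 166.3]
 [245.  177.1]
 [236.6 216.7]
 [183.9 206.4]] [[ 0.6891  0.1114]
 [ 0.6477 -0.0836]
 [ 0.5014 -0.052 ]
 [ 0.5403  0.1403]] centre [0.59463205 0.0289979 ] sides [0.1515 0.1994 0.1496 0.1962]
ang [ -10.99 -101.99  167.81   78.56]
plate top 2169.0
[[112.3 182. ]
 [162.7 194.7]
 [150.9 235. ]
 [ 99.9 221.6]] [[0.6424 0.4267]
 [0.5924 0.2323]
 [0.439  0.2738]
 [0.4906 0.4676]] centre [0.54109706 0.35009909] sides [0.1573 0.2007 0.1589 0.2006]
ang [ -15.1  -104.45  164.89   75.08]
(235, 213) [187 185 179]
(250, 220) [187 185 180]
(290, 210) [194 197 201]
(215, 320) [192 196 200]
(240, 300) [107 104 104]
(275, 285) [197 201 205]
(210, 270) [195 198 200]
(245, 230) [187 185 180]
```

View pics/m2.png

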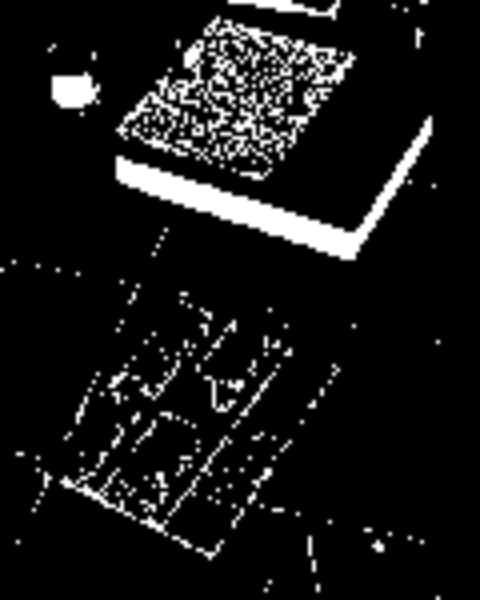

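View pics/dark.png

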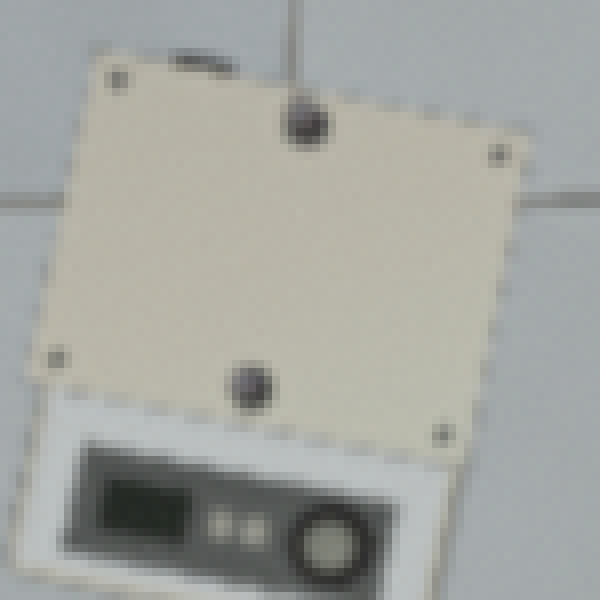

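```bash
cat >> h.py <<'E'
def dark(c,u,v,r,bgpct=75,sgn=1,thr=6):
    # centroid of |difference from local background| in disc radius r
    im=c["pixels"].astype(float).mean(2)
    for _ in range(6):
        H,W=im.shape;yy,xx=np.mgrid[:H,:W];d=np.hypot(xx-u,yy-v)
        ring=im[(d>r)&(d<r+2.5)];bg=np.median(ring)
        w=np.clip(sgn*(bg-im)-thr,0,None)*(d<=r)
        u,v=(w*xx).sum()/w.sum(),(w*yy).sum()/w.sum()
    return u,v
E
python3 - <<'E'
from cell import env
from h import *
t=cam(env,"top");s=cam(env,"side")
def rep(n,u,v,r,z,**k):
    a=dark(t,u,v,r,**k);P=onz(t,*a,z);print(n,np.round(a,2),P.round(4));return P
f=rep("post_far",218.1,175.2,4,.101);n=rep("post_near",211.4,208.4,4,.101)
d=(f-n)[:2];print("len",np.linalg.norm(d),"yaw",np.degrees(np.arctan2(d[1],d[0])),"c",(f+n)/2)
sc=[rep("screw",u,v,2.5,.079) for u,v in [(194.8,170),(242.4,179.3),(235.4,214.3),(187,204.6)]]
print(np.mean(sc,0)); 
for i in (0,3):
    pass
e=(sc[0]-sc[3]);print(np.degrees(np.arctan2(e[1],e[0])));e=(sc[1]-sc[2]);print(np.degrees(np.arctan2(e[1],e[0])));e=(sc[3]-sc[2]);print(np.degrees(np.arctan2(e[1],e[0]))-90);e=(sc[0]-sc[1]);print(np.degrees(np.arctan2(e[1],e[0]))-90)
a=rep("hole1",136.4,193,3.5,.003);b=rep("hole2",127.4,224.4,3.5,.003)
d=(a-b)[:2];print("len",np.linalg.norm(d),"yaw",np.degrees(np.arctan2(d[1],d[0])),"c",(a+b)/2)
rep("col",90+385/5,160+402/5,6,.014);rep("col",90+282/5,160+455/5,6,.014)
crop(s,190,175,120,75,6,"s_c.png");crop(s,190,250,120,80,6,"s_d.png")
E
```

```text
post_far [217.84 175.08] [0.6517 0.0153 0.101 ]
post_near [211.07 208.17] [0.5311 0.0393 0.101 ]
len 0.12296378483361184 yaw -11.254656356376938 c [0.59140284 0.02726533 0.101     ]
screw [194.28 169.46] [0.6769 0.1037 0.079 ]
screw [241.93 178.89] [ 0.6408 -0.0722  0.079 ]
screw [234.92 213.9 ] [ 0.5115 -0.046   0.079 ]
screw [186.62 204.38] [0.5474 0.1303 0.079 ]
[0.59414447 0.02890982 0.079     ]
-11.610786039528216
-11.457480225124641
-11.508329249414345
-11.597940157083713
hole1 [135.77 192.32] [0.6025 0.3363 0.003 ]
hole2 [126.48 224.22] [0.4803 0.368  0.003 ]
len 0.12619956934690144 yaw -14.525434168813504 c [0.54140533 0.35214805 0.003     ]
col [166.65 240.36] [0.4181 0.2125 0.014 ]
col [146.23 250.86] [0.3796 0.288  0.014 ]
```

View pics/s_c.png

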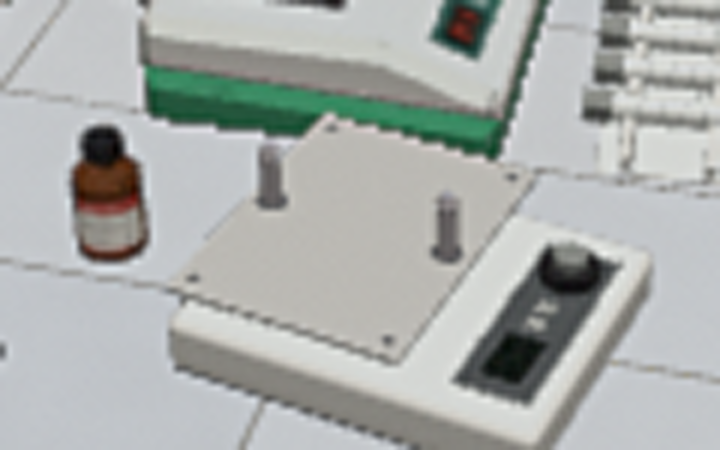

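View pics/s_d.png

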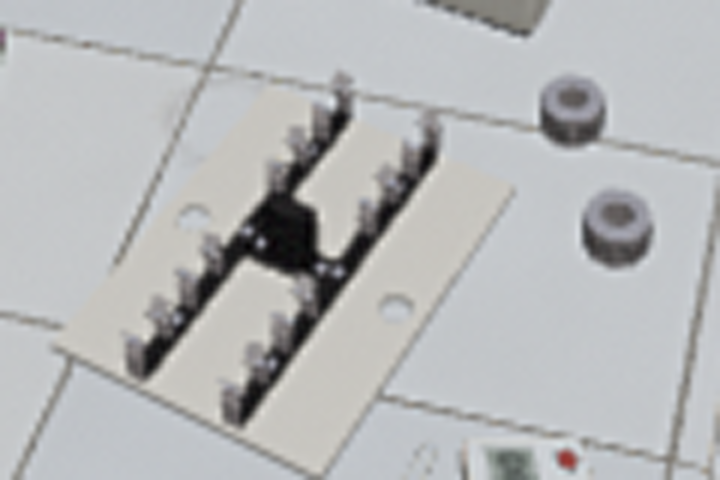

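Run:
```python
from cell import env
from h import *
s=cam(env,"side");t=cam(env,"top")
def pp(x,y,u0,v0,f=6): return (x+.5)/f-.5+u0,(y+.5)/f-.5+v0
sc=[onz(s,*dark(s,*pp(x,y,190,175),2.3),.079) for x,y in [(330,127),(513,177),(388,340),(193,278)]];print(np.array(sc).round(4),np.mean(sc,0))
pc=[onz(s,*pp(x,y,190,250),.006) for x,y in [(265,85),(513,188),(320,475),(58,345)]];print(np.array(pc).round(4),np.mean(pc,0))
ho=[onz(s,*pp(x,y,190,250),.003) for x,y in [(194,217),(396,308)]];print(np.array(ho).round(4),np.mean(ho,0))
po=[onz(s,*pp(x,y,190,175),.124) for x,y in [(268,147),(447,198)]];print(np.array(po).round(4),np.mean(po,0))
ct=[onz(s,*pp(x,y,190,250),.024) for x,y in [(573,96),(617,214)]];print(np.array(ct).round(4))
b=[onz(s,*pp(x,y,190,175),.0) for x,y in [(110,252)]];print("bottle",np.array(b).round(4))
# button
X,r=tri([ray(s,*pp(572,259,190,175)),ray(t,*pp(328,545,180,160,8))]);print("button",X,r)
```

```text
[[ 0.6433 -0.101   0.079 ]
 [ 0.5134 -0.0478  0.079 ]
 [ 0.5487  0.1302  0.079 ]
 [ 0.6789  0.103   0.079 ]] [0.5960523  0.02107794 0.079     ]
[[0.5952 0.2302 0.006 ]
 [0.4412 0.2704 0.006 ]
 [0.4919 0.4669 0.006 ]
 [0.6409 0.4281 0.006 ]] [0.54231263 0.34890667 0.006     ]
[[0.6033 0.3301 0.003 ]
 [0.4828 0.3614 0.003 ]] [0.54300579 0.3457518  0.003     ]
[[0.6556 0.0201 0.124 ]
 [0.5343 0.0444 0.124 ]] [0.59497117 0.03228343 0.124     ]
[[0.4201 0.2124 0.024 ]
 [0.3815 0.2902 0.024 ]]
bottle [[ 0.7804 -0.0021  0.    ]]
button [0.46224484 0.00708331 0.0628675 ] [np.float64(9.839162053639866e-05), np.float64(9.839162053643551e-05)]
```

```bash
cat > plan.py <<'E'
import numpy as np
from scipy.spatial.transform import Rotation as R
def rot(yaw): return R.from_euler('xyz',[180,0,yaw],degrees=True)
def plan(way,env,start=None):
    """way: list of (x,y,z,yaw). prints per-call shift/rot in tool frame"""
    o=env.get_obs()
    p=np.array(o["tool_pos"]);r=R.from_euler('xyz',o["tool_rot"],degrees=True)
    if start is not None: p=np.array(start[:3]);r=rot(start[3])
    print("now",o["tool_pos"].round(4),o["tool_rot"].round(2),"F",o["force"].round(1),"w",round(o["grip_width"],4),"t",round(o["time_s"],2))
    for w in way:
        T=np.array(w[:3]);Rt=rot(w[3])
        d=r.inv().apply(T-p);v=(r.inv()*Rt).as_rotvec()
        print(w,"shift",d.round(4),"turn",v.round(3),"| dist %.3f ang %.1f"%(np.linalg.norm(d),np.degrees(np.linalg.norm(v))))
        p=T;r=Rt
E
python3 - <<'E'
from cell import env
from plan import *
plan([(.40,-.46,.28,-35),(.53,-.32,.28,-5),(.60,-.14,.28,25),(.61,.05,.28,50),(.57,.22,.25,75),(.542,.35,.15,75.1)],env)
E
```

```text
now [ 0.272  -0.5904  0.2226] [180.    -0.   -65.26] F [ 0.4 -0.5 -0.1] w 0.0873 t 0.55
(0.4, -0.46, 0.28, -35) shift [-0.0648 -0.1708 -0.0574] turn [ 0.    -0.    -0.528] | dist 0.191 ang 30.3
(0.53, -0.32, 0.28, -5) shift [ 0.0262 -0.1892 -0.    ] turn [-0.     0.    -0.524] | dist 0.191 ang 30.0
(0.6, -0.14, 0.28, 25) shift [ 0.054  -0.1854 -0.    ] turn [ 0.     0.    -0.524] | dist 0.193 ang 30.0
(0.61, 0.05, 0.28, 50) shift [ 0.0894 -0.168  -0.    ] turn [-0.     0.    -0.436] | dist 0.190 ang 25.0
(0.57, 0.22, 0.25, 75) shift [ 0.1045 -0.1399  0.03  ] turn [ 0.     0.    -0.436] | dist 0.177 ang 25.0
(0.542, 0.35, 0.15, 75.1) shift [ 0.1183 -0.0607  0.1   ] turn [ 0.     0.    -0.002] | dist 0.166 ang 0.1
```

>>> send_rows(steps=[[[-0.01, -0.03, -0.01], [0, 0, -0.1], 0.06], [[-0.024, -0.065, -0.022], [0, 0, -0.21], 0.06], [[-0.038, -0.1, -0.035], [0, 0, -0.32], 0.06], [[-0.052, -0.136, -0.047], [0, 0, -0.43], 0.06], [[-0.065, -0.171, -0.057], [0, 0, -0.528], 0.06]])

```text
time_s: 0.97
tool_pos: [0.4014, -0.4583, 0.2809]
tool_rot: [180.0, -0.1, -34.7]
force: [0.9, -1.0, 0.3]
grip_width: 0.0635
```

>>> send_rows(steps=[[[0.026, -0.189, 0], [0, 0, -0.524], 0.06], [[0.026, -0.189, 0], [0, 0, -0.524], 0.06], [[0.026, -0.189, 0], [0, 0, -0.524], 0.06], [[0.026, -0.189, 0], [0, 0, -0.524], 0.06], [[0.026, -0.189, 0], [0, 0, -0.524], 0.06]])

```text
time_s: 1.38
tool_pos: [0.5333, -0.3143, 0.28]
tool_rot: [-179.9, -0.1, -4.3]
force: [0.4, 0.8, 0.0]
grip_width: 0.0599
```

>>> send_rows(steps=[[[0.054, -0.185, 0], [0, 0, -0.524], 0.06], [[0.054, -0.185, 0], [0, 0, -0.524], 0.06], [[0.054, -0.185, 0], [0, 0, -0.524], 0.06], [[0.054, -0.185, 0], [0, 0, -0.524], 0.06], [[0.054, -0.185, 0], [0, 0, -0.524], 0.06]])

```text
time_s: 1.8
tool_pos: [0.6009, -0.1344, 0.28]
tool_rot: [-179.9, -0.1, 25.7]
force: [0.1, 0.4, -0.2]
grip_width: 0.0597
```

>>> send_rows(steps=[[[0.089, -0.168, 0], [0, 0, -0.436], 0.06], [[0.089, -0.168, 0], [0, 0, -0.436], 0.06], [[0.089, -0.168, 0], [0, 0, -0.436], 0.06], [[0.089, -0.168, 0], [0, 0, -0.436], 0.06], [[0.089, -0.168, 0], [0, 0, -0.436], 0.06]])

```text
time_s: 2.22
tool_pos: [0.6085, 0.0562, 0.2801]
tool_rot: [-179.9, -0.1, 50.5]
force: [0.6, 1.3, 0.3]
grip_width: 0.0601
```

>>> send_rows(steps=[[[0.104, -0.14, 0.03], [0, 0, -0.436], 0.06], [[0.104, -0.14, 0.03], [0, 0, -0.436], 0.06], [[0.104, -0.14, 0.03], [0, 0, -0.436], 0.06], [[0.104, -0.14, 0.03], [0, 0, -0.436], 0.06], [[0.104, -0.14, 0.03], [0, 0, -0.436], 0.06]])

```text
time_s: 2.63
tool_pos: [0.5645, 0.2279, 0.2491]
tool_rot: [-179.8, -0.2, 75.7]
force: [-0.7, 0.0, 0.1]
grip_width: 0.06
```

>>> send_rows(steps=[[[0.118, -0.061, 0.1], [0, 0, -0.002], 0.05], [[0.118, -0.061, 0.1], [0, 0, -0.002], 0.05], [[0.118, -0.061, 0.1], [0, 0, -0.002], 0.05], [[0.118, -0.061, 0.1], [0, 0, -0.002], 0.05], [[0.118, -0.061, 0.1], [0, 0, -0.002], 0.05]])

```text
time_s: 3.05
tool_pos: [0.5333, 0.3555, 0.1444]
tool_rot: [-179.5, 0.0, 75.7]
force: [-1.4, -0.1, -0.1]
grip_width: 0.0502
```

Run:
```python
from cell import env
from plan import *
from h import *
t=cam(env,"top");s=cam(env,"side")
plan([(.542,.350,.06,75.1),(.542,.350,.016,75.1)],env)
crop(t,95,170,80,80,7,"t_1.png");crop(s,190,230,110,100,6,"s_1.png")
```

```text
now [0.5387 0.3503 0.1482] [-1.7986e+02  8.0000e-02  7.5320e+01] F [ 0.9 -0.3  0.6] w 0.0504 t 3.15
(0.542, 0.35, 0.06, 75.1) shift [0.0007 0.0035 0.0882] turn [-0.002  0.001  0.004] | dist 0.088 ang 0.3
(0.542, 0.35, 0.016, 75.1) shift [ 0.    -0.     0.044] turn [0. 0. 0.] | dist 0.044 ang 0.0
```

View pics/s_1.png

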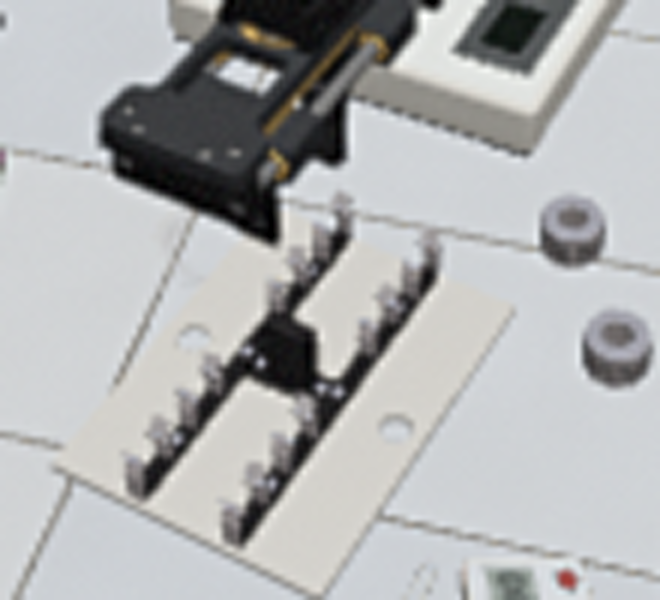

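>>> send_rows(steps=[[[0.001, 0.002, 0.025], [0, 0, 0], 0.05], [[0.001, 0.002, 0.055], [0, 0, 0], 0.05], [[0.001, 0.002, 0.075], [0, 0, 0], 0.05], [[0.001, 0.002, 0.085], [0, 0, 0], 0.05], [[0.001, 0.002, 0.085], [0, 0, 0], 0.05]])

```text
time_s: 3.57
tool_pos: [0.5429, 0.3468, 0.0628]
tool_rot: [-179.9, 0.2, 75.0]
force: [0.2, -0.8, -0.5]
grip_width: 0.0499
```

>>> send_rows(steps=[[[0, 0, 0], [0, 0, 0], 0.05], [[0, 0, 0], [0, 0, 0], 0.05], [[0, 0, 0], [0, 0, 0], 0.05], [[0, 0, 0], [0, 0, 0], 0.05], [[0, 0, 0], [0, 0, 0], 0.05]])

```text
time_s: 3.98
tool_pos: [0.5431, 0.3498, 0.0656]
tool_rot: [179.9, -0.1, 75.1]
force: [-0.4, 0.2, -0.8]
grip_width: 0.0503
```

Run:
```python
from cell import env
from plan import *
from h import *
t=cam(env,"top");s=cam(env,"side")
plan([(.542,.350,.016,75.1)],env)
crop(t,95,170,80,80,7,"t_2.png");crop(s,190,230,110,100,6,"s_2.png")
```

```text
now [0.5428 0.3496 0.065 ] [ 1.7996e+02 -2.0000e-02  7.5120e+01] F [-0.4 -0.4  0.1] w 0.0497 t 4.08
(0.542, 0.35, 0.016, 75.1) shift [ 0.0001 -0.0009  0.049 ] turn [ 0.001 -0.     0.   ] | dist 0.049 ang 0.0
```

View pics/s_2.png

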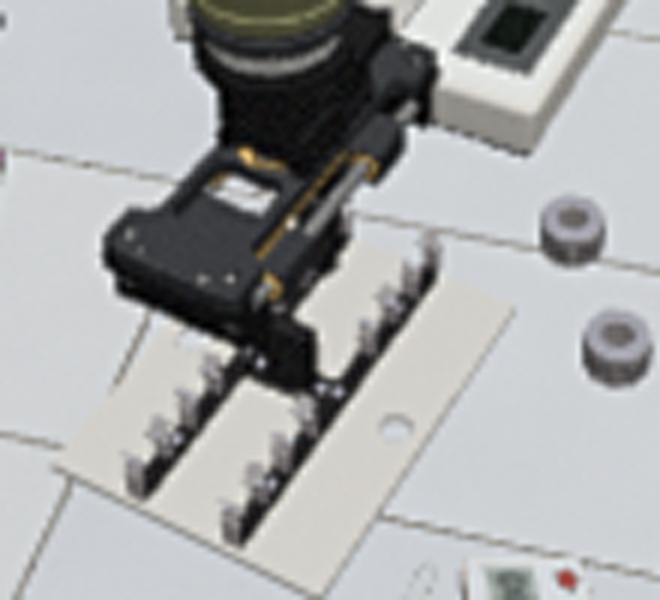

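View pics/t_2.png

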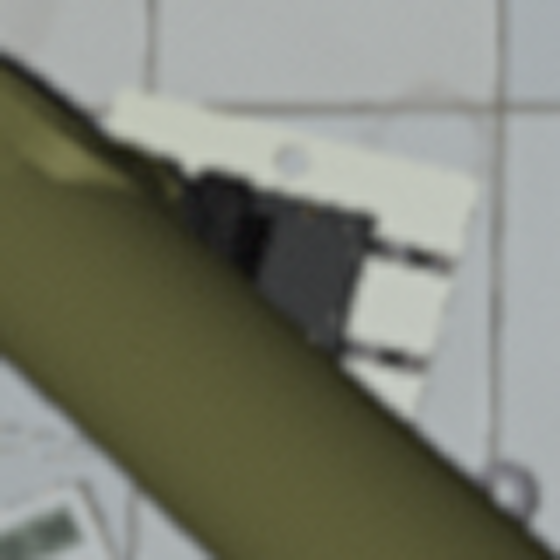

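>>> send_rows(steps=[[[0, -0.001, 0.015], [0, 0, 0], 0.05], [[0, -0.001, 0.03], [0, 0, 0], 0.05], [[0, -0.001, 0.042], [0, 0, 0], 0.05], [[0, -0.001, 0.048], [0, 0, 0], 0.05], [[0, -0.001, 0.048], [0, 0, 0], 0.05]])

```text
time_s: 4.5
tool_pos: [0.5399, 0.3485, 0.0134]
tool_rot: [-179.8, 0.2, 75.1]
force: [0.3, 0.5, -0.1]
grip_width: 0.0497
```

>>> send_rows(steps=[[[0, 0, 0], [0, 0, 0], 0.03], [[0, 0, 0], [0, 0, 0], 0.02], [[0, 0, 0], [0, 0, 0], 0.01], [[0, 0, 0], [0, 0, 0], 0.0], [[0, 0, 0], [0, 0, 0], 0.0]], grip_force=45)

```text
time_s: 4.92
tool_pos: [0.542, 0.3499, 0.0171]
tool_rot: [180.0, -0.0, 75.1]
force: [0.0, -0.8, 0.5]
grip_width: 0.0243
```

>>> send_rows(steps=[[[0, 0, 0], [0, 0, 0], 0.0], [[0, 0, 0], [0, 0, 0], 0.0], [[0, 0, 0], [0, 0, 0], 0.0], [[0, 0, 0], [0, 0, 0], 0.0], [[0, 0, 0], [0, 0, 0], 0.0]])

```text
time_s: 5.33
tool_pos: [0.5418, 0.3499, 0.0168]
tool_rot: [180.0, -0.0, 75.1]
force: [0.1, -0.4, 2.0]
grip_width: 0.0119
```

>>> send_rows(steps=[[[0, 0, -0.008], [0, 0, 0], 0.0], [[0, 0, -0.025], [0, 0, 0], 0.0], [[0, 0, -0.05], [0, 0, 0], 0.0], [[0, 0, -0.075], [0, 0, 0], 0.0], [[0, 0, -0.1], [0, 0, 0], 0.0]], grip_force=60)

```text
time_s: 5.75
tool_pos: [0.5405, 0.3489, 0.1164]
tool_rot: [-179.9, 0.1, 75.1]
force: [0.6, 0.5, -4.8]
grip_width: 0.0114
```

>>> send_rows(steps=[[[0, 0, -0.025], [0, 0, 0], 0.0], [[0, 0, -0.045], [0, 0, 0], 0.0], [[0, 0, -0.055], [0, 0, 0], 0.0], [[0, 0, -0.06], [0, 0, 0], 0.0], [[0, 0, -0.06], [0, 0, 0], 0.0]])

```text
time_s: 6.17
tool_pos: [0.5415, 0.3496, 0.1766]
tool_rot: [180.0, 0.0, 75.1]
force: [-1.1, 0.2, -5.0]
grip_width: 0.0116
```

Run:
```python
from cell import env
from plan import *
from h import *
s=cam(env,"side")
plan([(.565,.24,.175,77),(.585,.12,.175,78.5),(.595,.029,.175,78.5)],env)
crop(s,160,130,150,150,4,"s_3.png")
```

```text
now [0.5412 0.3492 0.1754] [-1.7994e+02  8.0000e-02  7.5110e+01] F [-0.6 -0.4 -5.8] w 0.0116 t 6.22
(0.565, 0.24, 0.175, 77) shift [-0.0994  0.0511  0.0005] turn [-0.001  0.001 -0.033] | dist 0.112 ang 1.9
(0.585, 0.12, 0.175, 78.5) shift [-0.1124  0.0465  0.    ] turn [-0.     0.    -0.026] | dist 0.122 ang 1.5
(0.595, 0.029, 0.175, 78.5) shift [-0.0872  0.0279  0.    ] turn [0. 0. 0.] | dist 0.092 ang 0.0
```

View pics/s_3.png

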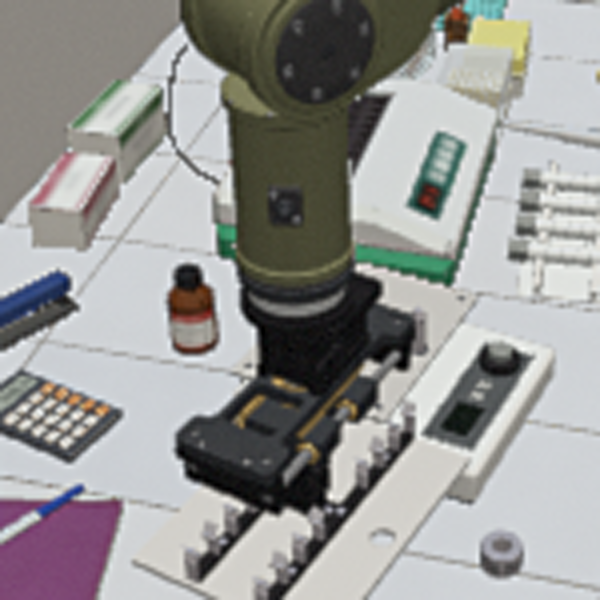

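>>> send_rows(steps=[[[-0.012, 0.006, 0], [0, 0, -0.004], 0.0], [[-0.032, 0.016, 0], [0, 0, -0.01], 0.0], [[-0.055, 0.028, 0], [0, 0, -0.018], 0.0], [[-0.078, 0.04, 0], [0, 0, -0.026], 0.0], [[-0.099, 0.051, 0], [0, 0, -0.033], 0.0]])

```text
time_s: 6.63
tool_pos: [0.5647, 0.2386, 0.1741]
tool_rot: [-179.8, 0.2, 77.0]
force: [0.7, -0.8, -5.4]
grip_width: 0.0116
```

>>> send_rows(steps=[[[-0.023, 0.01, 0], [0, 0, -0.005], 0.0], [[-0.046, 0.019, 0], [0, 0, -0.01], 0.0], [[-0.069, 0.028, 0], [0, 0, -0.016], 0.0], [[-0.092, 0.038, 0], [0, 0, -0.022], 0.0], [[-0.112, 0.047, 0], [0, 0, -0.026], 0.0]])

```text
time_s: 7.05
tool_pos: [0.585, 0.1187, 0.1742]
tool_rot: [-179.8, 0.1, 78.5]
force: [0.0, 0.4, -5.4]
grip_width: 0.0116
```

>>> send_rows(steps=[[[-0.022, 0.007, 0], [0, 0, 0], 0.0], [[-0.045, 0.014, 0], [0, 0, 0], 0.0], [[-0.065, 0.021, 0], [0, 0, 0], 0.0], [[-0.08, 0.026, 0], [0, 0, 0], 0.0], [[-0.087, 0.028, 0], [0, 0, 0], 0.0]])

```text
time_s: 7.47
tool_pos: [0.5953, 0.0262, 0.1741]
tool_rot: [-179.8, 0.1, 78.3]
force: [0.6, -1.9, -5.5]
grip_width: 0.0117
```

>>> send_rows(steps=[[[0, 0, 0], [0, 0, 0], 0.0], [[0, 0, 0], [0, 0, 0], 0.0], [[0, 0, 0], [0, 0, 0], 0.0], [[0, 0, 0], [0, 0, 0], 0.0], [[0, 0, 0], [0, 0, 0], 0.0]])

```text
time_s: 7.88
tool_pos: [0.596, 0.0321, 0.1766]
tool_rot: [-180.0, -0.0, 78.6]
force: [0.7, 0.8, -4.4]
grip_width: 0.0119
```

Run:
```python
from cell import env
from plan import *
from h import *
s=cam(env,"side");t=cam(env,"top")
plan([(.595,.029,.175,78.5)],env)
crop(s,180,140,130,100,6,"s_4.png");crop(t,160,140,100,90,6,"t_4.png")
```

```text
now [0.5961 0.0314 0.1766] [180.    -0.    78.58] F [-0.4 -0.2 -5.3] w 0.0116 t 7.98
(0.595, 0.029, 0.175, 78.5) shift [-0.0026 -0.0006  0.0016] turn [ 0.    -0.     0.001] | dist 0.003 ang 0.1
```

View pics/s_4.png

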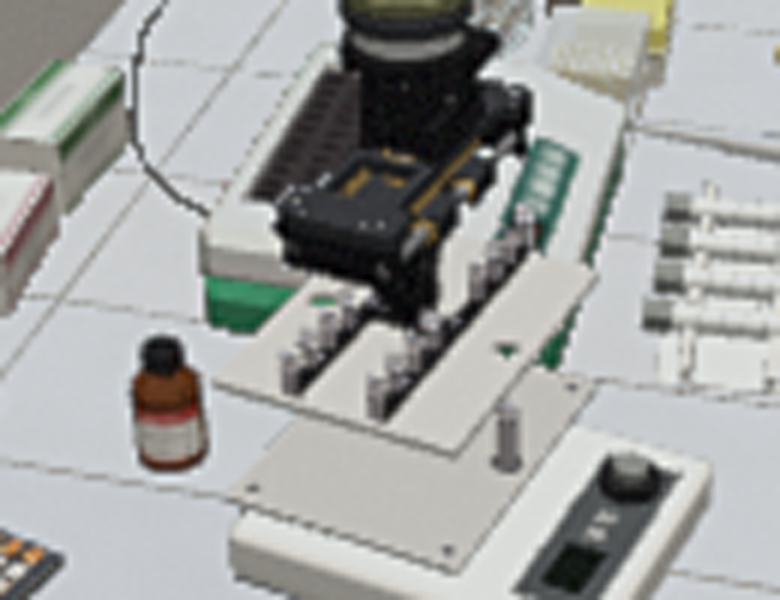

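View pics/t_4.png

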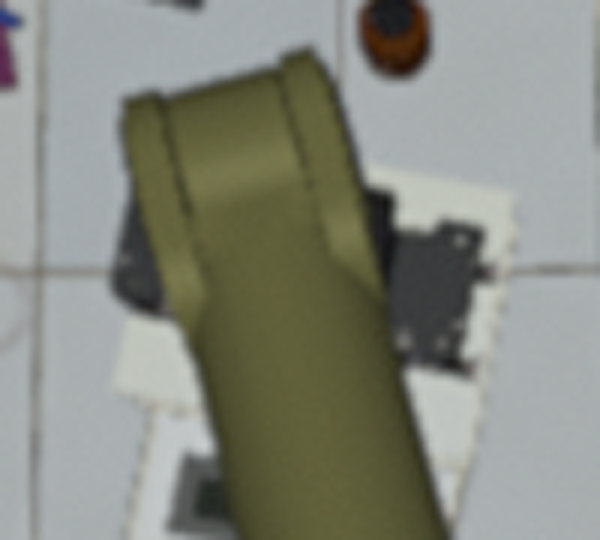

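Run:
```python
from cell import env
from h import *
s=cam(env,"side")
def pp(x,y,u0=180,v0=140,f=6): return (x+.5)/f-.5+u0,(y+.5)/f-.5+v0
zb=.1766-.0168
print("holes",[onz(s,*pp(*q),zb+.003).round(4) for q in [(506,349),(323,300)]])
c=[onz(s,*pp(*q),zb+.006).round(4) for q in [(455,452),(597,275),(217,382)]];print(c)
print("centre via diag",(c[1]+c[2])/2, np.linalg.norm(c[1]-c[0]),np.linalg.norm(c[2]-c[0]))
a=np.array([.596,.0314]);
for sg in(-1,1):
    X=np.r_[a+sg*.062*np.array([np.cos(np.radians(-11.42)),np.sin(np.radians(-11.42))]),zb+.003];print("pred hole",X,(proj(s,X)-[180,140]+.5)*6-.5)
    for p in [(.5343,.0444,.124),(.6556,.0201,.124)][(sg+1)//2:(sg+1)//2+1]: print("tip",p)
```

```text
holes [array([0.5368, 0.0381, 0.1628]), array([0.6589, 0.0147, 0.1628])]
[array([0.5394, 0.1466, 0.1658]), array([ 0.4999, -0.0506,  0.1658]), array([0.6907, 0.1167, 0.1658])]
centre via diag [0.5953  0.03305 0.1658 ] 0.20111710518998627 0.1542261326753673
pred hole [0.53522747 0.04367597 0.1628    ] [506.32840752 354.55876672]
tip (0.5343, 0.0444, 0.124)
pred hole [0.65677253 0.01912403 0.1628    ] [324.16395553 304.28507419]
tip (0.6556, 0.0201, 0.124)
```

>>> send_rows(steps=[[[-0.003, -0.001, 0.006], [0, 0, 0], 0.0], [[-0.003, -0.001, 0.014], [0, 0, 0], 0.0], [[-0.003, -0.001, 0.022], [0, 0, 0], 0.0], [[-0.003, -0.001, 0.028], [0, 0, 0], 0.0], [[-0.003, -0.001, 0.03], [0, 0, 0], 0.0]])

```text
time_s: 8.45
tool_pos: [0.5935, 0.0274, 0.1445]
tool_rot: [-179.8, 0.0, 78.5]
force: [0.3, -0.2, -5.2]
grip_width: 0.0116
```

>>> send_rows(steps=[[[0, 0, 0], [0, 0, 0], 0.0], [[0, 0, 0], [0, 0, 0], 0.0], [[0, 0, 0], [0, 0, 0], 0.0], [[0, 0, 0], [0, 0, 0], 0.0], [[0, 0, 0], [0, 0, 0], 0.0]])

```text
time_s: 8.87
tool_pos: [0.5949, 0.0277, 0.1469]
tool_rot: [180.0, -0.0, 78.5]
force: [-0.5, 0.2, -4.6]
grip_width: 0.0112
```

Run:
```python
from cell import env
from plan import *
from h import *
s=cam(env,"side")
plan([(.595,.0285,.13,78.5)],env)
crop(s,180,160,130,80,6,"s_5.png")
```

```text
now [0.5948 0.0277 0.1469] [179.96   0.    78.5 ] F [-0.1  0.  -5.1] w 0.0113 t 8.92
(0.595, 0.0285, 0.13, 78.5) shift [ 0.0008 -0.      0.0169] turn [ 0.001  0.    -0.   ] | dist 0.017 ang 0.0
```

View pics/s_5.png

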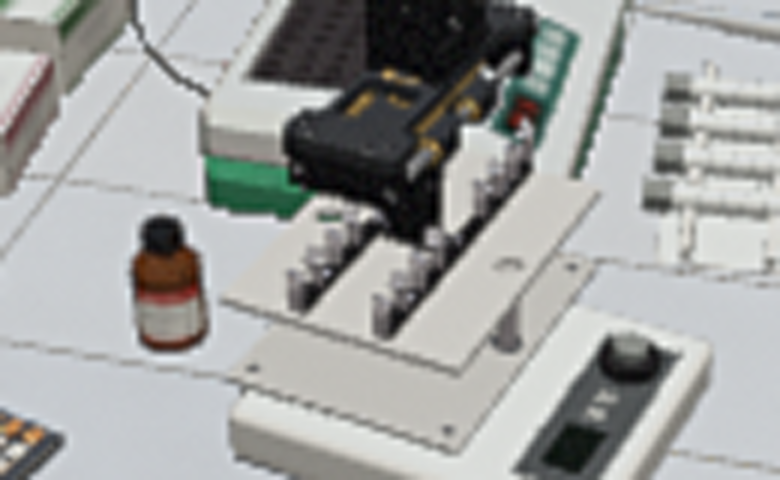

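>>> send_rows(steps=[[[0.001, 0, 0.004], [0, 0, 0], 0.0], [[0.001, 0, 0.008], [0, 0, 0], 0.0], [[0.001, 0, 0.011], [0, 0, 0], 0.0], [[0.001, 0, 0.014], [0, 0, 0], 0.0], [[0.001, 0, 0.017], [0, 0, 0], 0.0]])

```text
time_s: 9.33
tool_pos: [0.5946, 0.0286, 0.129]
tool_rot: [-180.0, 0.0, 78.5]
force: [-0.5, -0.1, -5.4]
grip_width: 0.0116
```

Run:
```python
from cell import env
from plan import *
from h import *
s=cam(env,"side")
plan([(.595,.0285,.0948,78.5)],env)
crop(s,180,160,130,80,6,"s_6.png")
```

```text
now [0.5943 0.0285 0.1284] [-1.7992e+02  1.0000e-02  7.8490e+01] F [-0.  -0.6 -5.2] w 0.0114 t 9.38
(0.595, 0.0285, 0.0948, 78.5) shift [0.0001 0.0007 0.0336] turn [-0.001  0.    -0.   ] | dist 0.034 ang 0.1
```

View pics/s_6.png

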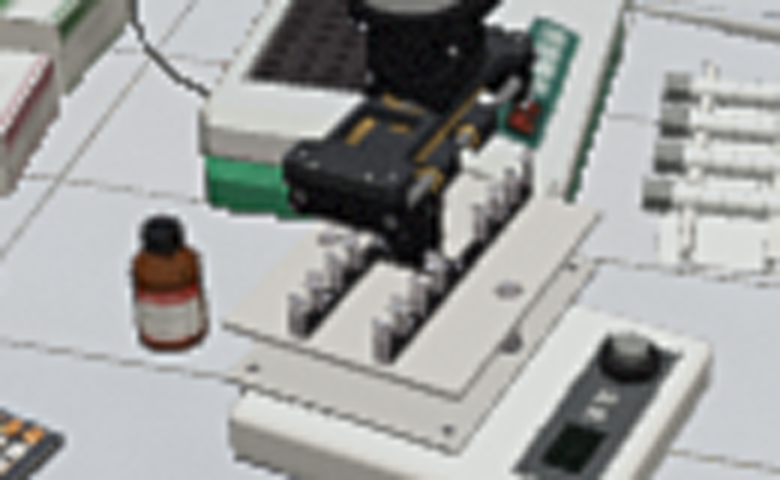

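>>> send_rows(steps=[[[0, 0, 0.003], [0, 0, 0], 0.0], [[0, 0, 0.006], [0, 0, 0], 0.0], [[0, 0, 0.009], [0, 0, 0], 0.0], [[0, 0, 0.012], [0, 0, 0], 0.0], [[0, 0, 0.015], [0, 0, 0], 0.0]])

```text
time_s: 9.8
tool_pos: [0.5948, 0.0286, 0.1142]
tool_rot: [-180.0, 0.0, 78.5]
force: [0.4, 0.8, -4.7]
grip_width: 0.0117
```

>>> send_rows(steps=[[[0, 0, 0.004], [0, 0, 0], 0.0], [[0, 0, 0.008], [0, 0, 0], 0.0], [[0, 0, 0.012], [0, 0, 0], 0.0], [[0, 0, 0.015], [0, 0, 0], 0.0], [[0, 0, 0.018], [0, 0, 0], 0.0]])

```text
time_s: 10.22
tool_pos: [0.5947, 0.0286, 0.0961]
tool_rot: [-180.0, 0.0, 78.5]
force: [0.6, 0.4, -5.2]
grip_width: 0.0116
```

>>> send_rows(steps=[[[0, 0, 0.001], [0, 0, 0], 0.0], [[0, 0, 0.002], [0, 0, 0], 0.0], [[0, 0, 0.002], [0, 0, 0], 0.0], [[0, 0, 0.002], [0, 0, 0], 0.0], [[0, 0, 0.002], [0, 0, 0], 0.0]])

```text
time_s: 10.63
tool_pos: [0.5949, 0.0287, 0.0948]
tool_rot: [180.0, 0.0, 78.5]
force: [-0.6, -0.0, -2.5]
grip_width: 0.0116
```

>>> send_rows(steps=[[[0, 0, 0], [0, 0, 0], 0.03], [[0, 0, 0], [0, 0, 0], 0.04], [[0, 0, 0], [0, 0, 0], 0.04], [[0, 0, 0], [0, 0, 0], 0.04], [[0, 0, 0], [0, 0, 0], 0.04]])

```text
time_s: 11.05
tool_pos: [0.5952, 0.0287, 0.0949]
tool_rot: [179.9, -0.0, 78.5]
force: [0.0, -0.1, 0.4]
grip_width: 0.0361
```

>>> send_rows(steps=[[[0, 0, -0.015], [0, 0, 0], 0.04], [[0, 0, -0.045], [0, 0, 0], 0.04], [[0, 0, -0.08], [0, 0, 0], 0.05], [[0, 0, -0.11], [0, 0, 0], 0.05], [[0, 0, -0.12], [0, 0, 0], 0.05]])

```text
time_s: 11.47
tool_pos: [0.5972, 0.0294, 0.2198]
tool_rot: [179.6, -0.1, 78.5]
force: [0.9, 0.6, -0.1]
grip_width: 0.0483
```

Run:
```python
from cell import env
from plan import *
from h import *
s=cam(env,"side")
a=[dark(s,190+(573+.5)/6-.5,250+(96+.5)/6-.5,5)]
crop(s,180,150,130,160,4,"s_7.png")
t=cam(env,"top")
crop(t,130,200,110,70,7,"t_7.png")
plan([(.51,.13,.20,78),(.419,.2125,.10,65)],env)
```

```text
now [0.5964 0.029  0.2171] [ 1.7971e+02 -4.0000e-02  7.8490e+01] F [-0.1 -0.1 -0.3] w 0.0493 t 11.57
(0.51, 0.13, 0.2, 78) shift [ 0.0817 -0.1049  0.0166] turn [ 0.005 -0.001  0.009] | dist 0.134 ang 0.6
(0.419, 0.2125, 0.1, 65) shift [ 0.0618 -0.1062  0.1   ] turn [-0.    -0.     0.227] | dist 0.158 ang 13.0
```

View pics/s_7.png

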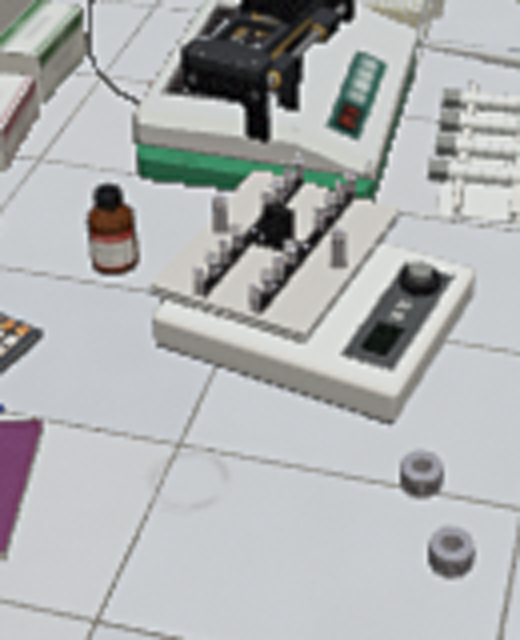

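View pics/t_7.png

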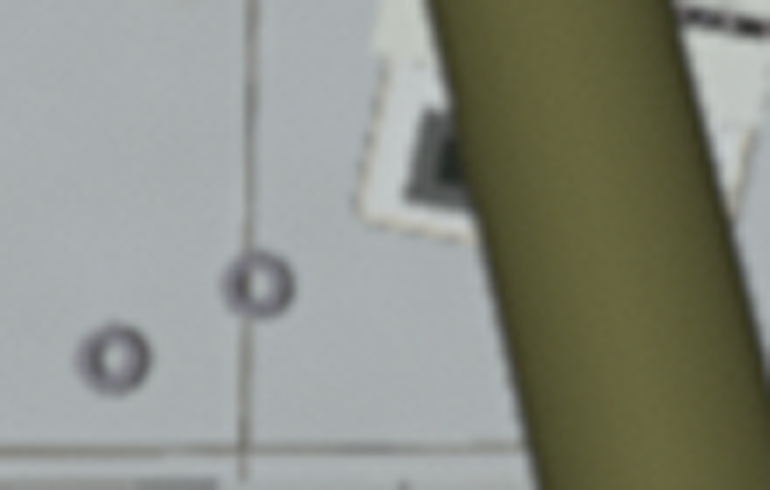

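Run:
```python
from cell import env
from plan import *
from h import *
t=cam(env,"top");s=cam(env,"side")
for u,v in [(166.6,240.3),(146.2,250.8)]:
    a=dark(t,u,v,6);P=onz(t,*a,.014);b=proj(s,P);print(np.round(a,1),P.round(4))
plan([(.51,.13,.20,65),(.4195,.2125,.08,50),(.4195,.2125,.007,50)],env)
```

```text
[166.7 240.4] [0.4181 0.2125 0.014 ]
[146.2 250.9] [0.3795 0.2881 0.014 ]
now [0.5943 0.0284 0.2134] [-1.7993e+02  4.0000e-02  7.8490e+01] F [-0.  -0.4 -0.5] w 0.0499 t 11.67
(0.51, 0.13, 0.2, 65) shift [ 0.0827 -0.1028  0.0135] turn [-0.001  0.001  0.235] | dist 0.133 ang 13.5
(0.4195, 0.2125, 0.08, 50) shift [ 0.0365 -0.1169  0.12  ] turn [ 0.    -0.     0.262] | dist 0.171 ang 15.0
(0.4195, 0.2125, 0.007, 50) shift [ 0.    -0.     0.073] turn [0. 0. 0.] | dist 0.073 ang 0.0
```

>>> send_rows(steps=[[[0.017, -0.021, 0.003], [0, 0, 0.05], 0.065], [[0.035, -0.043, 0.006], [0, 0, 0.1], 0.065], [[0.053, -0.065, 0.009], [0, 0, 0.15], 0.065], [[0.07, -0.087, 0.012], [0, 0, 0.2], 0.065], [[0.083, -0.103, 0.013], [0, 0, 0.235], 0.065]])

```text
time_s: 12.08
tool_pos: [0.5071, 0.132, 0.1987]
tool_rot: [-179.8, 0.1, 65.0]
force: [-0.0, 0.4, -0.2]
grip_width: 0.0641
```

>>> send_rows(steps=[[[0.009, -0.028, 0.02], [0, 0, 0.06], 0.065], [[0.018, -0.06, 0.05], [0, 0, 0.12], 0.065], [[0.028, -0.09, 0.08], [0, 0, 0.19], 0.065], [[0.034, -0.11, 0.105], [0, 0, 0.24], 0.065], [[0.036, -0.117, 0.12], [0, 0, 0.262], 0.065]])

```text
time_s: 12.5
tool_pos: [0.413, 0.2136, 0.0769]
tool_rot: [-179.8, 0.4, 50.2]
force: [-0.1, -0.2, -0.8]
grip_width: 0.0651
```

>>> send_rows(steps=[[[0, 0, 0], [0, 0, 0], 0.065], [[0, 0, 0], [0, 0, 0], 0.065], [[0, 0, 0], [0, 0, 0], 0.065], [[0, 0, 0], [0, 0, 0], 0.065], [[0, 0, 0], [0, 0, 0], 0.065]])

```text
time_s: 12.92
tool_pos: [0.4211, 0.2121, 0.0825]
tool_rot: [179.9, -0.1, 49.9]
force: [-0.0, -0.3, 0.4]
grip_width: 0.065
```

Run:
```python
from cell import env
from plan import *
from h import *
s=cam(env,"side")
plan([(.4195,.2125,.007,50)],env)
crop(s,230,210,100,100,6,"s_8.png")
```

```text
now [0.4209 0.2122 0.0824] [ 1.7994e+02 -8.0000e-02  4.9930e+01] F [-0.4  0.6  0.8] w 0.0651 t 12.97
(0.4195, 0.2125, 0.007, 50) shift [-0.0007 -0.0013  0.0754] turn [ 0.001 -0.001 -0.001] | dist 0.075 ang 0.1
```

View pics/s_8.png

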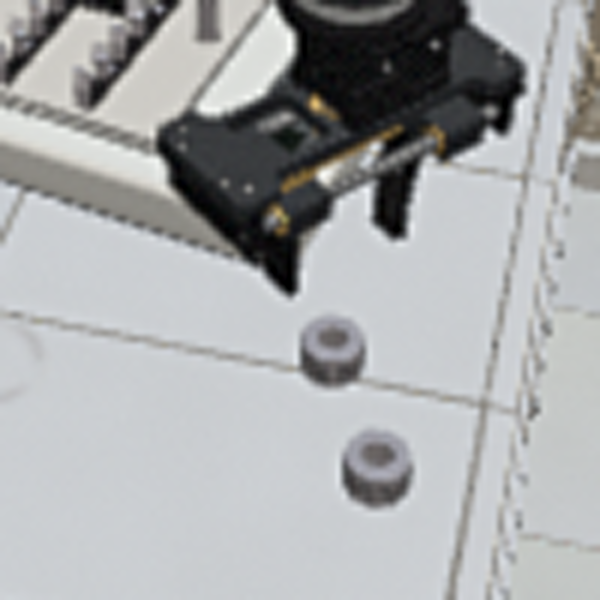

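>>> send_rows(steps=[[[-0.001, -0.001, 0.02], [0, 0, 0], 0.065], [[-0.001, -0.001, 0.042], [0, 0, 0], 0.065], [[-0.001, -0.001, 0.06], [0, 0, 0], 0.065], [[-0.001, -0.001, 0.07], [0, 0, 0], 0.065], [[-0.001, -0.001, 0.074], [0, 0, 0], 0.065]])

```text
time_s: 13.38
tool_pos: [0.4176, 0.2118, 0.0064]
tool_rot: [-179.9, 0.1, 50.0]
force: [0.0, 0.2, 0.0]
grip_width: 0.0655
```

>>> send_rows(steps=[[[0, 0, 0], [0, 0, 0], 0.055], [[0, 0, 0], [0, 0, 0], 0.045], [[0, 0, 0], [0, 0, 0], 0.035], [[0, 0, 0], [0, 0, 0], 0.03], [[0, 0, 0], [0, 0, 0], 0.03]], grip_force=30)

```text
time_s: 13.8
tool_pos: [0.4188, 0.2126, 0.0082]
tool_rot: [179.9, -0.1, 50.0]
force: [-0.4, 0.2, 0.1]
grip_width: 0.0397
```

>>> send_rows(steps=[[[0, 0, 0], [0, 0, 0], 0.02], [[0, 0, 0], [0, 0, 0], 0.02], [[0, 0, 0], [0, 0, 0], 0.02], [[0, 0, 0], [0, 0, 0], 0.02], [[0, 0, 0], [0, 0, 0], 0.02]])

```text
time_s: 14.22
tool_pos: [0.4189, 0.2129, 0.0082]
tool_rot: [180.0, -0.1, 50.0]
force: [0.3, -0.0, 5.4]
grip_width: 0.0347
```

>>> send_rows(steps=[[[0, 0, -0.01], [0, 0, 0], 0.02], [[0, 0, -0.035], [0, 0, 0], 0.02], [[0, 0, -0.07], [0, 0, 0], 0.02], [[0, 0, -0.11], [0, 0, 0], 0.02], [[0, 0, -0.15], [0, 0, 0], 0.02]])

```text
time_s: 14.63
tool_pos: [0.4164, 0.2122, 0.1586]
tool_rot: [-179.9, 0.1, 50.1]
force: [1.8, -1.0, -1.9]
grip_width: 0.0349
```

>>> send_rows(steps=[[[0, 0, -0.01], [0, 0, 0], 0.02], [[0, 0, -0.01], [0, 0, 0], 0.02], [[0, 0, -0.01], [0, 0, 0], 0.02], [[0, 0, -0.01], [0, 0, 0], 0.02], [[0, 0, -0.01], [0, 0, 0], 0.02]])

```text
time_s: 15.05
tool_pos: [0.4166, 0.2117, 0.1654]
tool_rot: [-179.8, 0.2, 50.0]
force: [0.5, 0.5, -1.2]
grip_width: 0.0345
```

Run:
```python
from cell import env
from plan import *
from h import *
s=cam(env,"side")
plan([(.53,.12,.168,65),(.635,.033,.168,78.5),(.656,.016,.168,78.5)],env)
crop(s,200,130,130,170,4,"s_9.png")
```

```text
now [0.4168 0.2119 0.1656] [-1.7985e+02  1.7000e-01  5.0040e+01] F [ 0.1 -0.4 -0.7] w 0.0343 t 15.1
(0.53, 0.12, 0.168, 65) shift [ 0.0023  0.1458 -0.0028] turn [-0.003  0.003 -0.261] | dist 0.146 ang 15.0
(0.635, 0.033, 0.168, 78.5) shift [-0.0345  0.1319  0.    ] turn [-0.     0.    -0.236] | dist 0.136 ang 13.5
(0.656, 0.016, 0.168, 78.5) shift [-0.0125  0.024   0.    ] turn [0. 0. 0.] | dist 0.027 ang 0.0
```

View pics/s_9.png

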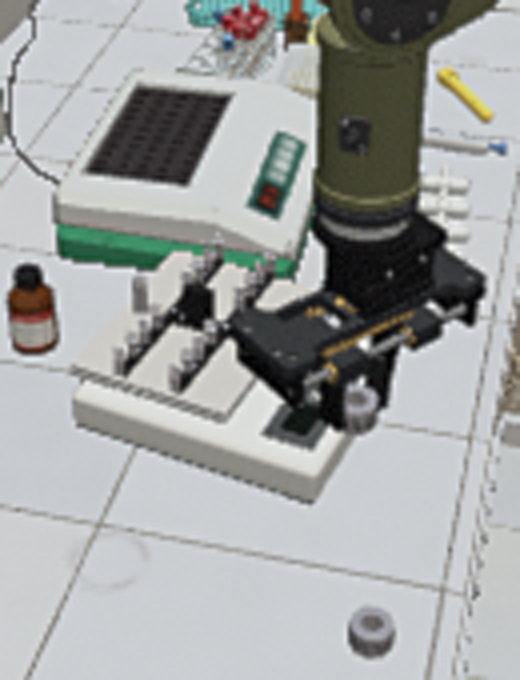

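Run:
```python
from cell import env
from plan import *
from h import *
s=cam(env,"side")
o=env.get_obs();p=o["tool_pos"]
print("TCP proj",proj(s,p),proj(s,p+[0,0,.0187]))
crop(s,250,190,75,60,10,"s_10.png")
```

```text
TCP proj [287.94244912 233.28822937] [288.21809142 228.66429802]
```

View pics/s_10.png

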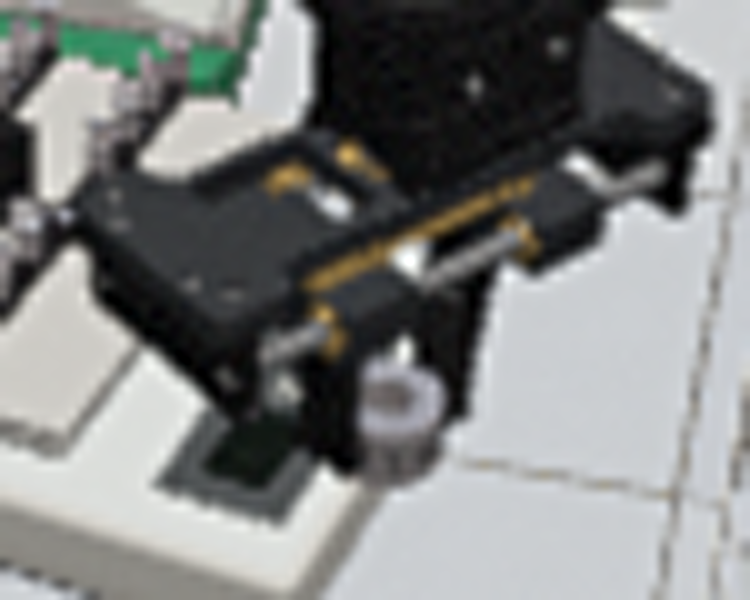

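Run:
```python
from cell import env
from plan import *
from h import *
s=cam(env,"side")
print(onz(s,289.55,228.75,.1816), onz(s,250+401/10,190+480/10,.1576))
```

```text
[0.41344899 0.2079164  0.1816    ] [0.40781912 0.22282035 0.1576    ]
```

>>> send_rows(steps=[[[0, 0.025, -0.001], [0, 0, -0.04], 0.02], [[0.001, 0.055, -0.002], [0, 0, -0.09], 0.02], [[0.001, 0.085, -0.003], [0, 0, -0.15], 0.02], [[0.002, 0.115, -0.003], [0, 0, -0.2], 0.02], [[0.002, 0.146, -0.003], [0, 0, -0.26], 0.02]])

```text
time_s: 15.62
tool_pos: [0.532, 0.1194, 0.1697]
tool_rot: [-179.9, 0.0, 65.1]
force: [0.3, 0.1, -0.7]
grip_width: 0.0347
```

>>> send_rows(steps=[[[-0.008, 0.03, 0], [0, 0, -0.06], 0.02], [[-0.016, 0.06, 0], [0, 0, -0.12], 0.02], [[-0.025, 0.09, 0], [0, 0, -0.17], 0.02], [[-0.03, 0.115, 0], [0, 0, -0.21], 0.02], [[-0.034, 0.132, 0], [0, 0, -0.236], 0.02]])

```text
time_s: 16.03
tool_pos: [0.638, 0.0303, 0.1687]
tool_rot: [-179.9, 0.0, 78.4]
force: [-0.3, 0.3, -0.4]
grip_width: 0.0343
```

>>> send_rows(steps=[[[-0.006, 0.012, 0], [0, 0, 0], 0.02], [[-0.01, 0.02, 0], [0, 0, 0], 0.02], [[-0.012, 0.024, 0], [0, 0, 0], 0.02], [[-0.012, 0.024, 0], [0, 0, 0], 0.02], [[-0.012, 0.024, 0], [0, 0, 0], 0.02]])

```text
time_s: 16.45
tool_pos: [0.657, 0.0177, 0.1702]
tool_rot: [-179.9, -0.0, 78.5]
force: [-0.8, -0.4, -1.5]
grip_width: 0.0347
```

>>> send_rows(steps=[[[0, 0, 0], [0, 0, 0], 0.02], [[0, 0, 0], [0, 0, 0], 0.02], [[0, 0, 0], [0, 0, 0], 0.02], [[0, 0, 0], [0, 0, 0], 0.02], [[0, 0, 0], [0, 0, 0], 0.02]])

```text
time_s: 16.87
tool_pos: [0.6574, 0.017, 0.1707]
tool_rot: [180.0, 0.0, 78.5]
force: [0.0, -0.5, -1.7]
grip_width: 0.0348
```

Run:
```python
from cell import env
from plan import *
from h import *
s=cam(env,"side");t=cam(env,"top")
plan([(.656,.016,.14,78.5)],env)
crop(s,200,160,75,60,10,"s_11.png")
crop(t,180,140,75,60,10,"t_11.png")
```

```text
now [0.6575 0.0168 0.1706] [1.7999e+02 1.0000e-02 7.8440e+01] F [-0.9 -0.  -0.8] w 0.0347 t 16.97
(0.656, 0.016, 0.14, 78.5) shift [-0.0011 -0.0013  0.0306] turn [ 0.     0.    -0.001] | dist 0.031 ang 0.1
```

View pics/s_11.png

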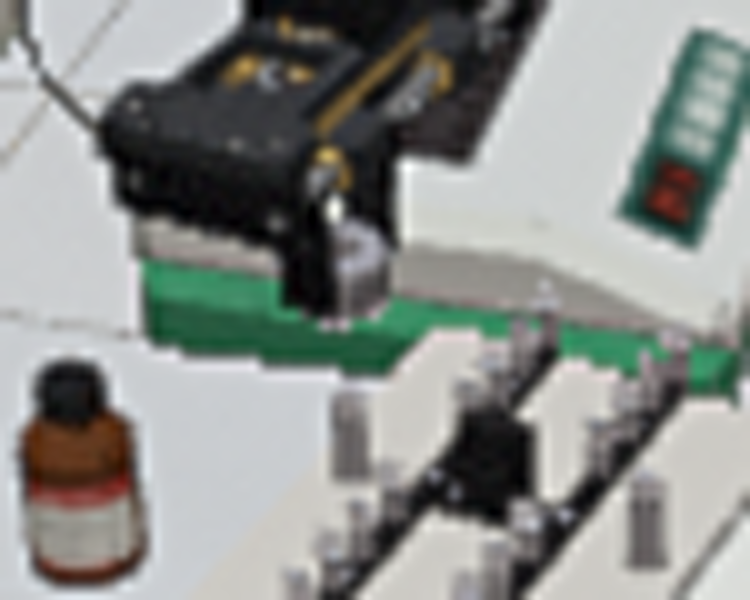

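View pics/t_11.png

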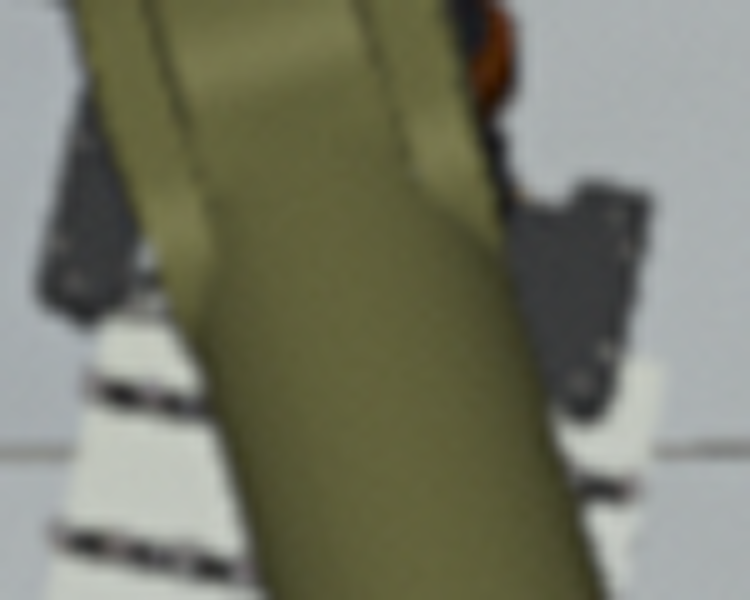

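>>> send_rows(steps=[[[0, -0.002, 0.008], [0, 0, 0], 0.02], [[0, -0.002, 0.018], [0, 0, 0], 0.02], [[0, -0.002, 0.027], [0, 0, 0], 0.02], [[0, -0.002, 0.033], [0, 0, 0], 0.02], [[0, -0.002, 0.035], [0, 0, 0], 0.02]])

```text
time_s: 17.38
tool_pos: [0.6544, 0.0169, 0.1332]
tool_rot: [-179.8, 0.0, 78.4]
force: [-1.1, -0.3, -1.8]
grip_width: 0.0346
```

>>> send_rows(steps=[[[0, 0, 0], [0, 0, 0], 0.02], [[0, 0, 0], [0, 0, 0], 0.02], [[0, 0, 0], [0, 0, 0], 0.02], [[0, 0, 0], [0, 0, 0], 0.02], [[0, 0, 0], [0, 0, 0], 0.02]])

```text
time_s: 17.8
tool_pos: [0.6559, 0.0173, 0.136]
tool_rot: [180.0, -0.0, 78.4]
force: [1.1, 0.4, -1.9]
grip_width: 0.0348
```

Run:
```python
from cell import env
from plan import *
from h import *
s=cam(env,"side")
plan([(.6555,.017,.12,78.5)],env)
crop(s,200,160,75,60,10,"s_12.png")
```

```text
now [0.6558 0.0173 0.136 ] [179.96   0.    78.44] F [ 0.7 -0.5 -1.9] w 0.0344 t 17.85
(0.6555, 0.017, 0.12, 78.5) shift [-0.0003 -0.0003  0.016 ] turn [ 0.001  0.    -0.001] | dist 0.016 ang 0.1
```

View pics/s_12.png

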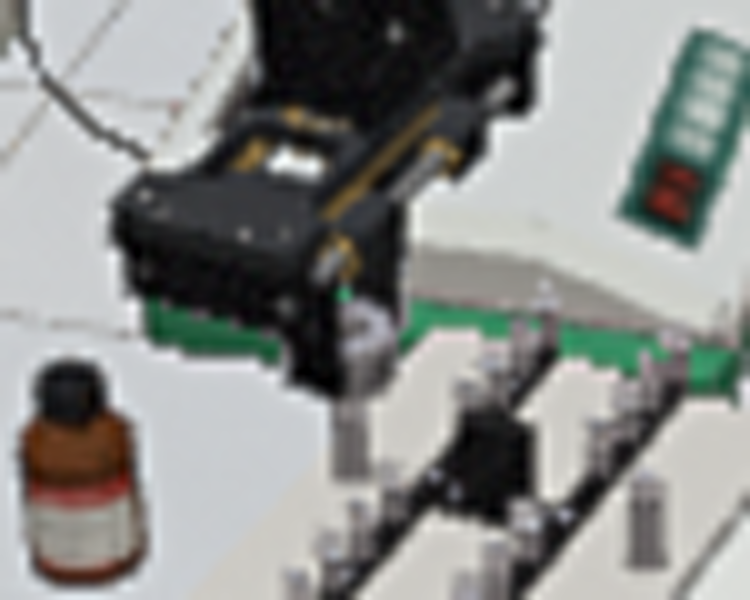

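>>> send_rows(steps=[[[0, 0, 0.002], [0, 0, 0], 0.02], [[0, 0, 0.005], [0, 0, 0], 0.02], [[0, 0, 0.008], [0, 0, 0], 0.02], [[0, 0, 0.011], [0, 0, 0], 0.02], [[0, 0, 0.014], [0, 0, 0], 0.02]])

```text
time_s: 18.27
tool_pos: [0.6555, 0.0172, 0.121]
tool_rot: [-180.0, 0.0, 78.4]
force: [0.1, 0.5, -0.9]
grip_width: 0.0348
```

>>> send_rows(steps=[[[0, 0, 0.005], [0, 0, 0], 0.02], [[0, 0, 0.011], [0, 0, 0], 0.02], [[0, 0, 0.017], [0, 0, 0], 0.02], [[0, 0, 0.022], [0, 0, 0], 0.02], [[0, 0, 0.026], [0, 0, 0], 0.02]])

```text
time_s: 18.68
tool_pos: [0.6552, 0.0171, 0.0945]
tool_rot: [-180.0, 0.0, 78.4]
force: [0.1, 0.5, -1.8]
grip_width: 0.0348
```

>>> send_rows(steps=[[[0, 0, 0.001], [0, 0, 0], 0.02], [[0, 0, 0.001], [0, 0, 0], 0.04], [[0, 0, 0.001], [0, 0, 0], 0.05], [[0, 0, 0.001], [0, 0, 0], 0.05], [[0, 0, 0.001], [0, 0, 0], 0.05]])

```text
time_s: 19.1
tool_pos: [0.656, 0.0173, 0.0951]
tool_rot: [179.9, -0.0, 78.4]
force: [0.3, -0.2, -0.2]
grip_width: 0.0481
```

>>> send_rows(steps=[[[0, 0, -0.01], [0, 0, 0], 0.055], [[0, 0, -0.04], [0, 0, 0], 0.055], [[0, 0, -0.075], [0, 0, 0], 0.06], [[0, 0, -0.1], [0, 0, 0], 0.065], [[0, 0, -0.11], [0, 0, 0], 0.065]])

```text
time_s: 19.52
tool_pos: [0.6577, 0.018, 0.2103]
tool_rot: [179.6, -0.1, 78.4]
force: [1.3, 0.1, 1.5]
grip_width: 0.0628
```

Run:
```python
from cell import env
from plan import *
from h import *
s=cam(env,"side");t=cam(env,"top")
a=dark(t,146.2,250.8,6);P=onz(t,*a,.014);print(np.round(a,1),P.round(4))
plan([(.55,.14,.2,65),(.44,.26,.13,50),(.3805,.289,.08,50),(.3805,.289,.008,50)],env)
crop(s,200,160,130,150,5,"s_13.png")
```

```text
[146.2 250.9] [0.3796 0.2881 0.014 ]
now [0.657  0.0177 0.2077] [ 1.7971e+02 -5.0000e-02  7.8440e+01] F [ 0.3 -0.1 -0. ] w 0.0646 t 19.62
(0.55, 0.14, 0.2, 65) shift [ 0.0984 -0.1294  0.0071] turn [ 0.005 -0.001  0.235] | dist 0.163 ang 13.4
(0.44, 0.26, 0.13, 50) shift [ 0.0623 -0.1504  0.07  ] turn [ 0.    -0.     0.262] | dist 0.177 ang 15.0
(0.3805, 0.289, 0.08, 50) shift [-0.016  -0.0642  0.05  ] turn [0. 0. 0.] | dist 0.083 ang 0.0
(0.3805, 0.289, 0.008, 50) shift [ 0.    -0.     0.072] turn [0. 0. 0.] | dist 0.072 ang 0.0
```

View pics/s_13.png

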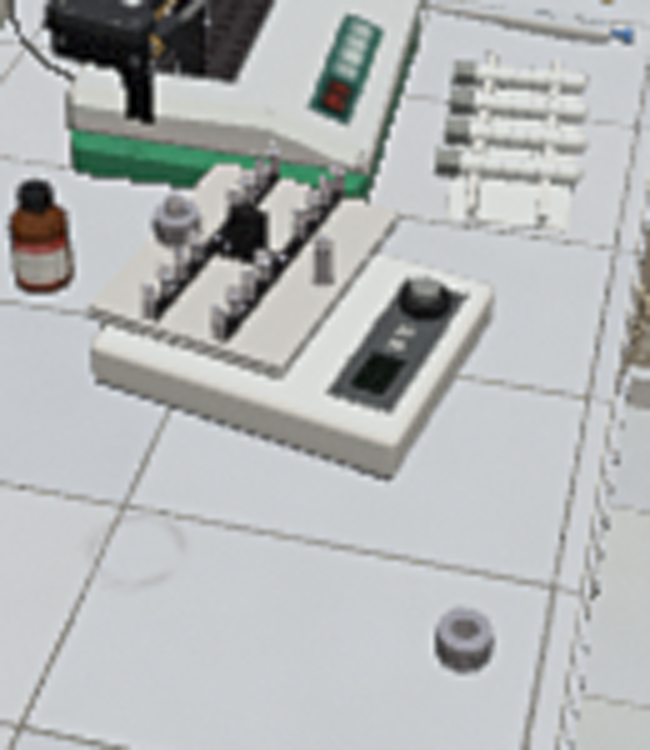

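>>> send_rows(steps=[[[0.018, -0.025, 0.001], [0, 0, 0.05], 0.065], [[0.04, -0.053, 0.003], [0, 0, 0.1], 0.065], [[0.06, -0.08, 0.004], [0, 0, 0.15], 0.065], [[0.08, -0.106, 0.006], [0, 0, 0.2], 0.065], [[0.098, -0.129, 0.007], [0, 0, 0.235], 0.065]])

```text
time_s: 20.03
tool_pos: [0.546, 0.1402, 0.1953]
tool_rot: [-179.8, 0.1, 64.9]
force: [0.5, 0.3, 0.8]
grip_width: 0.0649
```

>>> send_rows(steps=[[[0.013, -0.032, 0.012], [0, 0, 0.06], 0.065], [[0.026, -0.064, 0.028], [0, 0, 0.12], 0.065], [[0.04, -0.096, 0.043], [0, 0, 0.18], 0.065], [[0.052, -0.126, 0.058], [0, 0, 0.23], 0.065], [[0.062, -0.15, 0.07], [0, 0, 0.262], 0.065]])

```text
time_s: 20.45
tool_pos: [0.4356, 0.2594, 0.1249]
tool_rot: [-179.9, 0.2, 49.9]
force: [0.5, 0.1, -0.5]
grip_width: 0.0648
```

>>> send_rows(steps=[[[-0.006, -0.024, 0.015], [0, 0, 0], 0.065], [[-0.011, -0.045, 0.032], [0, 0, 0], 0.065], [[-0.015, -0.06, 0.045], [0, 0, 0], 0.065], [[-0.016, -0.064, 0.05], [0, 0, 0], 0.065], [[-0.016, -0.064, 0.05], [0, 0, 0], 0.065]])

```text
time_s: 20.87
tool_pos: [0.3775, 0.2868, 0.0754]
tool_rot: [-179.9, 0.2, 50.1]
force: [0.9, 0.1, 0.2]
grip_width: 0.065
```

>>> send_rows(steps=[[[0, 0, 0], [0, 0, 0], 0.065], [[0, 0, 0], [0, 0, 0], 0.065], [[0, 0, 0], [0, 0, 0], 0.065], [[0, 0, 0], [0, 0, 0], 0.065], [[0, 0, 0], [0, 0, 0], 0.065]])

```text
time_s: 21.28
tool_pos: [0.3807, 0.2875, 0.0779]
tool_rot: [180.0, -0.0, 49.9]
force: [-0.9, 0.4, 1.1]
grip_width: 0.0648
```

Run:
```python
from cell import env
from plan import *
from h import *
s=cam(env,"side")
print(onz(s,*dark(s,292,287,8),.012))
plan([(.3805,.289,.008,50)],env)
crop(s,230,230,100,90,6,"s_14.png")
```

```text
[0.38108137 0.29341388 0.012     ]
now [0.3805 0.2875 0.0778] [ 1.7998e+02 -3.0000e-02  4.9910e+01] F [-0.1 -0.1  0.6] w 0.0651 t 21.33
(0.3805, 0.289, 0.008, 50) shift [ 0.0011 -0.001   0.0698] turn [ 0.    -0.001 -0.002] | dist 0.070 ang 0.1
```

View pics/s_14.png

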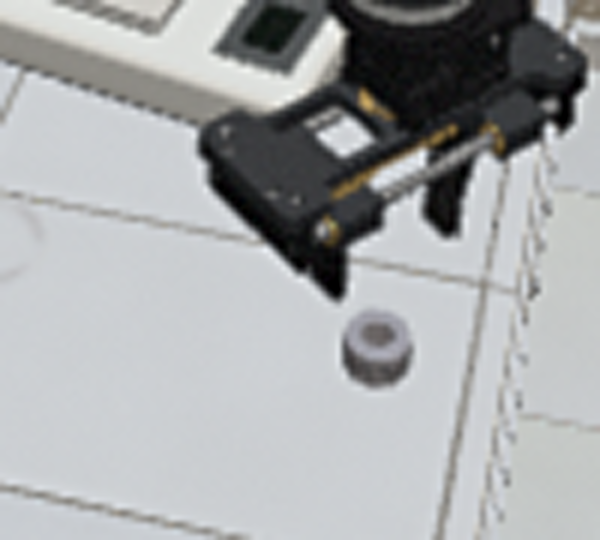

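>>> send_rows(steps=[[[0.001, -0.001, 0.02], [0, 0, 0], 0.065], [[0.001, -0.001, 0.042], [0, 0, 0], 0.065], [[0.001, -0.001, 0.058], [0, 0, 0], 0.065], [[0.001, -0.001, 0.067], [0, 0, 0], 0.065], [[0.001, -0.001, 0.07], [0, 0, 0], 0.065]])

```text
time_s: 21.75
tool_pos: [0.3789, 0.2884, 0.0062]
tool_rot: [-179.9, 0.1, 50.0]
force: [0.1, 0.1, 0.5]
grip_width: 0.065
```

>>> send_rows(steps=[[[0, 0, 0], [0, 0, 0], 0.055], [[0, 0, 0], [0, 0, 0], 0.045], [[0, 0, 0], [0, 0, 0], 0.035], [[0, 0, 0], [0, 0, 0], 0.03], [[0, 0, 0], [0, 0, 0], 0.03]])

```text
time_s: 22.17
tool_pos: [0.3804, 0.2893, 0.0082]
tool_rot: [179.9, -0.1, 50.0]
force: [0.7, 1.8, 0.7]
grip_width: 0.0393
```

>>> send_rows(steps=[[[0, 0, 0], [0, 0, 0], 0.02], [[0, 0, 0], [0, 0, 0], 0.02], [[0, 0, 0], [0, 0, 0], 0.02], [[0, 0, 0], [0, 0, 0], 0.02], [[0, 0, 0], [0, 0, 0], 0.02]])

```text
time_s: 22.58
tool_pos: [0.3805, 0.2895, 0.0082]
tool_rot: [180.0, -0.1, 50.0]
force: [0.3, -1.1, 7.0]
grip_width: 0.0352
```

>>> send_rows(steps=[[[0, 0, -0.01], [0, 0, 0], 0.02], [[0, 0, -0.035], [0, 0, 0], 0.02], [[0, 0, -0.07], [0, 0, 0], 0.02], [[0, 0, -0.11], [0, 0, 0], 0.02], [[0, 0, -0.15], [0, 0, 0], 0.02]])

```text
time_s: 23.0
tool_pos: [0.3781, 0.2887, 0.1585]
tool_rot: [-179.9, 0.1, 50.0]
force: [2.1, -0.0, -1.3]
grip_width: 0.0353
```

>>> send_rows(steps=[[[0, 0, -0.01], [0, 0, 0], 0.02], [[0, 0, -0.01], [0, 0, 0], 0.02], [[0, 0, -0.01], [0, 0, 0], 0.02], [[0, 0, -0.01], [0, 0, 0], 0.02], [[0, 0, -0.01], [0, 0, 0], 0.02]])

```text
time_s: 23.42
tool_pos: [0.3784, 0.2881, 0.1654]
tool_rot: [-179.9, 0.2, 50.0]
force: [0.5, 0.5, -1.5]
grip_width: 0.0351
```

Run:
```python
from cell import env
from plan import *
from h import *
s=cam(env,"side")
plan([(.43,.19,.168,65),(.50,.09,.168,78.5),(.535,.0415,.168,78.5)],env)
crop(s,250,200,75,60,10,"s_15.png")
```

```text
now [0.3785 0.2883 0.1656] [-179.88    0.19   49.98] F [-0.6  0.2 -2.4] w 0.035 t 23.47
(0.43, 0.19, 0.168, 65) shift [-0.0422  0.1026 -0.0025] turn [-0.002  0.003 -0.262] | dist 0.111 ang 15.0
(0.5, 0.09, 0.168, 78.5) shift [-0.061   0.1057  0.    ] turn [-0.     0.    -0.236] | dist 0.122 ang 13.5
(0.535, 0.0415, 0.168, 78.5) shift [-0.0405  0.044   0.    ] turn [0. 0. 0.] | dist 0.060 ang 0.0
```

View pics/s_15.png

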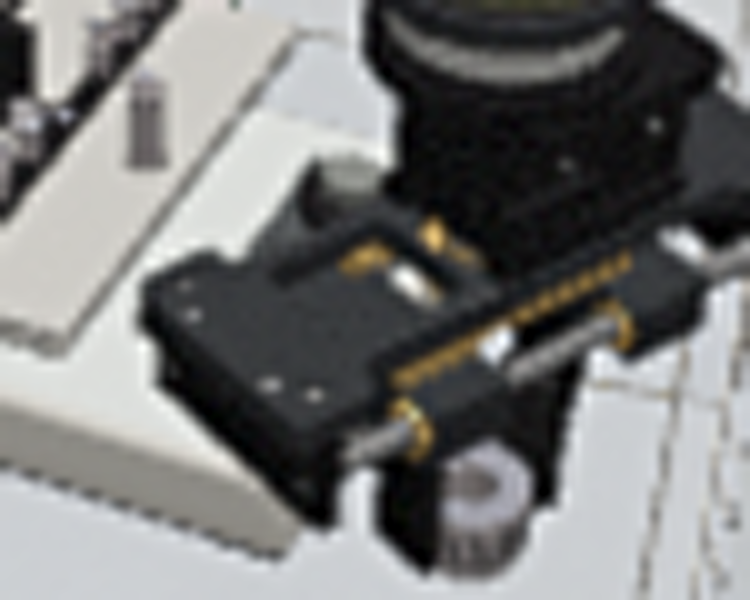

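Collar 2 is held level. Carry it over the near post.

>>> send_rows(steps=[[[-0.008, 0.02, -0.002], [0, 0, -0.05], 0.02], [[-0.017, 0.041, -0.002], [0, 0, -0.11], 0.02], [[-0.026, 0.063, -0.002], [0, 0, -0.17], 0.02], [[-0.034, 0.084, -0.002], [0, 0, -0.22], 0.02], [[-0.042, 0.103, -0.002], [0, 0, -0.262], 0.02]])

```text
time_s: 23.88
tool_pos: [0.4314, 0.1891, 0.1682]
tool_rot: [-179.9, 0.1, 65.1]
force: [0.9, -0.1, -1.4]
grip_width: 0.0354
```

>>> send_rows(steps=[[[-0.013, 0.022, 0], [0, 0, -0.05], 0.02], [[-0.026, 0.045, 0], [0, 0, -0.1], 0.02], [[-0.039, 0.067, 0], [0, 0, -0.15], 0.02], [[-0.051, 0.089, 0], [0, 0, -0.2], 0.02], [[-0.061, 0.106, 0], [0, 0, -0.236], 0.02]])

```text
time_s: 24.3
tool_pos: [0.502, 0.0884, 0.1679]
tool_rot: [-179.8, 0.0, 78.6]
force: [0.2, -0.3, -1.0]
grip_width: 0.0354
```

>>> send_rows(steps=[[[-0.014, 0.015, 0], [0, 0, 0], 0.02], [[-0.028, 0.03, 0], [0, 0, 0], 0.02], [[-0.037, 0.04, 0], [0, 0, 0], 0.02], [[-0.04, 0.044, 0], [0, 0, 0], 0.02], [[-0.04, 0.044, 0], [0, 0, 0], 0.02]])

```text
time_s: 24.72
tool_pos: [0.5374, 0.0417, 0.1691]
tool_rot: [-179.9, -0.0, 78.4]
force: [-0.3, -0.1, -1.5]
grip_width: 0.0347
```

>>> send_rows(steps=[[[0, 0, 0], [0, 0, 0], 0.02], [[0, 0, 0], [0, 0, 0], 0.02], [[0, 0, 0], [0, 0, 0], 0.02], [[0, 0, 0], [0, 0, 0], 0.02], [[0, 0, 0], [0, 0, 0], 0.02]])

```text
time_s: 25.13
tool_pos: [0.5367, 0.0432, 0.1697]
tool_rot: [180.0, 0.0, 78.6]
force: [0.6, 0.6, -1.3]
grip_width: 0.0356
```

Run:
```python
from cell import env
from plan import *
from h import *
s=cam(env,"side")
plan([(.5345,.0415,.136,78.5)],env)
crop(s,220,160,75,60,10,"s_16.png")
```

```text
now [0.5368 0.0429 0.1697] [1.7998e+02 2.0000e-02 7.8530e+01] F [ 0.2 -0.5 -1. ] w 0.0353 t 25.18
(0.5345, 0.0415, 0.136, 78.5) shift [-0.0019 -0.002   0.0337] turn [0.    0.    0.001] | dist 0.034 ang 0.0
```

View pics/s_16.png

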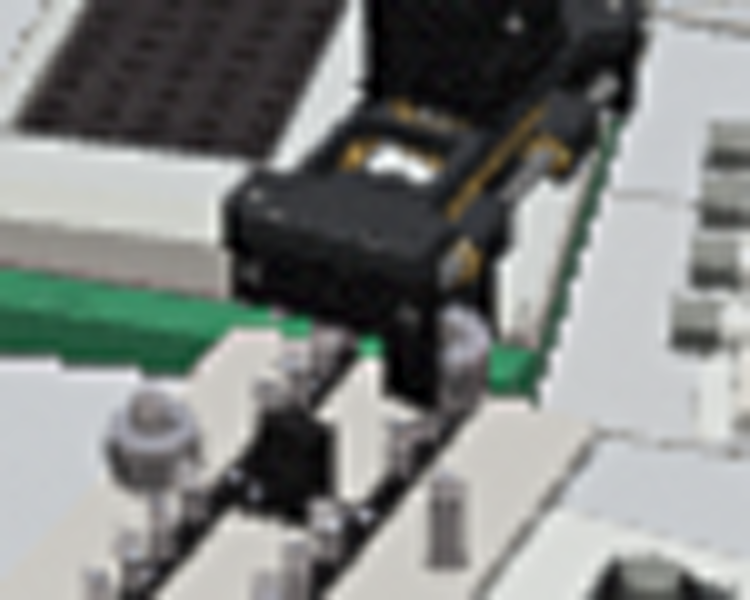

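>>> send_rows(steps=[[[-0.002, -0.002, 0.008], [0, 0, 0], 0.02], [[-0.002, -0.002, 0.018], [0, 0, 0], 0.02], [[-0.002, -0.002, 0.027], [0, 0, 0], 0.02], [[-0.002, -0.002, 0.032], [0, 0, 0], 0.02], [[-0.002, -0.002, 0.034], [0, 0, 0], 0.02]])

```text
time_s: 25.6
tool_pos: [0.5335, 0.0409, 0.1337]
tool_rot: [-179.8, 0.0, 78.5]
force: [-0.7, -1.3, -1.0]
grip_width: 0.0353
```

>>> send_rows(steps=[[[0, 0, 0], [0, 0, 0], 0.02], [[0, 0, 0], [0, 0, 0], 0.02], [[0, 0, 0], [0, 0, 0], 0.02], [[0, 0, 0], [0, 0, 0], 0.02], [[0, 0, 0], [0, 0, 0], 0.02]])

```text
time_s: 26.02
tool_pos: [0.5349, 0.041, 0.1359]
tool_rot: [180.0, -0.0, 78.5]
force: [-0.3, -0.3, -1.2]
grip_width: 0.0351
```

Run:
```python
from cell import env
from plan import *
from h import *
s=cam(env,"side")
plan([(.5345,.0415,.12,78.5)],env)
crop(s,220,160,75,60,10,"s_17.png")
```

```text
now [0.5348 0.041  0.1358] [179.97   0.    78.49] F [-0.3  0.1 -1.1] w 0.035 t 26.07
(0.5345, 0.0415, 0.12, 78.5) shift [ 0.0004 -0.0004  0.0158] turn [ 0.001  0.    -0.   ] | dist 0.016 ang 0.0
```

View pics/s_17.png

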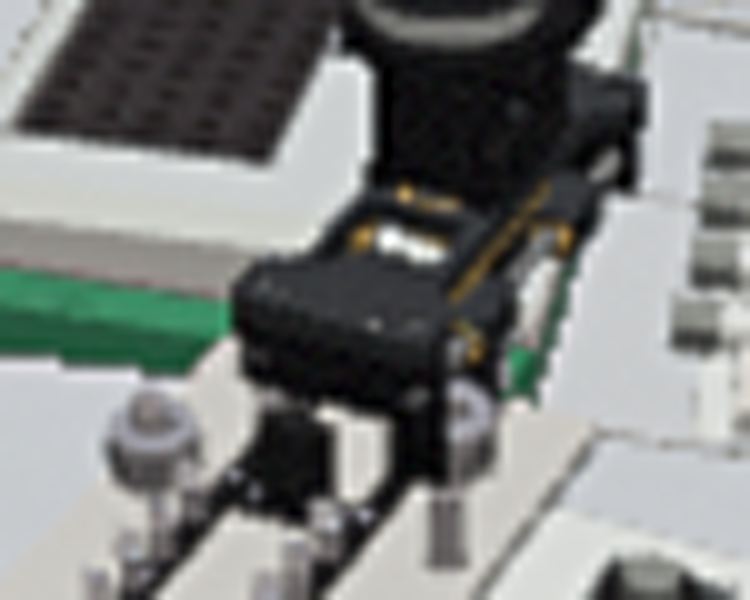

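Right collar edge at x≈495 gives a collar centre of ≈446, against 447 for the post: aligned. Lower.

>>> send_rows(steps=[[[0, 0, 0.002], [0, 0, 0], 0.02], [[0, 0, 0.005], [0, 0, 0], 0.02], [[0, 0, 0.008], [0, 0, 0], 0.02], [[0, 0, 0.011], [0, 0, 0], 0.02], [[0, 0, 0.014], [0, 0, 0], 0.02]])

```text
time_s: 26.48
tool_pos: [0.5345, 0.041, 0.121]
tool_rot: [-180.0, 0.0, 78.5]
force: [0.0, -0.1, -2.4]
grip_width: 0.0351
```

>>> send_rows(steps=[[[0, 0, 0.005], [0, 0, 0], 0.02], [[0, 0, 0.011], [0, 0, 0], 0.02], [[0, 0, 0.017], [0, 0, 0], 0.02], [[0, 0, 0.022], [0, 0, 0], 0.02], [[0, 0, 0.026], [0, 0, 0], 0.02]])

```text
time_s: 26.9
tool_pos: [0.5342, 0.0409, 0.0946]
tool_rot: [-179.9, 0.0, 78.5]
force: [-0.1, -0.1, -1.1]
grip_width: 0.0351
```

>>> send_rows(steps=[[[0, 0, 0.001], [0, 0, 0], 0.02], [[0, 0, 0.001], [0, 0, 0], 0.04], [[0, 0, 0.001], [0, 0, 0], 0.05], [[0, 0, 0.001], [0, 0, 0], 0.05], [[0, 0, 0.001], [0, 0, 0], 0.05]])

```text
time_s: 27.32
tool_pos: [0.5351, 0.0411, 0.095]
tool_rot: [179.9, -0.0, 78.5]
force: [-0.4, -0.3, -0.4]
grip_width: 0.0482
```

>>> send_rows(steps=[[[0, 0, -0.01], [0, 0, 0], 0.055], [[0, 0, -0.04], [0, 0, 0], 0.055], [[0, 0, -0.075], [0, 0, 0], 0.055], [[0, 0, -0.115], [0, 0, 0], 0.055], [[0, 0, -0.15], [0, 0, 0], 0.055]])

```text
time_s: 27.73
tool_pos: [0.5347, 0.0414, 0.2478]
tool_rot: [179.9, -0.0, 78.5]
force: [2.1, 0.1, 0.3]
grip_width: 0.0551
```

Run:
```python
from cell import env
from plan import *
from h import *
s=cam(env,"side");t=cam(env,"top")
plan([(.5345,.0415,.12,78.5)],env)
crop(s,200,170,75,60,10,"s_18.png")
crop(t,260,205,80,55,10,"t_18.png")
crop(s,275,165,60,50,10,"s_19.png")
```

```text
now [0.5382 0.042  0.2521] [ 1.793e+02 -9.000e-02  7.852e+01] F [0.2 0.3 0.4] w 0.0549 t 27.83
(0.5345, 0.0415, 0.12, 78.5) shift [-0.0014 -0.0052  0.132 ] turn [ 0.012 -0.002  0.   ] | dist 0.132 ang 0.7
```

View pics/s_18.png

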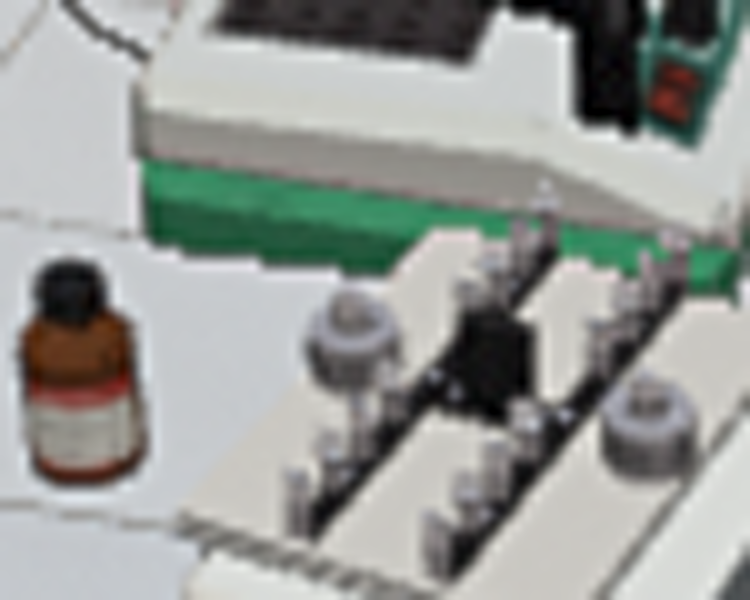

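View pics/t_18.png

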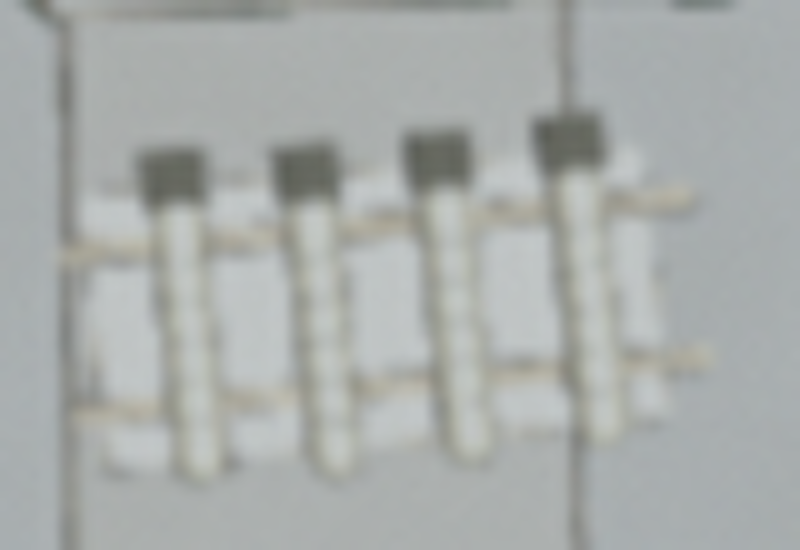

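View pics/s_19.png

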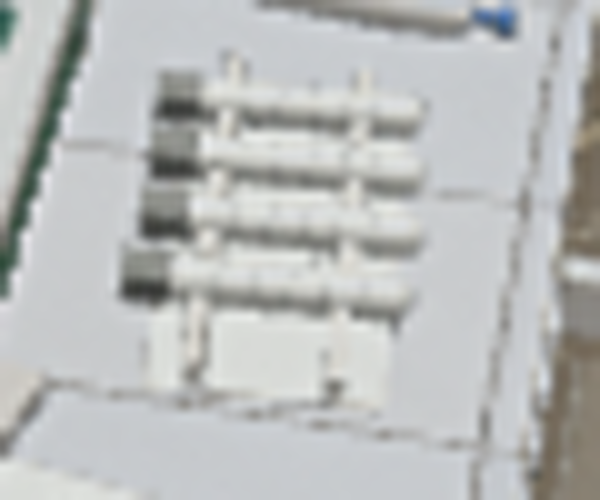

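Run:
```python
from cell import env
from plan import *
from h import *
t=cam(env,"top");s=cam(env,"side")
f=lambda x,y,u0,v0:((x+.5)/10-.5+u0,(y+.5)/10-.5+v0)
T=[((174,150),(203,479)),((307,145),(336,479)),((437,132),(469,462)),((569,114),(604,442))]
S=[((122,274),(411,297)),((142,212),(420,240)),((155,151),(421,178)),((160,94),(424,118))]
for a,b in T:
    A=onz(t,*f(*a,260,205),.037);B=onz(t,*f(*b,260,205),.037);d=A-B;print("top",A.round(4)[:2],B.round(4)[:2],"mid",((A+B)/2).round(4)[:2],"len",np.linalg.norm(d).round(4),"yaw",np.degrees(np.arctan2(d[1],d[0])).round(1))
for a,b in S:
    A=onz(s,*f(*a,275,165),.037);B=onz(s,*f(*b,275,165),.037);d=A-B;print("side",A.round(4)[:2],B.round(4)[:2],"mid",((A+B)/2).round(4)[:2],"len",np.linalg.norm(d).round(4),"yaw",np.degrees(np.arctan2(d[1],d[0])).round(1))
```

```text
top [ 0.4923 -0.2028] [ 0.3702 -0.2117] mid [ 0.4312 -0.2072] len 0.1225 yaw 4.1
top [ 0.4939 -0.2529] [ 0.3698 -0.2612] mid [ 0.4318 -0.257 ] len 0.1244 yaw 3.8
top [ 0.4985 -0.302 ] [ 0.3756 -0.3109] mid [ 0.437  -0.3064] len 0.1232 yaw 4.2
top [ 0.5049 -0.3519] [ 0.3826 -0.3615] mid [ 0.4437 -0.3567] len 0.1227 yaw 4.5
side [ 0.4941 -0.2043] [ 0.3714 -0.2176] mid [ 0.4328 -0.211 ] len 0.1234 yaw 6.2
side [ 0.4947 -0.2548] [ 0.373  -0.2628] mid [ 0.4338 -0.2588] len 0.122 yaw 3.8
side [ 0.4983 -0.3065] [ 0.3786 -0.3135] mid [ 0.4384 -0.31  ] len 0.1199 yaw 3.4
side [ 0.505  -0.3565] [ 0.3834 -0.3655] mid [ 0.4442 -0.361 ] len 0.1219 yaw 4.3
```

Run:
```python
from cell import env
from plan import *
plan([(.54,-.02,.25,46),(.53,-.09,.24,12),(.50,-.15,.22,-22),(.46,-.19,.20,-56),(.4325,-.2085,.14,-85.7),(.4325,-.2085,.07,-85.7),(.4325,-.2085,.018,-85.7)],env)
```

```text
now [0.5353 0.0412 0.2463] [179.81   0.    78.5 ] F [-0.9 -0.3 -0.6] w 0.0552 t 27.93
(0.54, -0.02, 0.25, 46) shift [-0.059   0.0168 -0.0036] turn [ 0.003 -0.001  0.567] | dist 0.061 ang 32.5
(0.53, -0.09, 0.24, 12) shift [-0.0573  0.0414  0.01  ] turn [-0.    -0.     0.593] | dist 0.071 ang 34.0
(0.5, -0.15, 0.22, -22) shift [-0.0418  0.0525  0.02  ] turn [ 0.    -0.     0.593] | dist 0.070 ang 34.0
(0.46, -0.19, 0.2, -56) shift [-0.0221  0.0521  0.02  ] turn [-0.    -0.     0.593] | dist 0.060 ang 34.0
(0.4325, -0.2085, 0.14, -85.7) shift [-0.      0.0331  0.06  ] turn [ 0.    -0.     0.518] | dist 0.069 ang 29.7
(0.4325, -0.2085, 0.07, -85.7) shift [ 0.   -0.    0.07] turn [0. 0. 0.] | dist 0.070 ang 0.0
(0.4325, -0.2085, 0.018, -85.7) shift [ 0.    -0.     0.052] turn [0. 0. 0.] | dist 0.052 ang 0.0
```

>>> send_rows(steps=[[[-0.012, 0.003, 0], [0, 0, 0.11], 0.04], [[-0.024, 0.007, 0], [0, 0, 0.23], 0.04], [[-0.036, 0.01, 0], [0, 0, 0.35], 0.04], [[-0.048, 0.014, 0], [0, 0, 0.46], 0.04], [[-0.059, 0.017, -0.003], [0, 0, 0.567], 0.04]])

```text
time_s: 28.35
tool_pos: [0.5382, -0.0211, 0.2454]
tool_rot: [-179.8, 0.1, 45.7]
force: [-0.4, -0.1, 0.2]
grip_width: 0.0406
```

>>> send_rows(steps=[[[-0.011, 0.008, 0.002], [0, 0, 0.12], 0.033], [[-0.023, 0.016, 0.004], [0, 0, 0.24], 0.033], [[-0.034, 0.025, 0.006], [0, 0, 0.36], 0.033], [[-0.046, 0.033, 0.008], [0, 0, 0.475], 0.033], [[-0.057, 0.041, 0.01], [0, 0, 0.593], 0.033]])

```text
time_s: 28.77
tool_pos: [0.5281, -0.0904, 0.2358]
tool_rot: [-179.9, 0.2, 11.7]
force: [0.6, 0.2, -0.3]
grip_width: 0.033
```

>>> send_rows(steps=[[[-0.008, 0.01, 0.004], [0, 0, 0.12], 0.033], [[-0.017, 0.021, 0.008], [0, 0, 0.24], 0.033], [[-0.025, 0.031, 0.012], [0, 0, 0.36], 0.033], [[-0.033, 0.042, 0.016], [0, 0, 0.475], 0.033], [[-0.042, 0.052, 0.02], [0, 0, 0.593], 0.033]])

```text
time_s: 29.18
tool_pos: [0.4978, -0.1496, 0.2157]
tool_rot: [180.0, 0.2, -22.3]
force: [0.4, -0.1, 1.0]
grip_width: 0.0326
```

>>> send_rows(steps=[[[-0.004, 0.01, 0.004], [0, 0, 0.12], 0.033], [[-0.009, 0.021, 0.008], [0, 0, 0.24], 0.033], [[-0.013, 0.031, 0.012], [0, 0, 0.36], 0.033], [[-0.018, 0.042, 0.016], [0, 0, 0.475], 0.033], [[-0.022, 0.052, 0.02], [0, 0, 0.593], 0.033]])

```text
time_s: 29.6
tool_pos: [0.4576, -0.1894, 0.1957]
tool_rot: [179.9, 0.2, -56.3]
force: [0.1, -0.1, 0.2]
grip_width: 0.0329
```

>>> send_rows(steps=[[[0, 0.008, 0.012], [0, 0, 0.12], 0.033], [[0, 0.017, 0.028], [0, 0, 0.24], 0.033], [[0, 0.025, 0.044], [0, 0, 0.36], 0.033], [[0, 0.031, 0.056], [0, 0, 0.46], 0.033], [[0, 0.033, 0.06], [0, 0, 0.518], 0.033]])

```text
time_s: 30.02
tool_pos: [0.4285, -0.2074, 0.1339]
tool_rot: [179.7, 0.2, -85.9]
force: [0.6, 0.4, -0.1]
grip_width: 0.0329
```

>>> send_rows(steps=[[[0, 0, 0.02], [0, 0, 0], 0.033], [[0, 0, 0.04], [0, 0, 0], 0.033], [[0, 0, 0.06], [0, 0, 0], 0.033], [[0, 0, 0.06], [0, 0, 0], 0.033], [[0, 0, 0.06], [0, 0, 0], 0.033]])

```text
time_s: 30.43
tool_pos: [0.4303, -0.2069, 0.0759]
tool_rot: [179.8, 0.2, -85.6]
force: [0.4, 0.0, 0.4]
grip_width: 0.033
```

Run:
```python
from cell import env
from plan import *
from h import *
s=cam(env,"side")
plan([(.4325,-.2085,.018,-85.7)],env)
crop(s,265,150,75,60,10,"s_20.png")
```

```text
now [ 0.4315 -0.2075  0.0772] [ 1.7993e+02  6.0000e-02 -8.5590e+01] F [ 0.3  0.3 -0.1] w 0.0331 t 30.48
(0.4325, -0.2085, 0.018, -85.7) shift [ 0.0012 -0.001   0.0592] turn [0.001 0.001 0.002] | dist 0.059 ang 0.1
```

View pics/s_20.png

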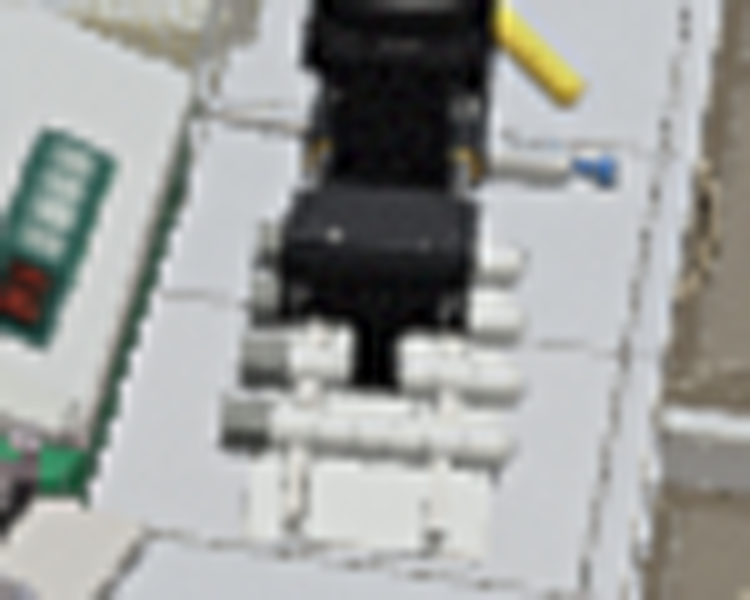

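>>> send_rows(steps=[[[0.001, -0.001, 0.015], [0, 0, 0], 0.033], [[0.001, -0.001, 0.032], [0, 0, 0], 0.033], [[0.001, -0.001, 0.047], [0, 0, 0], 0.033], [[0.001, -0.001, 0.056], [0, 0, 0], 0.033], [[0.001, -0.001, 0.058], [0, 0, 0], 0.033]])

```text
time_s: 30.9
tool_pos: [0.4326, -0.2085, 0.019]
tool_rot: [179.9, 0.0, -85.6]
force: [-1.2, -0.2, -0.4]
grip_width: 0.0331
```

>>> send_rows(steps=[[[0, 0, 0], [0, 0, 0], 0.033], [[0, 0, 0], [0, 0, 0], 0.02], [[0, 0, 0], [0, 0, 0], 0.01], [[0, 0, 0], [0, 0, 0], 0.005], [[0, 0, 0], [0, 0, 0], 0.005]], grip_force=35)

```text
time_s: 31.32
tool_pos: [0.4337, -0.206, 0.0204]
tool_rot: [-180.0, 0.2, -85.5]
force: [-0.9, 8.3, 5.3]
grip_width: 0.0192
```

>>> send_rows(steps=[[[0, 0, 0], [0, 0, 0], 0.005], [[0, 0, 0], [0, 0, 0], 0.005], [[0, 0, 0], [0, 0, 0], 0.005], [[0, 0, 0], [0, 0, 0], 0.005], [[0, 0, -0.005], [0, 0, 0], 0.005]])

```text
time_s: 31.73
tool_pos: [0.4331, -0.2075, 0.0247]
tool_rot: [180.0, 0.0, -85.5]
force: [0.1, 0.4, 0.0]
grip_width: 0.0193
```

Run:
```python
from cell import env
from plan import *
plan([(.433,-.208,.18,-85.5),(.47,-.09,.2,-92),(.55,.03,.19,-100),(.6125,.115,.18,-101.5)],env)
```

```text
now [ 0.4331 -0.2075  0.0247] [ 1.7998e+02  5.0000e-02 -8.5510e+01] F [0.1 0.4 0. ] w 0.0193 t 31.73
(0.433, -0.208, 0.18, -85.5) shift [ 0.0003  0.0002 -0.1553] turn [ 0.     0.001 -0.   ] | dist 0.155 ang 0.1
(0.47, -0.09, 0.2, -92) shift [-0.1147 -0.0461 -0.02  ] turn [ 0.    -0.     0.113] | dist 0.125 ang 6.5
(0.55, 0.03, 0.19, -100) shift [-0.1227 -0.0758  0.01  ] turn [-0.   -0.    0.14] | dist 0.145 ang 8.0
(0.6125, 0.115, 0.18, -101.5) shift [-0.0946 -0.0468  0.01  ] turn [ 0.    -0.     0.026] | dist 0.106 ang 1.5
```

>>> send_rows(steps=[[[0, 0, -0.02], [0, 0, 0], 0.005], [[0, 0, -0.05], [0, 0, 0], 0.005], [[0, 0, -0.085], [0, 0, 0], 0.005], [[0, 0, -0.12], [0, 0, 0], 0.005], [[0, 0, -0.155], [0, 0, 0], 0.005]])

```text
time_s: 32.15
tool_pos: [0.4329, -0.2091, 0.1821]
tool_rot: [-179.9, -0.1, -85.6]
force: [1.4, -0.4, -0.8]
grip_width: 0.019
```

>>> send_rows(steps=[[[-0.02, -0.008, -0.01], [0, 0, 0.02], 0.005], [[-0.043, -0.017, -0.015], [0, 0, 0.04], 0.005], [[-0.067, -0.027, -0.02], [0, 0, 0.065], 0.005], [[-0.091, -0.037, -0.02], [0, 0, 0.09], 0.005], [[-0.115, -0.046, -0.02], [0, 0, 0.113], 0.005]])

```text
time_s: 32.57
tool_pos: [0.4709, -0.09, 0.201]
tool_rot: [-179.8, -0.1, -92.2]
force: [1.1, -0.7, -1.2]
grip_width: 0.0192
```

>>> send_rows(steps=[[[-0.025, -0.015, 0.002], [0, 0, 0.03], 0.005], [[-0.049, -0.03, 0.004], [0, 0, 0.06], 0.005], [[-0.074, -0.046, 0.006], [0, 0, 0.09], 0.005], [[-0.098, -0.061, 0.008], [0, 0, 0.12], 0.005], [[-0.123, -0.076, 0.01], [0, 0, 0.14], 0.005]])

```text
time_s: 32.98
tool_pos: [0.5515, 0.03, 0.1904]
tool_rot: [-179.9, -0.1, -100.2]
force: [-0.3, -0.8, -0.3]
grip_width: 0.0191
```

>>> send_rows(steps=[[[-0.025, -0.013, 0.002], [0, 0, 0.01], 0.005], [[-0.05, -0.025, 0.005], [0, 0, 0.02], 0.005], [[-0.073, -0.036, 0.008], [0, 0, 0.026], 0.005], [[-0.088, -0.043, 0.01], [0, 0, 0.026], 0.005], [[-0.095, -0.047, 0.01], [0, 0, 0.026], 0.005]])

```text
time_s: 33.4
tool_pos: [0.6141, 0.1174, 0.1795]
tool_rot: [180.0, 0.1, -101.4]
force: [0.5, 0.2, -0.0]
grip_width: 0.0186
```

>>> send_rows(steps=[[[0, 0, 0], [0, 0, 0], 0.005], [[0, 0, 0], [0, 0, 0], 0.005], [[0, 0, 0], [0, 0, 0], 0.005], [[0, 0, 0], [0, 0, 0], 0.005], [[0, 0, 0], [0, 0, 0], 0.005]])

```text
time_s: 33.82
tool_pos: [0.6134, 0.1135, 0.1799]
tool_rot: [-180.0, -0.1, -101.7]
force: [-0.1, 0.1, -1.0]
grip_width: 0.019
```

Run:
```python
from cell import env
from plan import *
from h import *
s=cam(env,"side");t=cam(env,"top")
plan([(.6125,.115,.13,-101.5)],env)
crop(s,190,150,100,75,8,"s_21.png")
crop(t,160,145,100,75,8,"t_21.png")
```

```text
now [0.6134 0.114  0.1798] [-1.7997e+02 -4.0000e-02 -1.0165e+02] F [0.4 0.5 0.1] w 0.019 t 33.92
(0.6125, 0.115, 0.13, -101.5) shift [-0.0009  0.0011  0.0498] turn [-0.    -0.001 -0.003] | dist 0.050 ang 0.2
```

View pics/s_21.png

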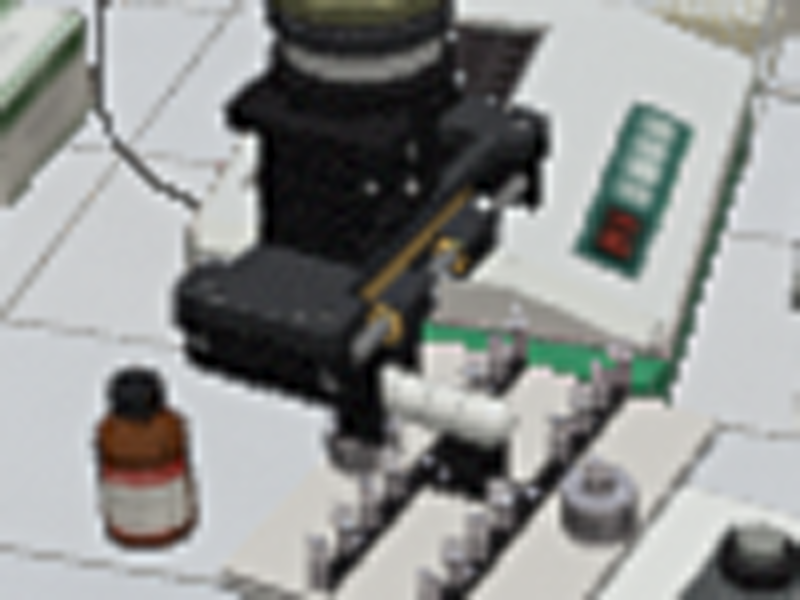

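View pics/t_21.png

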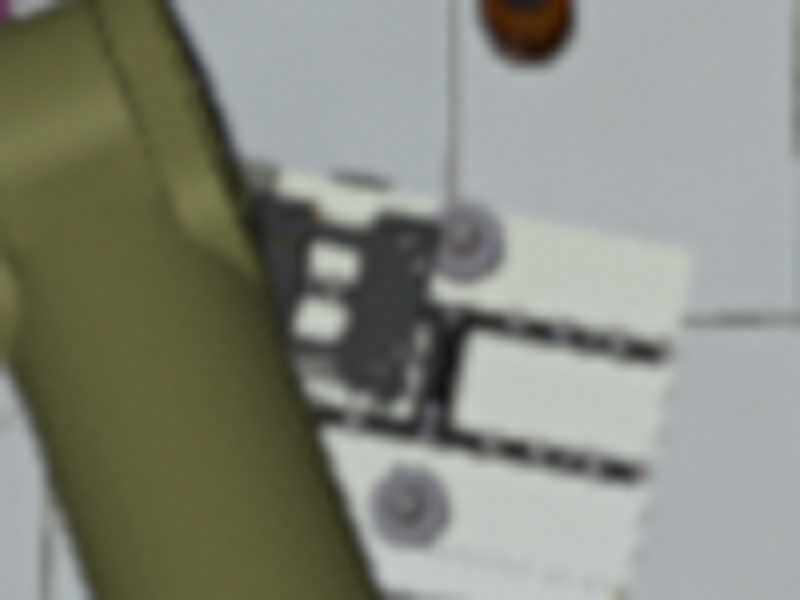

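>>> send_rows(steps=[[[-0.001, 0.001, 0.015], [0, 0, -0.003], 0.005], [[-0.001, 0.001, 0.035], [0, 0, -0.003], 0.005], [[-0.001, 0.001, 0.055], [0, 0, -0.003], 0.005], [[-0.001, 0.001, 0.066], [0, 0, -0.003], 0.005], [[-0.001, 0.001, 0.07], [0, 0, -0.003], 0.005]], grip_force=50)

```text
time_s: 34.33
tool_pos: [0.6112, 0.1153, 0.1073]
tool_rot: [179.8, -0.1, -101.4]
force: [-0.2, 0.2, -0.9]
grip_width: 0.0188
```

>>> send_rows(steps=[[[0, 0, 0], [0, 0, 0], 0.005], [[0, 0, 0], [0, 0, 0], 0.005], [[0, 0, 0], [0, 0, 0], 0.005], [[0, 0, 0], [0, 0, 0], 0.005], [[0, 0, 0], [0, 0, 0], 0.005]])

```text
time_s: 34.75
tool_pos: [0.6133, 0.1163, 0.1105]
tool_rot: [-179.9, 0.0, -101.4]
force: [-0.4, 0.4, 0.5]
grip_width: 0.0191
```

Run:
```python
from cell import env
from plan import *
from h import *
s=cam(env,"side")
plan([(.6125,.115,.0854,-101.5)],env)
crop(s,190,165,100,75,8,"s_22.png")
```

```text
now [0.6131 0.1162 0.1103] [-1.7993e+02  1.0000e-02 -1.0141e+02] F [ 0.1  0.5 -0.4] w 0.019 t 34.8
(0.6125, 0.115, 0.0854, -101.5) shift [0.0013 0.0004 0.0249] turn [-0.001  0.     0.002] | dist 0.025 ang 0.1
```

View pics/s_22.png

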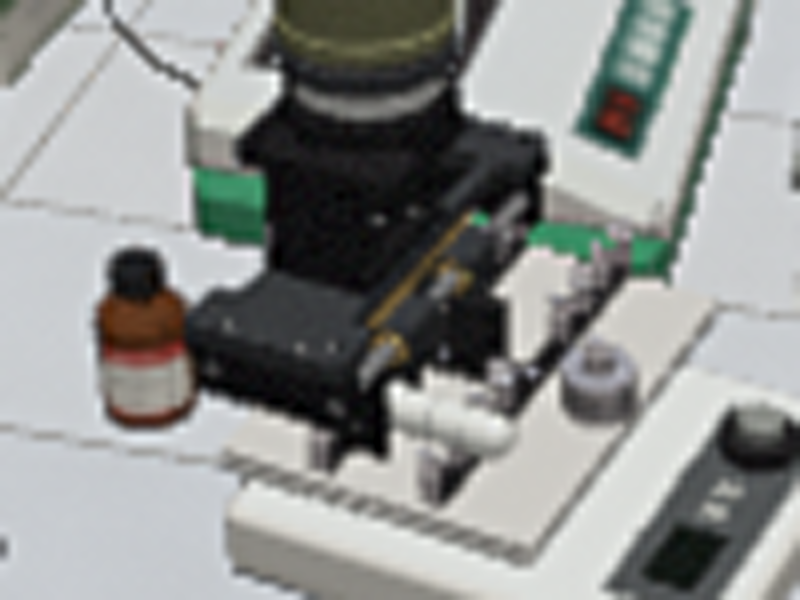

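>>> send_rows(steps=[[[0.001, 0, 0.004], [0, 0, 0], 0.005], [[0.001, 0, 0.008], [0, 0, 0], 0.005], [[0.001, 0, 0.012], [0, 0, 0], 0.005], [[0.001, 0, 0.016], [0, 0, 0], 0.005], [[0.001, 0, 0.019], [0, 0, 0], 0.005]])

```text
time_s: 35.22
tool_pos: [0.6142, 0.115, 0.0933]
tool_rot: [-179.8, 0.0, -101.4]
force: [-2.0, -1.4, 10.3]
grip_width: 0.0189
```

>>> send_rows(steps=[[[0, 0, 0.002], [0, 0, 0], 0.005], [[0, 0, 0.004], [0, 0, 0], 0.005], [[0, 0, 0.006], [0, 0, 0], 0.005], [[0, 0, 0.006], [0, 0, 0], 0.005], [[0, 0, 0.006], [0, 0, 0], 0.005]])

```text
time_s: 35.63
tool_pos: [0.6132, 0.1147, 0.0853]
tool_rot: [-179.9, -0.0, -101.4]
force: [0.7, -1.6, 7.2]
grip_width: 0.0184
```

>>> send_rows(steps=[[[0, 0, 0.001], [0, 0, 0], 0.005], [[0, 0, 0.002], [0, 0, 0], 0.005], [[0, 0, 0.002], [0, 0, 0], 0.005], [[0, 0, 0.002], [0, 0, 0], 0.005], [[0, 0, 0.002], [0, 0, 0], 0.005]])

```text
time_s: 36.05
tool_pos: [0.6133, 0.1147, 0.0851]
tool_rot: [-179.9, -0.1, -101.4]
force: [-4.3, -2.3, 16.0]
grip_width: 0.0188
```

>>> send_rows(steps=[[[0, 0, -0.001], [0, 0, 0], 0.022], [[0, 0, -0.001], [0, 0, 0], 0.03], [[0, 0, -0.001], [0, 0, 0], 0.032], [[0, 0, -0.001], [0, 0, 0], 0.032], [[0, 0, -0.001], [0, 0, 0], 0.032]])

```text
time_s: 36.47
tool_pos: [0.6135, 0.1184, 0.0846]
tool_rot: [-179.9, 0.3, -101.3]
force: [0.3, 4.4, 5.9]
grip_width: 0.0313
```

>>> send_rows(steps=[[[0, 0, -0.01], [0, 0, 0], 0.032], [[0, 0, -0.03], [0, 0, 0], 0.032], [[0, 0, -0.06], [0, 0, 0], 0.032], [[0, 0, -0.09], [0, 0, 0], 0.033], [[0, 0, -0.1], [0, 0, 0], 0.033]])

```text
time_s: 36.88
tool_pos: [0.6139, 0.1155, 0.1877]
tool_rot: [-179.7, 0.1, -101.4]
force: [0.1, 2.0, 0.3]
grip_width: 0.0328
```

Run:
```python
from cell import env
from plan import *
from h import *
s=cam(env,"side")
plan([(.53,.02,.2,-97),(.46,-.12,.18,-90),(.433,-.256,.12,-85.7),(.433,-.256,.07,-85.7)],env)
crop(s,190,165,100,75,8,"s_23.png")
```

```text
now [0.6144 0.1156 0.1882] [-1.7966e+02  1.0000e-01 -1.0143e+02] F [0.4 0.1 1. ] w 0.0326 t 36.93
(0.53, 0.02, 0.2, -97) shift [ 0.1104  0.0637 -0.0123] turn [-0.006  0.001 -0.077] | dist 0.128 ang 4.4
(0.46, -0.12, 0.18, -90) shift [0.1475 0.0524 0.02  ] turn [ 0.     0.    -0.122] | dist 0.158 ang 7.0
(0.433, -0.256, 0.12, -85.7) shift [0.136 0.027 0.06 ] turn [-0.     0.    -0.075] | dist 0.151 ang 4.3
(0.433, -0.256, 0.07, -85.7) shift [ 0.   -0.    0.05] turn [0. 0. 0.] | dist 0.050 ang 0.0
```

View pics/s_23.png

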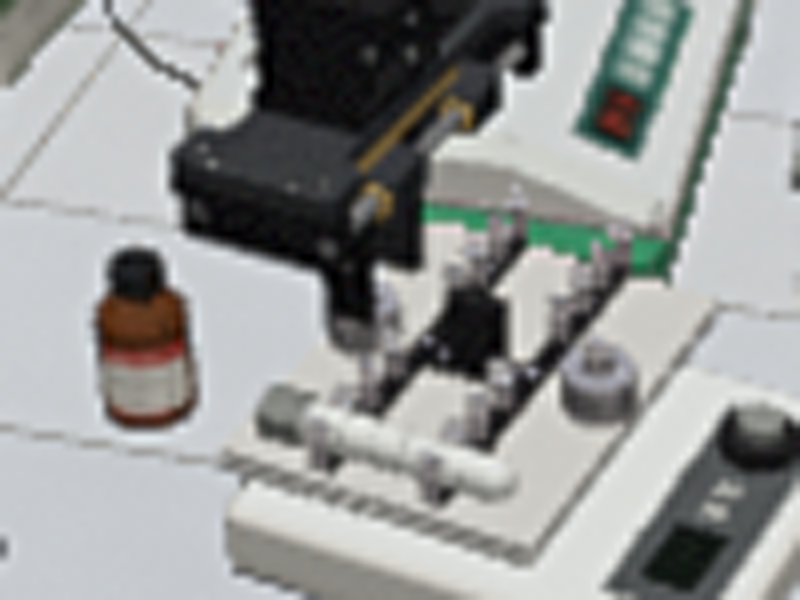

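>>> send_rows(steps=[[[0.02, 0.011, -0.005], [0, 0, -0.015], 0.033], [[0.045, 0.026, -0.01], [0, 0, -0.03], 0.033], [[0.07, 0.04, -0.012], [0, 0, -0.045], 0.033], [[0.092, 0.053, -0.012], [0, 0, -0.06], 0.033], [[0.11, 0.064, -0.012], [0, 0, -0.077], 0.033]])

```text
time_s: 37.35
tool_pos: [0.5257, 0.0178, 0.1939]
tool_rot: [179.8, -0.1, -97.1]
force: [-0.1, 0.4, -0.6]
grip_width: 0.033
```

>>> send_rows(steps=[[[0.03, 0.011, 0.004], [0, 0, -0.025], 0.033], [[0.06, 0.021, 0.008], [0, 0, -0.05], 0.033], [[0.09, 0.032, 0.012], [0, 0, -0.075], 0.033], [[0.12, 0.042, 0.016], [0, 0, -0.1], 0.033], [[0.148, 0.052, 0.02], [0, 0, -0.122], 0.033]])

```text
time_s: 37.77
tool_pos: [0.456, -0.1223, 0.1739]
tool_rot: [179.8, 0.0, -90.0]
force: [-0.2, 0.4, -0.7]
grip_width: 0.0329
```

>>> send_rows(steps=[[[0.03, 0.006, 0.008], [0, 0, -0.02], 0.033], [[0.065, 0.012, 0.02], [0, 0, -0.04], 0.033], [[0.1, 0.02, 0.04], [0, 0, -0.06], 0.033], [[0.125, 0.025, 0.054], [0, 0, -0.075], 0.033], [[0.136, 0.027, 0.06], [0, 0, -0.075], 0.033]])

```text
time_s: 38.18
tool_pos: [0.427, -0.2598, 0.1119]
tool_rot: [179.7, 0.1, -86.0]
force: [-0.5, 0.5, -0.6]
grip_width: 0.0333
```

>>> send_rows(steps=[[[0, 0, 0.015], [0, 0, 0], 0.033], [[0, 0, 0.03], [0, 0, 0], 0.033], [[0, 0, 0.045], [0, 0, 0], 0.033], [[0, 0, 0.045], [0, 0, 0], 0.033], [[0, 0, 0.045], [0, 0, 0], 0.033]])

```text
time_s: 38.6
tool_pos: [0.4305, -0.2553, 0.0695]
tool_rot: [179.9, 0.1, -85.7]
force: [0.1, 0.5, 0.2]
grip_width: 0.0327
```

Run:
```python
from cell import env
from plan import *
from h import *
s=cam(env,"side")
plan([(.433,-.2565,.019,-85.7)],env)
crop(s,265,150,75,60,10,"s_24.png")
```

```text
now [ 0.4313 -0.2559  0.0705] [ 1.7997e+02  4.0000e-02 -8.5670e+01] F [-0.8  0.5  0.6] w 0.0331 t 38.65
(0.433, -0.2565, 0.019, -85.7) shift [ 0.0008 -0.0017  0.0515] turn [0.001 0.001 0.   ] | dist 0.052 ang 0.1
```

View pics/s_24.png

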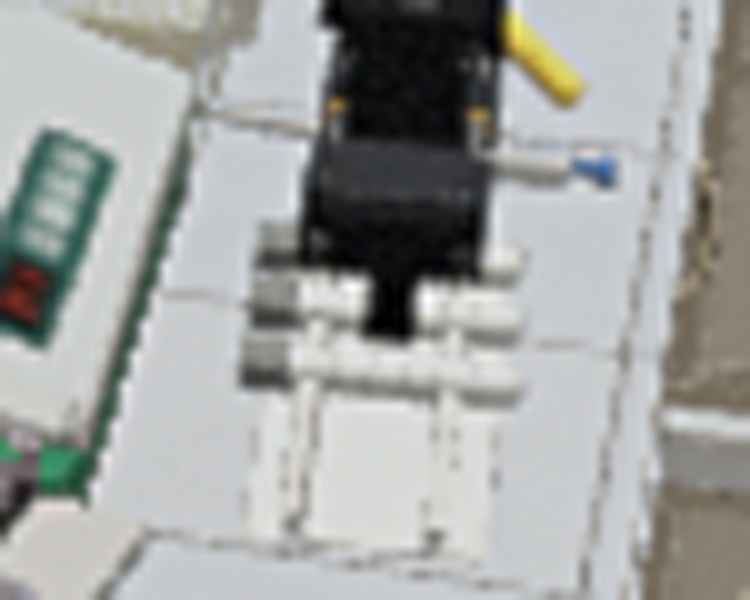

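>>> send_rows(steps=[[[0.001, -0.002, 0.013], [0, 0, 0], 0.033], [[0.001, -0.002, 0.028], [0, 0, 0], 0.033], [[0.001, -0.002, 0.042], [0, 0, 0], 0.033], [[0.001, -0.002, 0.05], [0, 0, 0], 0.033], [[0.001, -0.002, 0.052], [0, 0, 0], 0.033]])

```text
time_s: 39.07
tool_pos: [0.433, -0.257, 0.018]
tool_rot: [179.9, 0.0, -85.7]
force: [-0.2, 0.4, -0.0]
grip_width: 0.0329
```

>>> send_rows(steps=[[[0, 0, 0], [0, 0, 0], 0.033], [[0, 0, 0], [0, 0, 0], 0.02], [[0, 0, 0], [0, 0, 0], 0.01], [[0, 0, 0], [0, 0, 0], 0.005], [[0, 0, 0], [0, 0, 0], 0.005]], grip_force=35)

```text
time_s: 39.48
tool_pos: [0.4339, -0.2562, 0.0193]
tool_rot: [-180.0, 0.1, -85.7]
force: [-0.6, 4.4, 5.4]
grip_width: 0.0191
```

>>> send_rows(steps=[[[0, 0, 0], [0, 0, 0], 0.005], [[0, 0, 0], [0, 0, 0], 0.005], [[0, 0, 0], [0, 0, 0], 0.005], [[0, 0, 0], [0, 0, 0], 0.005], [[0, 0, -0.005], [0, 0, 0], 0.005]])

```text
time_s: 39.9
tool_pos: [0.4331, -0.2571, 0.0234]
tool_rot: [180.0, 0.0, -85.7]
force: [-1.0, -0.5, -0.3]
grip_width: 0.0189
```

Run:
```python
from cell import env
from plan import *
plan([(.433,-.256,.18,-85.7),(.47,-.12,.2,-92),(.545,.0,.19,-100),(.6035,.07,.18,-101.5)],env)
```

```text
now [ 0.4331 -0.2571  0.0234] [179.97   0.   -85.66] F [-1.  -0.5 -0.3] w 0.0189 t 39.9
(0.433, -0.256, 0.18, -85.7) shift [-0.0011  0.0002 -0.1566] turn [0.001 0.    0.001] | dist 0.157 ang 0.1
(0.47, -0.12, 0.2, -92) shift [-0.1328 -0.0471 -0.02  ] turn [ 0.   -0.    0.11] | dist 0.142 ang 6.3
(0.545, 0.0, 0.19, -100) shift [-0.1225 -0.0708  0.01  ] turn [-0.   -0.    0.14] | dist 0.142 ang 8.0
(0.6035, 0.07, 0.18, -101.5) shift [-0.0791 -0.0455  0.01  ] turn [ 0.    -0.     0.026] | dist 0.092 ang 1.5
```

>>> send_rows(steps=[[[0, 0, -0.02], [0, 0, 0], 0.005], [[0, 0, -0.05], [0, 0, 0], 0.005], [[0, 0, -0.085], [0, 0, 0], 0.005], [[0, 0, -0.12], [0, 0, 0], 0.005], [[0, 0, -0.156], [0, 0, 0], 0.005]])

```text
time_s: 40.32
tool_pos: [0.4327, -0.2581, 0.1814]
tool_rot: [180.0, -0.1, -85.8]
force: [-0.1, -1.0, -0.6]
grip_width: 0.0191
```

>>> send_rows(steps=[[[-0.025, -0.009, -0.01], [0, 0, 0.02], 0.005], [[-0.052, -0.018, -0.015], [0, 0, 0.04], 0.005], [[-0.079, -0.028, -0.02], [0, 0, 0.065], 0.005], [[-0.106, -0.038, -0.02], [0, 0, 0.09], 0.005], [[-0.133, -0.047, -0.02], [0, 0, 0.11], 0.005]])

```text
time_s: 40.73
tool_pos: [0.4709, -0.1211, 0.2006]
tool_rot: [-179.9, -0.1, -92.1]
force: [0.2, -0.3, -1.0]
grip_width: 0.0189
```

>>> send_rows(steps=[[[-0.025, -0.014, 0.002], [0, 0, 0.03], 0.005], [[-0.049, -0.028, 0.004], [0, 0, 0.06], 0.005], [[-0.074, -0.043, 0.006], [0, 0, 0.09], 0.005], [[-0.098, -0.057, 0.008], [0, 0, 0.12], 0.005], [[-0.123, -0.071, 0.01], [0, 0, 0.14], 0.005]])

```text
time_s: 41.15
tool_pos: [0.5465, -0.001, 0.1899]
tool_rot: [-179.9, -0.1, -100.2]
force: [-0.1, 0.5, -1.1]
grip_width: 0.0187
```

>>> send_rows(steps=[[[-0.023, -0.013, 0.002], [0, 0, 0.01], 0.005], [[-0.046, -0.026, 0.005], [0, 0, 0.02], 0.005], [[-0.066, -0.038, 0.008], [0, 0, 0.026], 0.005], [[-0.077, -0.044, 0.01], [0, 0, 0.026], 0.005], [[-0.079, -0.045, 0.01], [0, 0, 0.026], 0.005]])

```text
time_s: 41.57
tool_pos: [0.6043, 0.071, 0.179]
tool_rot: [180.0, 0.1, -101.4]
force: [-0.7, -0.4, 0.7]
grip_width: 0.019
```

>>> send_rows(steps=[[[0, 0, 0], [0, 0, 0], 0.005], [[0, 0, 0], [0, 0, 0], 0.005], [[0, 0, 0], [0, 0, 0], 0.005], [[0, 0, 0], [0, 0, 0], 0.005], [[0, 0, 0], [0, 0, 0], 0.005]])

```text
time_s: 41.98
tool_pos: [0.6035, 0.0679, 0.1799]
tool_rot: [-180.0, -0.0, -101.6]
force: [-0.7, -0.9, 0.3]
grip_width: 0.019
```

Run:
```python
from cell import env
from plan import *
from h import *
s=cam(env,"side")
plan([(.6035,.07,.11,-101.5)],env)
crop(s,190,150,100,75,8,"s_25.png")
```

```text
now [0.6035 0.0681 0.1798] [-1.7997e+02 -4.0000e-02 -1.0160e+02] F [-0.4  0.5 -0.2] w 0.0187 t 42.03
(0.6035, 0.07, 0.11, -101.5) shift [-0.0019  0.0005  0.0698] turn [-0.001 -0.001 -0.002] | dist 0.070 ang 0.1
```

View pics/s_25.png

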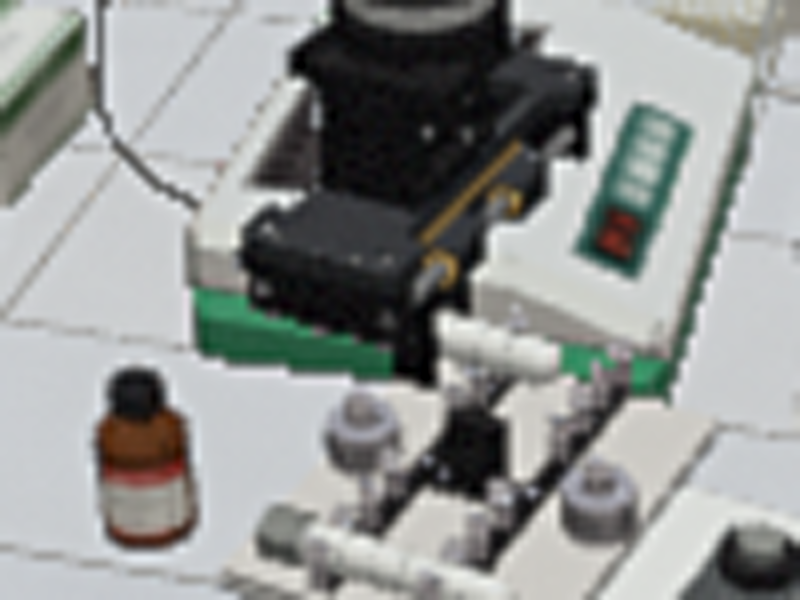

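>>> send_rows(steps=[[[-0.001, 0, 0.015], [0, 0, 0], 0.005], [[-0.001, 0, 0.035], [0, 0, 0], 0.005], [[-0.001, 0, 0.055], [0, 0, 0], 0.005], [[-0.001, 0, 0.067], [0, 0, 0], 0.005], [[-0.001, 0, 0.071], [0, 0, 0], 0.005]], grip_force=50)

```text
time_s: 42.45
tool_pos: [0.6023, 0.0694, 0.1063]
tool_rot: [179.8, -0.1, -101.5]
force: [0.1, -0.2, -0.1]
grip_width: 0.0187
```

>>> send_rows(steps=[[[0, 0, 0], [0, 0, 0], 0.005], [[0, 0, 0], [0, 0, 0], 0.005], [[0, 0, 0], [0, 0, 0], 0.005], [[0, 0, 0], [0, 0, 0], 0.005], [[0, 0, 0], [0, 0, 0], 0.005]])

```text
time_s: 42.87
tool_pos: [0.6044, 0.0702, 0.1095]
tool_rot: [-179.9, 0.0, -101.5]
force: [0.1, -0.7, -0.5]
grip_width: 0.0186
```

Run:
```python
from cell import env
from plan import *
from h import *
s=cam(env,"side")
plan([(.6035,.07,.0843,-101.5)],env)
crop(s,190,165,100,75,8,"s_26.png")
```

```text
now [0.6043 0.0701 0.1093] [-1.7993e+02  1.0000e-02 -1.0153e+02] F [ 0.4 -0.2 -0.9] w 0.0187 t 42.92
(0.6035, 0.07, 0.0843, -101.5) shift [0.0003 0.0008 0.025 ] turn [-0.001  0.    -0.   ] | dist 0.025 ang 0.1
```

View pics/s_26.png

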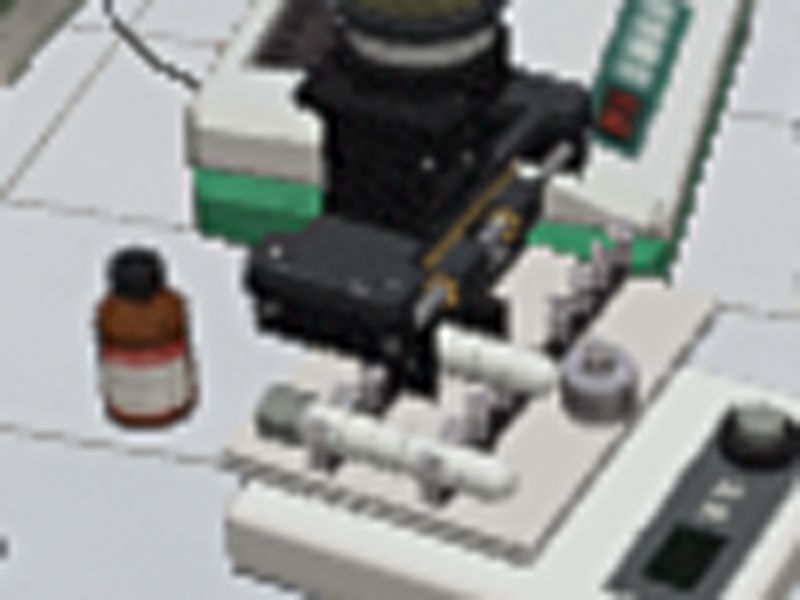

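>>> send_rows(steps=[[[0, 0, 0.004], [0, 0, 0], 0.005], [[0, 0, 0.008], [0, 0, 0], 0.005], [[0, 0, 0.012], [0, 0, 0], 0.005], [[0, 0, 0.016], [0, 0, 0], 0.005], [[0, 0, 0.019], [0, 0, 0], 0.005]])

```text
time_s: 43.33
tool_pos: [0.6057, 0.0697, 0.0923]
tool_rot: [-179.8, -0.0, -101.6]
force: [-0.6, -1.1, 10.0]
grip_width: 0.0191
```

>>> send_rows(steps=[[[0, 0, 0.002], [0, 0, 0], 0.005], [[0, 0, 0.004], [0, 0, 0], 0.005], [[0, 0, 0.006], [0, 0, 0], 0.005], [[0, 0, 0.007], [0, 0, 0], 0.005], [[0, 0, 0.007], [0, 0, 0], 0.005]])

```text
time_s: 43.75
tool_pos: [0.6047, 0.0695, 0.0844]
tool_rot: [-179.9, -0.1, -101.6]
force: [-3.6, -1.7, 12.7]
grip_width: 0.0191
```

>>> send_rows(steps=[[[0, 0, -0.001], [0, 0, 0], 0.022], [[0, 0, -0.001], [0, 0, 0], 0.028], [[0, 0, -0.001], [0, 0, 0], 0.03], [[0, 0, -0.001], [0, 0, 0], 0.03], [[0, 0, -0.001], [0, 0, 0], 0.03]])

```text
time_s: 44.17
tool_pos: [0.6047, 0.0702, 0.0845]
tool_rot: [-179.9, 0.0, -101.5]
force: [-0.2, -0.4, 6.4]
grip_width: 0.0292
```

>>> send_rows(steps=[[[0, 0, -0.01], [0, 0, 0], 0.03], [[0, 0, -0.03], [0, 0, 0], 0.03], [[0, 0, -0.06], [0, 0, 0], 0.032], [[0, 0, -0.09], [0, 0, 0], 0.033], [[0, 0, -0.1], [0, 0, 0], 0.033]])

```text
time_s: 44.58
tool_pos: [0.6054, 0.071, 0.1878]
tool_rot: [-179.7, 0.1, -101.5]
force: [0.6, 1.0, 0.6]
grip_width: 0.0327
```

Run:
```python
from cell import env
from plan import *
from h import *
s=cam(env,"side")
plan([(.53,-.03,.2,-97),(.465,-.17,.18,-90),(.4385,-.307,.12,-85.7),(.4385,-.307,.07,-85.7)],env)
crop(s,190,165,100,75,8,"s_27.png")
```

```text
now [0.6059 0.071  0.1883] [-1.7964e+02  1.1000e-01 -1.0150e+02] F [ 0.1 -0.3  1.5] w 0.0329 t 44.63
(0.53, -0.03, 0.2, -97) shift [ 0.1141  0.0542 -0.0123] turn [-0.006  0.002 -0.079] | dist 0.127 ang 4.5
(0.465, -0.17, 0.18, -90) shift [0.1469 0.0475 0.02  ] turn [ 0.     0.    -0.122] | dist 0.156 ang 7.0
(0.4385, -0.307, 0.12, -85.7) shift [0.137  0.0265 0.06  ] turn [-0.     0.    -0.075] | dist 0.152 ang 4.3
(0.4385, -0.307, 0.07, -85.7) shift [ 0.   -0.    0.05] turn [0. 0. 0.] | dist 0.050 ang 0.0
```

View pics/s_27.png

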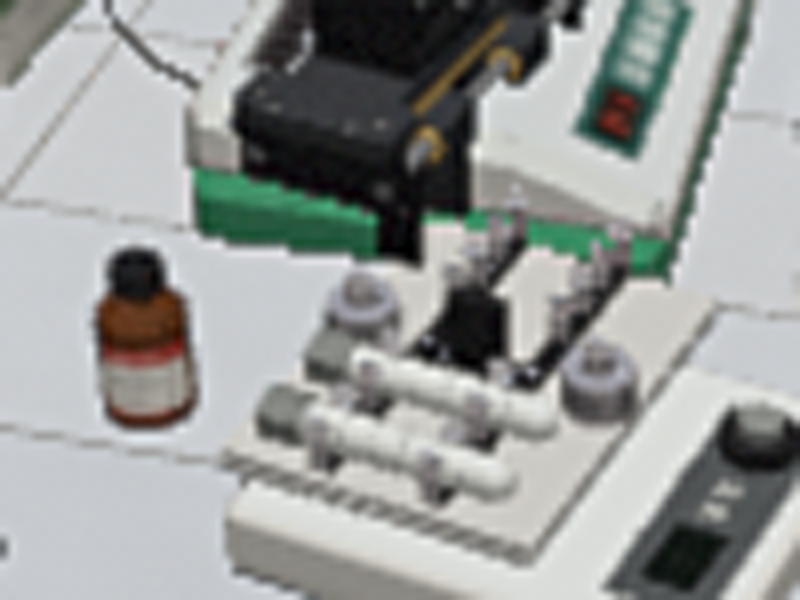

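>>> send_rows(steps=[[[0.021, 0.01, -0.005], [0, 0, -0.015], 0.033], [[0.046, 0.022, -0.01], [0, 0, -0.03], 0.033], [[0.071, 0.034, -0.012], [0, 0, -0.045], 0.033], [[0.094, 0.045, -0.012], [0, 0, -0.06], 0.033], [[0.114, 0.054, -0.012], [0, 0, -0.079], 0.033]])

```text
time_s: 45.05
tool_pos: [0.526, -0.0323, 0.1939]
tool_rot: [179.8, -0.0, -97.0]
force: [0.5, 0.2, -0.0]
grip_width: 0.033
```

>>> send_rows(steps=[[[0.03, 0.01, 0.004], [0, 0, -0.025], 0.033], [[0.06, 0.019, 0.008], [0, 0, -0.05], 0.033], [[0.09, 0.029, 0.012], [0, 0, -0.075], 0.033], [[0.12, 0.039, 0.016], [0, 0, -0.1], 0.033], [[0.147, 0.0475, 0.02], [0, 0, -0.122], 0.033]])

```text
time_s: 45.47
tool_pos: [0.4608, -0.1724, 0.1738]
tool_rot: [179.9, 0.0, -90.0]
force: [0.6, -0.7, 0.6]
grip_width: 0.0326
```

>>> send_rows(steps=[[[0.03, 0.006, 0.008], [0, 0, -0.02], 0.033], [[0.065, 0.012, 0.02], [0, 0, -0.04], 0.033], [[0.1, 0.02, 0.04], [0, 0, -0.06], 0.033], [[0.126, 0.025, 0.054], [0, 0, -0.075], 0.033], [[0.137, 0.0265, 0.06], [0, 0, -0.075], 0.033]])

```text
time_s: 45.88
tool_pos: [0.4323, -0.3111, 0.1117]
tool_rot: [179.7, 0.1, -86.0]
force: [-1.1, 0.3, -0.1]
grip_width: 0.0332
```

>>> send_rows(steps=[[[0, 0, 0.015], [0, 0, 0], 0.033], [[0, 0, 0.03], [0, 0, 0], 0.033], [[0, 0, 0.045], [0, 0, 0], 0.033], [[0, 0, 0.045], [0, 0, 0], 0.033], [[0, 0, 0.045], [0, 0, 0], 0.033]])

```text
time_s: 46.3
tool_pos: [0.436, -0.3064, 0.0695]
tool_rot: [179.9, 0.1, -85.7]
force: [-0.7, -0.3, 0.1]
grip_width: 0.0329
```

Run:
```python
from cell import env
from plan import *
from h import *
s=cam(env,"side")
plan([(.4385,-.307,.019,-85.7)],env)
crop(s,265,150,75,60,10,"s_28.png")
```

```text
now [ 0.4368 -0.3071  0.0705] [ 1.7998e+02  5.0000e-02 -8.5660e+01] F [ 0.9 -0.2  0.8] w 0.0331 t 46.35
(0.4385, -0.307, 0.019, -85.7) shift [ 0.0001 -0.0017  0.0515] turn [0.    0.001 0.001] | dist 0.052 ang 0.1
```

View pics/s_28.png

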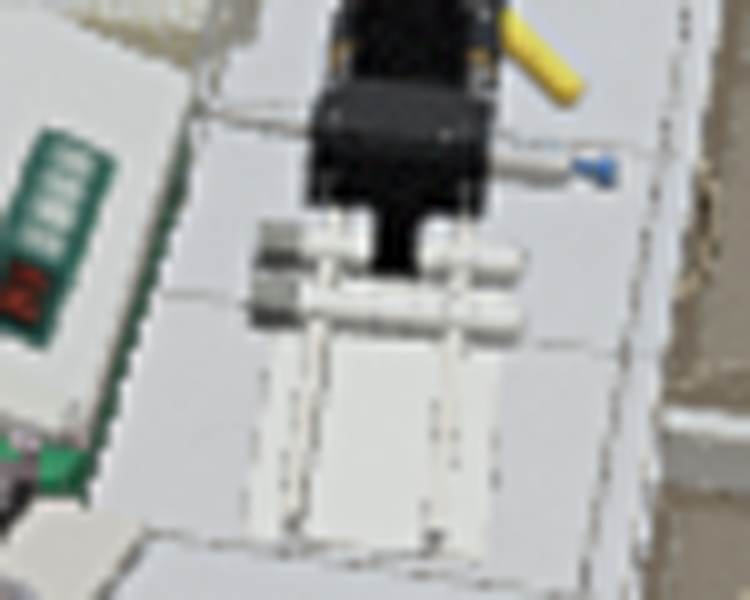

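>>> send_rows(steps=[[[0, -0.002, 0.013], [0, 0, 0], 0.033], [[0, -0.002, 0.028], [0, 0, 0], 0.033], [[0, -0.002, 0.042], [0, 0, 0], 0.033], [[0, -0.002, 0.05], [0, 0, 0], 0.033], [[0, -0.002, 0.052], [0, 0, 0], 0.033]])

```text
time_s: 46.77
tool_pos: [0.4379, -0.3071, 0.0171]
tool_rot: [179.9, 0.1, -85.7]
force: [-0.9, 0.3, -0.1]
grip_width: 0.0333
```

>>> send_rows(steps=[[[0, 0, 0], [0, 0, 0], 0.033], [[0, 0, 0], [0, 0, 0], 0.02], [[0, 0, 0], [0, 0, 0], 0.01], [[0, 0, 0], [0, 0, 0], 0.005], [[0, 0, 0], [0, 0, 0], 0.005]], grip_force=35)

```text
time_s: 47.18
tool_pos: [0.4391, -0.3059, 0.0192]
tool_rot: [-180.0, 0.1, -85.7]
force: [-0.5, 4.7, 3.8]
grip_width: 0.019
```

>>> send_rows(steps=[[[0, 0, 0], [0, 0, 0], 0.005], [[0, 0, 0], [0, 0, 0], 0.005], [[0, 0, 0], [0, 0, 0], 0.005], [[0, 0, 0], [0, 0, 0], 0.005], [[0, 0, -0.005], [0, 0, 0], 0.005]])

```text
time_s: 47.6
tool_pos: [0.4384, -0.307, 0.0234]
tool_rot: [180.0, 0.0, -85.7]
force: [0.8, -0.0, -0.6]
grip_width: 0.0191
```

Run:
```python
from cell import env
from plan import *
plan([(.4385,-.307,.19,-85.7),(.47,-.17,.2,-92),(.53,-.09,.2,-98),(.587,-.0125,.18,-101.5)],env)
```

```text
now [ 0.4384 -0.307   0.0234] [ 1.7997e+02  4.0000e-02 -8.5660e+01] F [ 0.8 -0.  -0.6] w 0.0191 t 47.6
(0.4385, -0.307, 0.19, -85.7) shift [-1.000e-04  0.000e+00 -1.666e-01] turn [0.001 0.001 0.001] | dist 0.167 ang 0.1
(0.47, -0.17, 0.2, -92) shift [-0.1343 -0.0417 -0.01  ] turn [ 0.   -0.    0.11] | dist 0.141 ang 6.3
(0.53, -0.09, 0.2, -98) shift [-0.082  -0.0572 -0.    ] turn [ 0.    -0.     0.105] | dist 0.100 ang 6.0
(0.587, -0.0125, 0.18, -101.5) shift [-0.0847 -0.0457  0.02  ] turn [ 0.    -0.     0.061] | dist 0.098 ang 3.5
```

>>> send_rows(steps=[[[0, 0, -0.02], [0, 0, 0], 0.005], [[0, 0, -0.055], [0, 0, 0], 0.005], [[0, 0, -0.095], [0, 0, 0], 0.005], [[0, 0, -0.133], [0, 0, 0], 0.005], [[0, 0, -0.167], [0, 0, 0], 0.005]])

```text
time_s: 48.02
tool_pos: [0.4388, -0.3086, 0.194]
tool_rot: [-179.9, -0.2, -85.7]
force: [0.4, -0.1, -0.3]
grip_width: 0.0191
```

>>> send_rows(steps=[[[-0.025, -0.008, -0.006], [0, 0, 0.02], 0.005], [[-0.052, -0.016, -0.01], [0, 0, 0.04], 0.005], [[-0.079, -0.025, -0.01], [0, 0, 0.065], 0.005], [[-0.107, -0.033, -0.01], [0, 0, 0.09], 0.005], [[-0.134, -0.042, -0.01], [0, 0, 0.11], 0.005]])

```text
time_s: 48.43
tool_pos: [0.4707, -0.1704, 0.2016]
tool_rot: [-179.9, -0.1, -92.1]
force: [0.6, 0.3, -0.1]
grip_width: 0.0189
```

>>> send_rows(steps=[[[-0.018, -0.012, 0], [0, 0, 0.02], 0.005], [[-0.034, -0.023, 0], [0, 0, 0.04], 0.005], [[-0.05, -0.035, 0], [0, 0, 0.06], 0.005], [[-0.066, -0.046, 0], [0, 0, 0.085], 0.005], [[-0.082, -0.057, 0], [0, 0, 0.105], 0.005]])

```text
time_s: 48.85
tool_pos: [0.5311, -0.091, 0.2014]
tool_rot: [-179.9, -0.1, -98.1]
force: [-0.2, -0.1, -0.3]
grip_width: 0.0194
```

>>> send_rows(steps=[[[-0.02, -0.011, 0.003], [0, 0, 0.02], 0.005], [[-0.042, -0.023, 0.009], [0, 0, 0.04], 0.005], [[-0.064, -0.034, 0.015], [0, 0, 0.06], 0.005], [[-0.08, -0.043, 0.02], [0, 0, 0.061], 0.005], [[-0.085, -0.046, 0.02], [0, 0, 0.061], 0.005]])

```text
time_s: 49.27
tool_pos: [0.5886, -0.0103, 0.1802]
tool_rot: [-180.0, 0.1, -101.3]
force: [-0.7, 0.0, 0.2]
grip_width: 0.0193
```

>>> send_rows(steps=[[[0, 0, 0], [0, 0, 0], 0.005], [[0, 0, 0], [0, 0, 0], 0.005], [[0, 0, 0], [0, 0, 0], 0.005], [[0, 0, 0], [0, 0, 0], 0.005], [[0, 0, 0], [0, 0, 0], 0.005]])

```text
time_s: 49.68
tool_pos: [0.5875, -0.0148, 0.1809]
tool_rot: [-180.0, -0.1, -101.6]
force: [0.4, 0.4, -0.4]
grip_width: 0.0194
```

Run:
```python
from cell import env
from plan import *
from h import *
s=cam(env,"side")
plan([(.587,-.0125,.109,-101.5)],env)
crop(s,190,140,100,75,8,"s_29.png")
```

```text
now [ 0.5875 -0.0145  0.1809] [-1.7996e+02 -4.0000e-02 -1.0162e+02] F [-0.3 -0.1  0.2] w 0.0192 t 49.73
(0.587, -0.0125, 0.109, -101.5) shift [-0.0019  0.001   0.0719] turn [-0.001 -0.001 -0.002] | dist 0.072 ang 0.1
```

View pics/s_29.png

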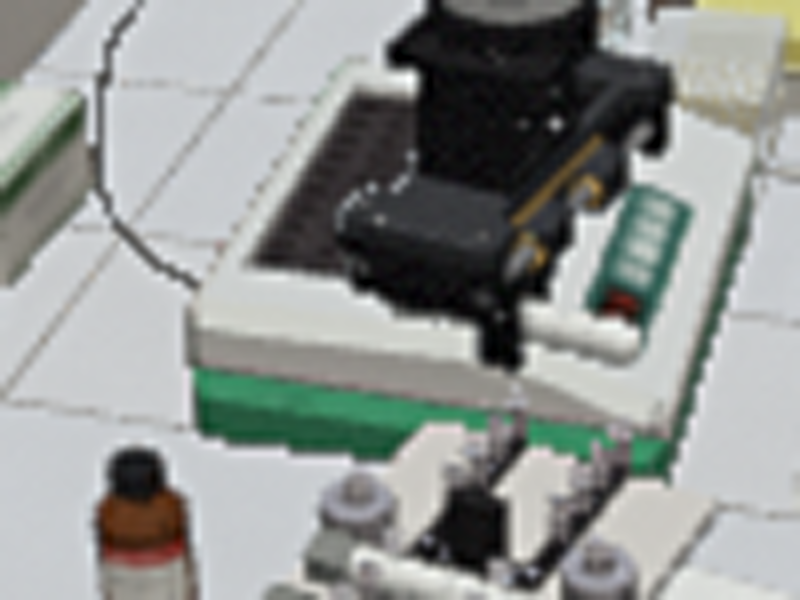

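>>> send_rows(steps=[[[-0.001, 0.001, 0.015], [0, 0, 0], 0.005], [[-0.001, 0.001, 0.035], [0, 0, 0], 0.005], [[-0.001, 0.001, 0.055], [0, 0, 0], 0.005], [[-0.001, 0.001, 0.068], [0, 0, 0], 0.005], [[-0.001, 0.001, 0.072], [0, 0, 0], 0.005]], grip_force=50)

```text
time_s: 50.15
tool_pos: [0.5852, -0.0127, 0.1062]
tool_rot: [179.8, -0.0, -101.6]
force: [-0.6, -0.5, 0.7]
grip_width: 0.0186
```

>>> send_rows(steps=[[[0, 0, 0], [0, 0, 0], 0.005], [[0, 0, 0], [0, 0, 0], 0.005], [[0, 0, 0], [0, 0, 0], 0.005], [[0, 0, 0], [0, 0, 0], 0.005], [[0, 0, 0], [0, 0, 0], 0.005]])

```text
time_s: 50.57
tool_pos: [0.5876, -0.0122, 0.1095]
tool_rot: [-179.9, 0.0, -101.5]
force: [-0.1, 0.0, 0.2]
grip_width: 0.0187
```

Run:
```python
from cell import env
from plan import *
from h import *
s=cam(env,"side")
plan([(.587,-.0125,.0843,-101.5)],env)
crop(s,200,150,100,75,8,"s_30.png")
```

```text
now [ 0.5874 -0.0122  0.1093] [-179.92   -0.   -101.53] F [0.6 0.4 0. ] w 0.0186 t 50.62
(0.587, -0.0125, 0.0843, -101.5) shift [0.0004 0.0004 0.025 ] turn [-0.001 -0.    -0.   ] | dist 0.025 ang 0.1
```

View pics/s_30.png

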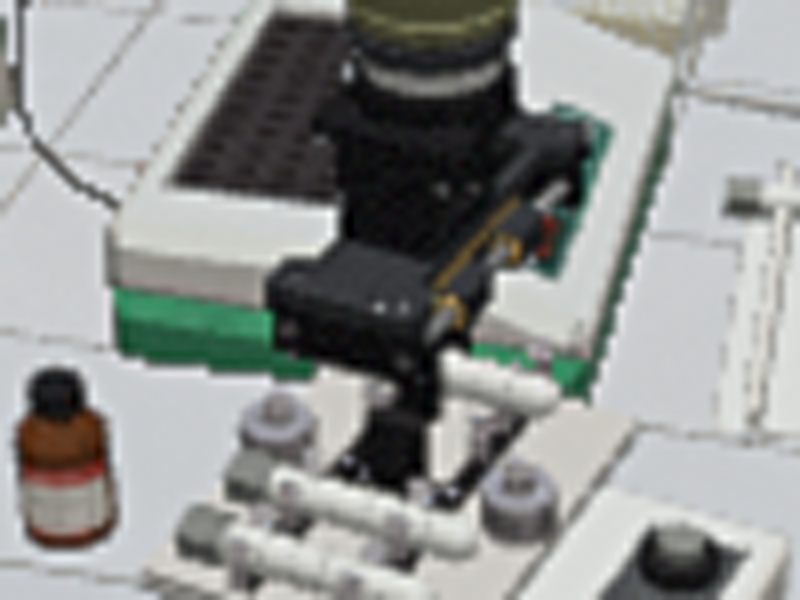

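>>> send_rows(steps=[[[0, 0, 0.004], [0, 0, 0], 0.005], [[0, 0, 0.008], [0, 0, 0], 0.005], [[0, 0, 0.012], [0, 0, 0], 0.005], [[0, 0, 0.016], [0, 0, 0], 0.005], [[0, 0, 0.019], [0, 0, 0], 0.005]])

```text
time_s: 51.03
tool_pos: [0.5888, -0.0127, 0.0922]
tool_rot: [-179.8, -0.0, -101.6]
force: [-0.7, -1.1, 9.3]
grip_width: 0.0186
```

>>> send_rows(steps=[[[0, 0, 0.002], [0, 0, 0], 0.005], [[0, 0, 0.004], [0, 0, 0], 0.005], [[0, 0, 0.006], [0, 0, 0], 0.005], [[0, 0, 0.007], [0, 0, 0], 0.005], [[0, 0, 0.007], [0, 0, 0], 0.005]])

```text
time_s: 51.45
tool_pos: [0.5878, -0.0127, 0.0844]
tool_rot: [-179.9, -0.1, -101.5]
force: [-2.4, -1.0, 12.2]
grip_width: 0.019
```

>>> send_rows(steps=[[[0, 0, -0.001], [0, 0, 0], 0.022], [[0, 0, -0.001], [0, 0, 0], 0.028], [[0, 0, -0.001], [0, 0, 0], 0.03], [[0, 0, -0.001], [0, 0, 0], 0.03], [[0, 0, -0.001], [0, 0, 0], 0.03]])

```text
time_s: 51.87
tool_pos: [0.5872, -0.015, 0.0845]
tool_rot: [-179.9, -0.2, -101.6]
force: [-2.1, -5.4, 10.4]
grip_width: 0.0294
```

>>> send_rows(steps=[[[0, 0, -0.01], [0, 0, 0], 0.03], [[0, 0, -0.03], [0, 0, 0], 0.03], [[0, 0, -0.06], [0, 0, 0], 0.032], [[0, 0, -0.09], [0, 0, 0], 0.033], [[0, 0, -0.11], [0, 0, 0], 0.033]])

```text
time_s: 52.28
tool_pos: [0.5872, -0.011, 0.1959]
tool_rot: [-179.9, 0.1, -101.5]
force: [0.3, 1.5, -0.5]
grip_width: 0.0326
```

Run:
```python
from cell import env
from plan import *
from h import *
s=cam(env,"side")
plan([(.53,-.10,.2,-97),(.475,-.235,.18,-90),(.4445,-.357,.12,-85.7),(.4445,-.357,.07,-85.7)],env)
crop(s,200,150,100,75,8,"s_31.png")
```

```text
now [ 0.5893 -0.0109  0.1997] [-1.7959e+02  9.0000e-02 -1.0146e+02] F [1.  0.2 1.7] w 0.0327 t 52.33
(0.53, -0.1, 0.2, -97) shift [ 0.0991  0.0404 -0.0008] turn [-0.007  0.001 -0.078] | dist 0.107 ang 4.5
(0.475, -0.235, 0.18, -90) shift [0.1407 0.0381 0.02  ] turn [ 0.     0.    -0.122] | dist 0.147 ang 7.0
(0.4445, -0.357, 0.12, -85.7) shift [0.122  0.0305 0.06  ] turn [-0.     0.    -0.075] | dist 0.139 ang 4.3
(0.4445, -0.357, 0.07, -85.7) shift [ 0.   -0.    0.05] turn [0. 0. 0.] | dist 0.050 ang 0.0
```

View pics/s_31.png

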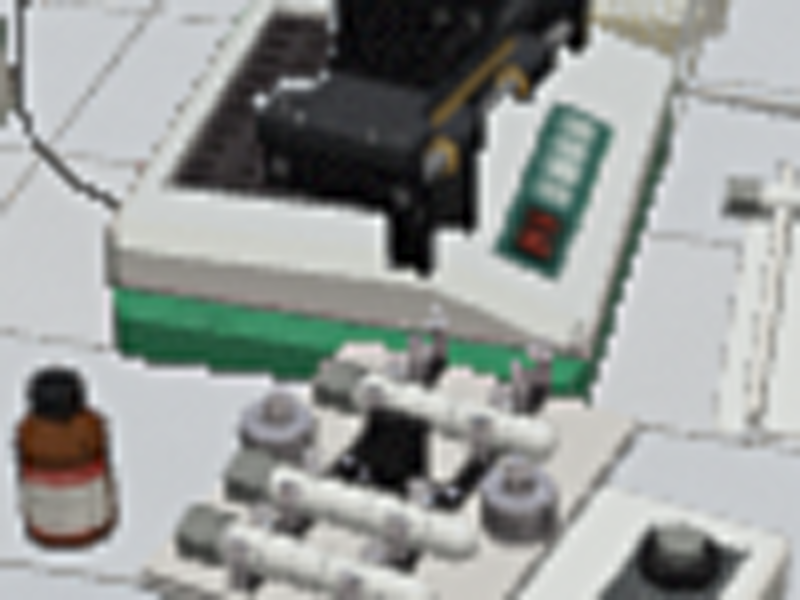

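>>> send_rows(steps=[[[0.018, 0.008, 0], [0, 0, -0.015], 0.033], [[0.04, 0.017, 0], [0, 0, -0.03], 0.033], [[0.062, 0.025, 0], [0, 0, -0.045], 0.033], [[0.082, 0.034, 0], [0, 0, -0.06], 0.033], [[0.099, 0.04, 0], [0, 0, -0.078], 0.033]])

```text
time_s: 52.75
tool_pos: [0.5263, -0.1018, 0.1928]
tool_rot: [179.9, 0.0, -97.0]
force: [0.3, -2.2, -0.5]
grip_width: 0.0327
```

>>> send_rows(steps=[[[0.028, 0.008, 0.004], [0, 0, -0.025], 0.033], [[0.056, 0.015, 0.008], [0, 0, -0.05], 0.033], [[0.085, 0.023, 0.012], [0, 0, -0.075], 0.033], [[0.113, 0.031, 0.016], [0, 0, -0.1], 0.033], [[0.141, 0.038, 0.02], [0, 0, -0.122], 0.033]])

```text
time_s: 53.17
tool_pos: [0.4718, -0.2367, 0.1728]
tool_rot: [179.9, 0.1, -90.0]
force: [0.7, 0.1, -0.3]
grip_width: 0.033
```

>>> send_rows(steps=[[[0.028, 0.007, 0.008], [0, 0, -0.02], 0.033], [[0.06, 0.015, 0.02], [0, 0, -0.04], 0.033], [[0.09, 0.022, 0.04], [0, 0, -0.06], 0.033], [[0.113, 0.028, 0.054], [0, 0, -0.075], 0.033], [[0.122, 0.0305, 0.06], [0, 0, -0.075], 0.033]])

```text
time_s: 53.58
tool_pos: [0.4388, -0.361, 0.1105]
tool_rot: [179.8, 0.1, -86.0]
force: [-0.6, -0.3, -0.8]
grip_width: 0.0329
```

>>> send_rows(steps=[[[0, 0, 0.015], [0, 0, 0], 0.033], [[0, 0, 0.03], [0, 0, 0], 0.033], [[0, 0, 0.045], [0, 0, 0], 0.033], [[0, 0, 0.045], [0, 0, 0], 0.033], [[0, 0, 0.045], [0, 0, 0], 0.033]])

```text
time_s: 54.0
tool_pos: [0.4424, -0.3566, 0.0681]
tool_rot: [179.9, 0.1, -85.7]
force: [0.6, 0.2, 0.8]
grip_width: 0.0328
```

Run:
```python
from cell import env
from plan import *
from h import *
s=cam(env,"side")
plan([(.4445,-.357,.019,-85.7)],env)
crop(s,265,150,75,60,10,"s_32.png")
```

```text
now [ 0.443  -0.3574  0.0691] [-1.7997e+02  3.0000e-02 -8.5700e+01] F [-0.1 -0.2 -0.7] w 0.0332 t 54.05
(0.4445, -0.357, 0.019, -85.7) shift [-0.0002 -0.0015  0.0501] turn [-0.     0.001 -0.   ] | dist 0.050 ang 0.0
```

View pics/s_32.png

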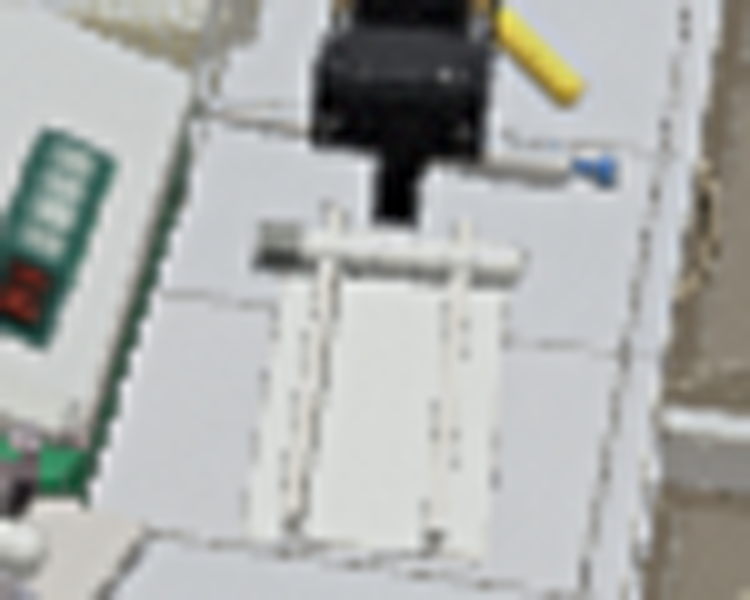

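>>> send_rows(steps=[[[0, -0.002, 0.013], [0, 0, 0], 0.033], [[0, -0.002, 0.028], [0, 0, 0], 0.033], [[0, -0.002, 0.041], [0, 0, 0], 0.033], [[0, -0.002, 0.049], [0, 0, 0], 0.033], [[0, -0.002, 0.051], [0, 0, 0], 0.033]])

```text
time_s: 54.47
tool_pos: [0.4433, -0.3574, 0.0157]
tool_rot: [179.9, 0.1, -85.8]
force: [-1.1, 0.4, -0.7]
grip_width: 0.0331
```

>>> send_rows(steps=[[[0, 0, 0], [0, 0, 0], 0.033], [[0, 0, 0], [0, 0, 0], 0.02], [[0, 0, 0], [0, 0, 0], 0.01], [[0, 0, 0], [0, 0, 0], 0.005], [[0, 0, 0], [0, 0, 0], 0.005]], grip_force=35)

```text
time_s: 54.88
tool_pos: [0.4446, -0.3556, 0.0181]
tool_rot: [180.0, 0.2, -85.7]
force: [-1.1, 5.9, 3.5]
grip_width: 0.0191
```

>>> send_rows(steps=[[[0, 0, 0], [0, 0, 0], 0.005], [[0, 0, 0], [0, 0, 0], 0.005], [[0, 0, 0], [0, 0, 0], 0.005], [[0, 0, 0], [0, 0, 0], 0.005], [[0, 0, -0.005], [0, 0, 0], 0.005]])

```text
time_s: 55.3
tool_pos: [0.4442, -0.357, 0.0223]
tool_rot: [180.0, 0.1, -85.7]
force: [0.5, -0.5, 0.3]
grip_width: 0.019
```

Run:
```python
from cell import env
from plan import *
plan([(.4445,-.357,.19,-85.7),(.47,-.22,.2,-92),(.53,-.13,.2,-98),(.578,-.0575,.18,-101.5)],env)
```

```text
now [ 0.4442 -0.357   0.0223] [ 1.7995e+02  8.0000e-02 -8.5700e+01] F [ 0.5 -0.5  0.3] w 0.019 t 55.3
(0.4445, -0.357, 0.19, -85.7) shift [-0.0002 -0.0002 -0.1677] turn [0.001 0.001 0.   ] | dist 0.168 ang 0.1
(0.47, -0.22, 0.2, -92) shift [-0.1347 -0.0357 -0.01  ] turn [ 0.   -0.    0.11] | dist 0.140 ang 6.3
(0.53, -0.13, 0.2, -98) shift [-0.092  -0.0568 -0.    ] turn [ 0.    -0.     0.105] | dist 0.108 ang 6.0
(0.578, -0.0575, 0.18, -101.5) shift [-0.0785 -0.0374  0.02  ] turn [ 0.    -0.     0.061] | dist 0.089 ang 3.5
```

>>> send_rows(steps=[[[0, 0, -0.02], [0, 0, 0], 0.005], [[0, 0, -0.055], [0, 0, 0], 0.005], [[0, 0, -0.095], [0, 0, 0], 0.005], [[0, 0, -0.133], [0, 0, 0], 0.005], [[0, 0, -0.168], [0, 0, 0], 0.005]])

```text
time_s: 55.72
tool_pos: [0.4445, -0.359, 0.194]
tool_rot: [-179.9, -0.2, -85.8]
force: [1.1, -0.7, -0.4]
grip_width: 0.019
```

>>> send_rows(steps=[[[-0.025, -0.007, -0.006], [0, 0, 0.02], 0.005], [[-0.052, -0.014, -0.01], [0, 0, 0.04], 0.005], [[-0.079, -0.021, -0.01], [0, 0, 0.065], 0.005], [[-0.107, -0.028, -0.01], [0, 0, 0.09], 0.005], [[-0.135, -0.036, -0.01], [0, 0, 0.11], 0.005]])

```text
time_s: 56.13
tool_pos: [0.4704, -0.2205, 0.2017]
tool_rot: [-179.9, -0.1, -92.2]
force: [0.6, -0.2, -0.4]
grip_width: 0.0191
```

>>> send_rows(steps=[[[-0.02, -0.012, 0], [0, 0, 0.02], 0.005], [[-0.038, -0.023, 0], [0, 0, 0.04], 0.005], [[-0.056, -0.035, 0], [0, 0, 0.06], 0.005], [[-0.074, -0.046, 0], [0, 0, 0.085], 0.005], [[-0.092, -0.057, 0], [0, 0, 0.105], 0.005]])

```text
time_s: 56.55
tool_pos: [0.5313, -0.1308, 0.2016]
tool_rot: [-179.9, -0.1, -98.2]
force: [-0.5, -0.4, 0.5]
grip_width: 0.019
```

>>> send_rows(steps=[[[-0.019, -0.009, 0.003], [0, 0, 0.02], 0.005], [[-0.039, -0.018, 0.009], [0, 0, 0.04], 0.005], [[-0.059, -0.028, 0.015], [0, 0, 0.06], 0.005], [[-0.074, -0.035, 0.02], [0, 0, 0.061], 0.005], [[-0.079, -0.037, 0.02], [0, 0, 0.061], 0.005]])

```text
time_s: 56.97
tool_pos: [0.5791, -0.0551, 0.1803]
tool_rot: [-180.0, 0.1, -101.4]
force: [-0.5, -0.3, -0.6]
grip_width: 0.0188
```

>>> send_rows(steps=[[[0, 0, 0], [0, 0, 0], 0.005], [[0, 0, 0], [0, 0, 0], 0.005], [[0, 0, 0], [0, 0, 0], 0.005], [[0, 0, 0], [0, 0, 0], 0.005], [[0, 0, 0], [0, 0, 0], 0.005]])

```text
time_s: 57.38
tool_pos: [0.5781, -0.0595, 0.1809]
tool_rot: [-180.0, -0.0, -101.7]
force: [0.7, -0.3, -0.7]
grip_width: 0.0189
```

Run:
```python
from cell import env
from plan import *
from h import *
s=cam(env,"side")
plan([(.578,-.0575,.109,-101.5)],env)
crop(s,200,140,100,75,8,"s_33.png")
```

```text
now [ 0.5781 -0.0592  0.1808] [-1.7997e+02 -4.0000e-02 -1.0167e+02] F [ 0.7  0.3 -0.4] w 0.0189 t 57.43
(0.578, -0.0575, 0.109, -101.5) shift [-0.0017  0.0004  0.0718] turn [-0.    -0.001 -0.003] | dist 0.072 ang 0.2
```

View pics/s_33.png

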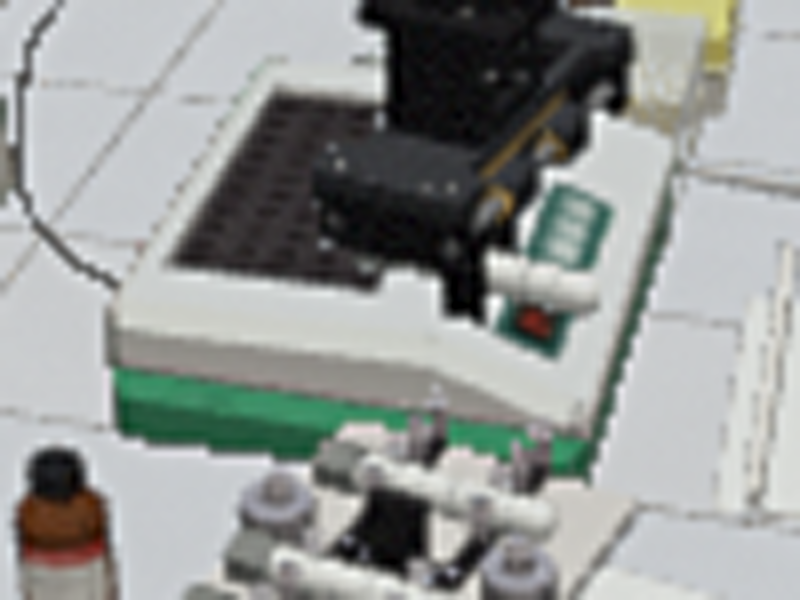

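>>> send_rows(steps=[[[-0.001, 0, 0.015], [0, 0, -0.002], 0.005], [[-0.001, 0, 0.035], [0, 0, -0.002], 0.005], [[-0.001, 0, 0.055], [0, 0, -0.002], 0.005], [[-0.001, 0, 0.069], [0, 0, -0.002], 0.005], [[-0.001, 0, 0.073], [0, 0, -0.002], 0.005]], grip_force=50)

```text
time_s: 57.85
tool_pos: [0.5765, -0.0577, 0.105]
tool_rot: [179.8, -0.0, -101.5]
force: [-0.5, -1.0, 0.3]
grip_width: 0.0187
```

>>> send_rows(steps=[[[0, 0, 0], [0, 0, 0], 0.005], [[0, 0, 0], [0, 0, 0], 0.005], [[0, 0, 0], [0, 0, 0], 0.005], [[0, 0, 0], [0, 0, 0], 0.005], [[0, 0, 0], [0, 0, 0], 0.005]])

```text
time_s: 58.27
tool_pos: [0.5791, -0.0572, 0.1086]
tool_rot: [-179.9, -0.0, -101.5]
force: [-0.2, -0.1, -0.5]
grip_width: 0.0181
```

Run:
```python
from cell import env
from plan import *
from h import *
s=cam(env,"side")
plan([(.578,-.0575,.083,-101.5)],env)
crop(s,200,150,100,75,8,"s_34.png")
```

```text
now [ 0.5789 -0.0572  0.1083] [-1.7992e+02 -1.0000e-02 -1.0147e+02] F [-1.  -0.1 -0.4] w 0.0186 t 58.32
(0.578, -0.0575, 0.083, -101.5) shift [0.0005 0.0009 0.0253] turn [-0.001 -0.     0.   ] | dist 0.025 ang 0.1
```

View pics/s_34.png

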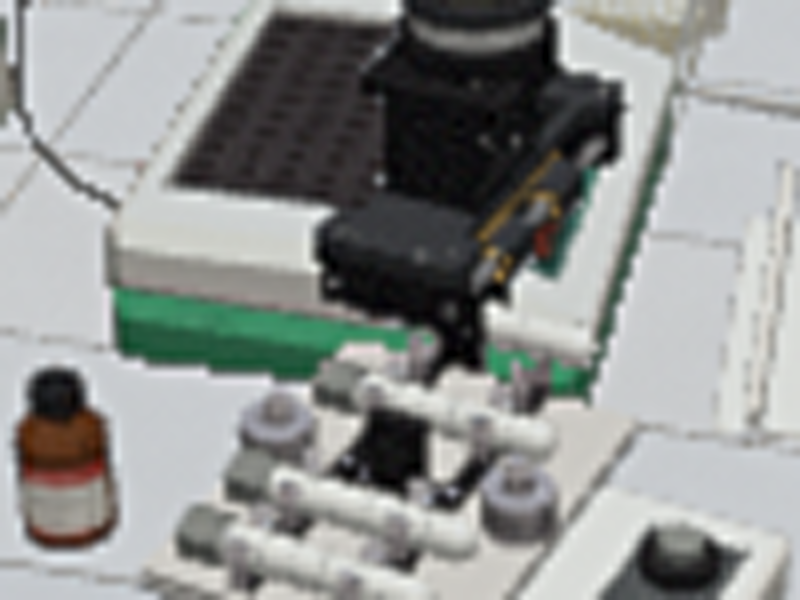

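>>> send_rows(steps=[[[0, 0, 0.004], [0, 0, 0], 0.005], [[0, 0, 0.008], [0, 0, 0], 0.005], [[0, 0, 0.012], [0, 0, 0], 0.005], [[0, 0, 0.016], [0, 0, 0], 0.005], [[0, 0, 0.019], [0, 0, 0], 0.005]])

```text
time_s: 58.73
tool_pos: [0.5804, -0.0579, 0.0913]
tool_rot: [-179.7, -0.1, -101.5]
force: [-1.5, -1.6, 10.3]
grip_width: 0.0188
```

>>> send_rows(steps=[[[0, 0, 0.002], [0, 0, 0], 0.005], [[0, 0, 0.004], [0, 0, 0], 0.005], [[0, 0, 0.006], [0, 0, 0], 0.005], [[0, 0, 0.007], [0, 0, 0], 0.005], [[0, 0, 0.007], [0, 0, 0], 0.005]])

```text
time_s: 59.15
tool_pos: [0.5799, -0.0579, 0.0844]
tool_rot: [-179.8, -0.1, -101.5]
force: [-3.9, -2.0, 17.5]
grip_width: 0.0186
```

>>> send_rows(steps=[[[0, 0, -0.002], [0, 0, 0], 0.022], [[0, 0, -0.002], [0, 0, 0], 0.028], [[0, 0, -0.002], [0, 0, 0], 0.03], [[0, 0, -0.002], [0, 0, 0], 0.03], [[0, 0, -0.002], [0, 0, 0], 0.03]])

```text
time_s: 59.57
tool_pos: [0.5787, -0.0598, 0.0845]
tool_rot: [-179.9, -0.2, -101.6]
force: [-2.0, -5.2, 9.5]
grip_width: 0.0295
```

>>> send_rows(steps=[[[0, 0, -0.01], [0, 0, 0], 0.03], [[0, 0, -0.03], [0, 0, 0], 0.03], [[0, 0, -0.06], [0, 0, 0], 0.03], [[0, 0, -0.09], [0, 0, 0], 0.03], [[0, 0, -0.11], [0, 0, 0], 0.03]])

```text
time_s: 59.98
tool_pos: [0.5788, -0.056, 0.1958]
tool_rot: [-179.9, 0.1, -101.4]
force: [0.5, 0.3, 0.8]
grip_width: 0.0301
```

>>> send_rows(steps=[[[0.03, 0.01, 0], [0, 0, 0], 0.01], [[0.06, 0.02, 0], [0, 0, 0], 0.0], [[0.09, 0.03, 0], [0, 0, 0], 0.0], [[0.11, 0.04, 0], [0, 0, 0], 0.0], [[0.12, 0.05, 0], [0, 0, 0], 0.0]])

```text
time_s: 60.4
tool_pos: [0.5036, -0.1675, 0.1928]
tool_rot: [179.9, -0.0, -101.7]
force: [-0.3, -0.5, -0.1]
grip_width: 0.0052
```

Run:
```python
from cell import env
from plan import *
from h import *
s=cam(env,"side");t=cam(env,"top")
plan([(.462,.007,.12,-101.5)],env)
crop(s,205,170,90,65,8,"s_35.png")
crop(t,170,150,90,75,8,"t_35.png")
```

```text
now [ 0.5034 -0.1666  0.1929] [ 1.7987e+02 -3.0000e-02 -1.0171e+02] F [0.3 0.3 0.6] w 0.002 t 60.5
(0.462, 0.007, 0.12, -101.5) shift [-0.1616  0.0756  0.073 ] turn [ 0.002 -0.    -0.004] | dist 0.193 ang 0.3
```

View pics/s_35.png

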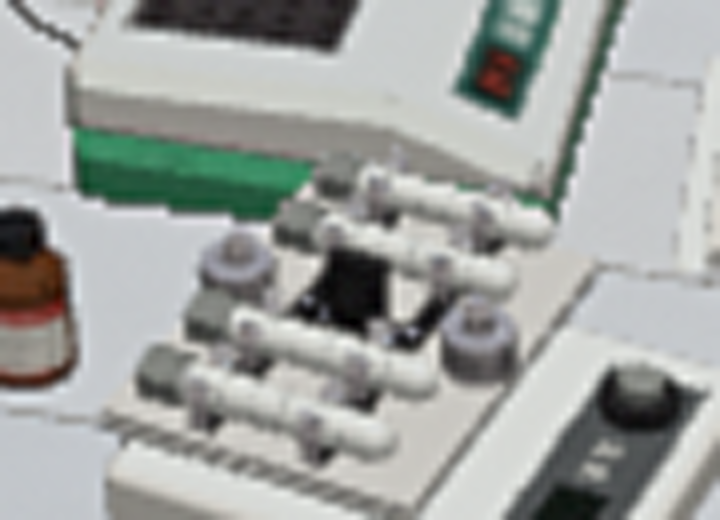

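View pics/t_35.png

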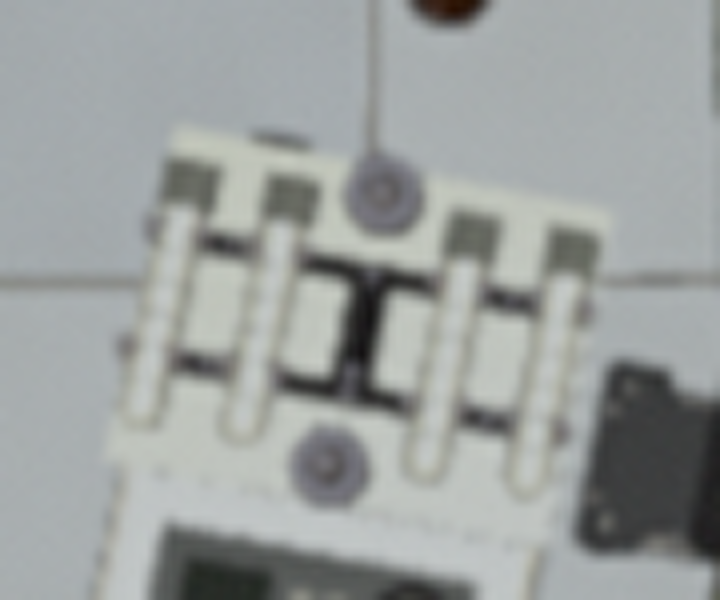

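Run:
```python
from cell import env
from h import *
t=cam(env,"top")
f=lambda x,y:((x+.5)/8-.5+170,(y+.5)/8-.5+150)
C=np.array([.595,.0287]);a=np.radians(-11.5);ex=np.array([np.cos(a),np.sin(a)]);ey=np.array([-ex[1],ex[0]])
for (p,q),k in zip([((191,158),(141,430)),((292,176),(241,441)),((474,211),(425,482)),((576,228),(527,496))],[88,42,-42,-88]):
    A=onz(t,*f(*p),.102)[:2];B=onz(t,*f(*q),.102)[:2];m=(A+B)/2;d=A-B;e=m-(C+ey*k/1000)
    print(k,m.round(4),"len",np.linalg.norm(d).round(4),"yaw",np.degrees(np.arctan2(d[1],d[0])).round(1),"err along x,y mm",(1000*np.array([e@ex,e@ey])).round(1))
s=cam(env,"side")
g=lambda x,y:((x+.5)/8-.5+205,(y+.5)/8-.5+170)
h=lambda x,y:((x+.5)/8-.5+170,(y+.5)/8-.5+150)
crop(t,180,200,60,40,12,"t_36.png");crop(s,265,205,40,30,18,"s_36.png")
```

```text
88 [0.6111 0.1145] len 0.1259 yaw -9.7 err along x,y mm [-1.3 -0.7]
42 [0.6043 0.0691] len 0.1229 yaw -10.4 err along x,y mm [ 1.  -0.6]
-42 [ 0.5865 -0.0136] len 0.1253 yaw -10.2 err along x,y mm [ 0.1 -1.1]
-88 [ 0.5792 -0.0597] len 0.124 yaw -10.5 err along x,y mm [ 2.1 -1.8]
```

View pics/t_36.png

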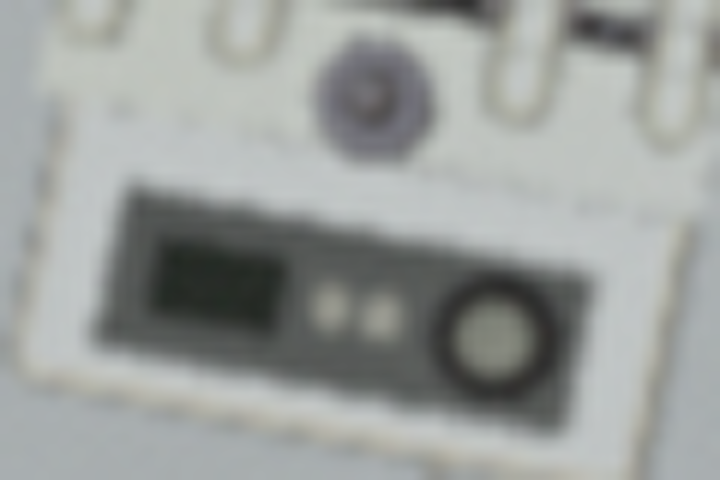

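View pics/s_36.png

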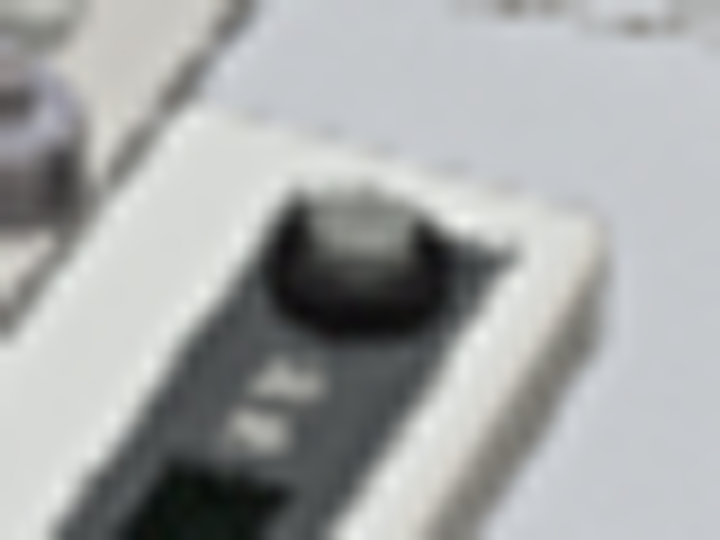

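Run:
```python
from cell import env
from h import *
from plan import *
t=cam(env,"top");s=cam(env,"side")
X,r=tri([ray(t,493.5/12-.5+180,335.5/12-.5+200),ray(s,362.5/18-.5+265,213/18-.5+205)]);print(X,r)
plan([(.463,.006,.13,-101.5),(.463,.006,.09,-101.5)],env)
```

```text
[0.4632446  0.00657372 0.06898612] [np.float64(0.0003113388606027381), np.float64(0.000311338860602687)]
now [ 0.5064 -0.1631  0.1935] [-1.7999e+02  6.0000e-02 -1.0133e+02] F [-0.  -0.4 -0.1] w -0.0001 t 60.7
(0.463, 0.006, 0.13, -101.5) shift [-0.1572  0.0758  0.0636] turn [-0.     0.001  0.003] | dist 0.186 ang 0.2
(0.463, 0.006, 0.09, -101.5) shift [ 0.   -0.    0.04] turn [0. 0. 0.] | dist 0.040 ang 0.0
```

>>> send_rows(steps=[[[-0.03, 0.015, 0.008], [0, 0, 0], 0.0], [[-0.065, 0.031, 0.02], [0, 0, 0], 0.0], [[-0.1, 0.048, 0.035], [0, 0, 0], 0.0], [[-0.135, 0.065, 0.05], [0, 0, 0], 0.0], [[-0.157, 0.076, 0.06], [0, 0, 0.003], 0.0]])

```text
time_s: 61.12
tool_pos: [0.4608, 0.0098, 0.1324]
tool_rot: [179.9, 0.1, -101.3]
force: [0.4, 0.3, 0.3]
grip_width: 0.0002
```

>>> send_rows(steps=[[[0, 0, 0.01], [0, 0, 0], 0.0], [[0, 0, 0.02], [0, 0, 0], 0.0], [[0, 0, 0.03], [0, 0, 0], 0.0], [[0, 0, 0.03], [0, 0, 0], 0.0], [[0, 0, 0.03], [0, 0, 0], 0.0]])

```text
time_s: 61.53
tool_pos: [0.4622, 0.0034, 0.1029]
tool_rot: [179.9, 0.0, -101.7]
force: [-0.6, 0.1, 0.1]
grip_width: 0.0005
```

Run:
```python
from cell import env
from h import *
from plan import *
s=cam(env,"side")
plan([(.463,.0065,.072,-101.5)],env)
crop(s,245,180,60,50,12,"s_37.png")
```

```text
now [0.4627 0.0034 0.1035] [ 1.7998e+02  3.0000e-02 -1.0174e+02] F [-0.6  0.7  0.8] w 0.0003 t 61.58
(0.463, 0.0065, 0.072, -101.5) shift [-0.003   0.0003  0.0315] turn [ 0.     0.001 -0.004] | dist 0.032 ang 0.2
```

View pics/s_37.png

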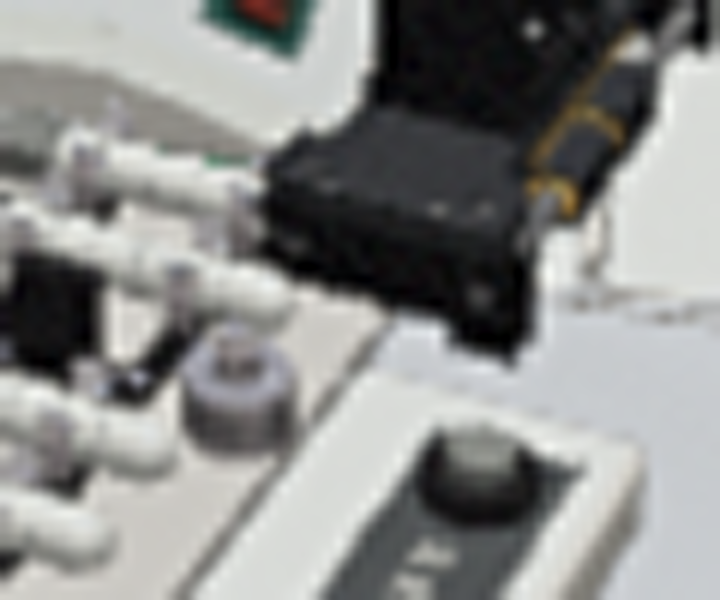

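>>> send_rows(steps=[[[-0.003, 0, 0.008], [0, 0, 0], 0.0], [[-0.003, 0, 0.016], [0, 0, 0], 0.0], [[-0.003, 0, 0.023], [0, 0, 0], 0.0], [[-0.003, 0, 0.027], [0, 0, 0], 0.0], [[-0.003, 0, 0.03], [0, 0, 0], 0.0]])

```text
time_s: 62.0
tool_pos: [0.4624, 0.0071, 0.0726]
tool_rot: [179.9, -0.0, -101.6]
force: [-0.5, 0.4, -0.8]
grip_width: 0.0006
```

>>> send_rows(steps=[[[0, 0, 0.001], [0, 0, 0], 0.0], [[0, 0, 0.002], [0, 0, 0], 0.0], [[0, 0, 0.003], [0, 0, 0], 0.0], [[0, 0, 0.004], [0, 0, 0], 0.0], [[0, 0, 0.004], [0, 0, 0], 0.0]])

```text
time_s: 62.42
tool_pos: [0.463, 0.0071, 0.0696]
tool_rot: [-180.0, -0.0, -101.6]
force: [-0.4, 0.1, -0.3]
grip_width: 0.0004
```

>>> send_rows(steps=[[[0, 0, 0.001], [0, 0, 0], 0.0], [[0, 0, 0.002], [0, 0, 0], 0.0], [[0, 0, 0.003], [0, 0, 0], 0.0], [[0, 0, 0.004], [0, 0, 0], 0.0], [[0, 0, 0.004], [0, 0, 0], 0.0]])

```text
time_s: 62.83
tool_pos: [0.4631, 0.0071, 0.0656]
tool_rot: [-180.0, -0.0, -101.6]
force: [-0.1, -0.3, 1.7]
grip_width: 0.0006
```

>>> send_rows(steps=[[[0, 0, 0.001], [0, 0, 0], 0.0], [[0, 0, 0.002], [0, 0, 0], 0.0], [[0, 0, 0.003], [0, 0, 0], 0.0], [[0, 0, 0.004], [0, 0, 0], 0.0], [[0, 0, 0.004], [0, 0, 0], 0.0]])

```text
time_s: 63.25
tool_pos: [0.4631, 0.0071, 0.0623]
tool_rot: [180.0, -0.0, -101.6]
force: [-3.1, -0.6, 9.5]
grip_width: 0.0003
```

>>> send_rows(steps=[[[0, 0, 0.001], [0, 0, 0], 0.0], [[0, 0, 0.002], [0, 0, 0], 0.0], [[0, 0, 0.002], [0, 0, 0], 0.0], [[0, 0, 0.002], [0, 0, 0], 0.0], [[0, 0, 0.002], [0, 0, 0], 0.0]])

```text
time_s: 63.67
tool_pos: [0.4632, 0.0071, 0.062]
tool_rot: [180.0, -0.1, -101.6]
force: [-8.1, 0.3, 25.0]
grip_width: 0.0006
```

>>> send_rows(steps=[[[0, 0, -0.003], [0, 0, 0], 0.0], [[0, 0, -0.015], [0, 0, 0], 0.0], [[0, 0, -0.045], [0, 0, 0], 0.0], [[0, 0, -0.085], [0, 0, 0], 0.0], [[0, 0, -0.12], [0, 0, 0], 0.0]])

```text
time_s: 64.08
tool_pos: [0.4623, 0.0074, 0.1806]
tool_rot: [179.9, 0.0, -101.6]
force: [2.1, 0.1, 0.2]
grip_width: 0.0003
```

>>> send_rows(steps=[[[0.03, 0.0, -0.01], [0, 0, 0], 0.0], [[0.06, 0, -0.02], [0, 0, 0], 0.0], [[0.1, 0, -0.03], [0, 0, 0], 0.0], [[0.14, 0, -0.03], [0, 0, 0], 0.0], [[0.17, 0, -0.03], [0, 0, 0], 0.0]])

```text
time_s: 64.5
tool_pos: [0.4277, -0.1629, 0.21]
tool_rot: [-179.9, -0.1, -101.8]
force: [0.1, 1.1, -0.6]
grip_width: 0.0006
```

>>> send_rows(steps=[[[0, 0, 0], [0, 0, 0], 0.0], [[0, 0, 0], [0, 0, 0], 0.0], [[0, 0, 0], [0, 0, 0], 0.0], [[0, 0, 0], [0, 0, 0], 0.0], [[0, 0, 0], [0, 0, 0], 0.0]])

```text
time_s: 64.92
tool_pos: [0.429, -0.1579, 0.2094]
tool_rot: [180.0, 0.0, -101.5]
force: [-0.4, 0.3, -0.1]
grip_width: 0.0002
```

Run:
```python
from cell import env
from h import *
from plan import *
s=cam(env,"side");t=cam(env,"top");plan([],env)
crop(s,195,165,110,80,7,"s_38.png");crop(t,170,150,90,85,7,"t_38.png")
g=lambda x,y:((x+.5)/7-.5+170,(y+.5)/7-.5+150)
```

```text
now [ 0.4289 -0.1583  0.2095] [-1.8000e+02 -1.0000e-02 -1.0152e+02] F [-0.2  0.6 -0.7] w 0.0006 t 65.02
```

View pics/s_38.png

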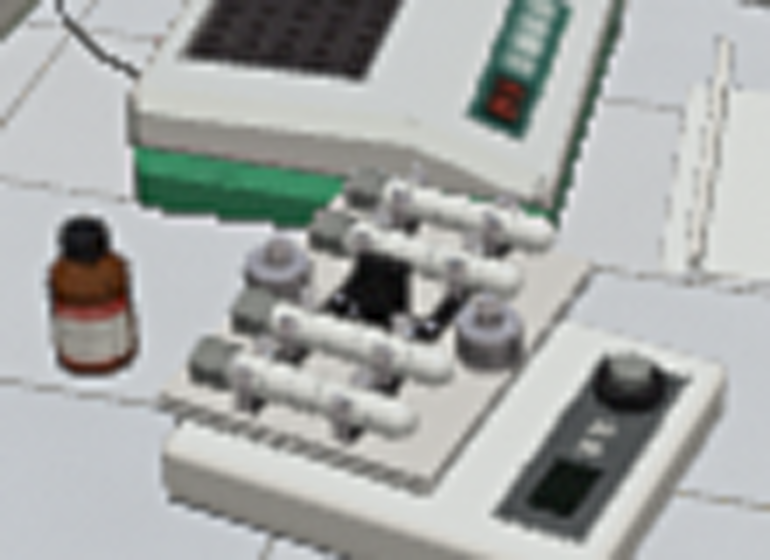

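View pics/t_38.png

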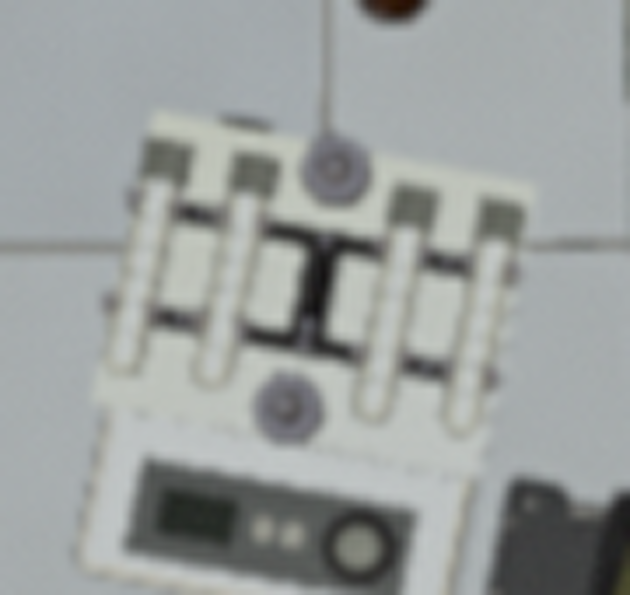

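```bash
python3 -c "
from cell import env
print(env.sign_off())"
```

```text
the job is handed in; nothing more can be done
None
```

The mixer is set up and started, and I handed the job in at about 65 s. `sign_off` gives no verdict, so what follows comes from my own checks.

- **Plate:** It lies flat on the deck with both posts through its holes. I released it with the tool at z = 0.0948 m, the height expected for a seated plate.
- **Collars:** One sits over each post, with the post tip centred in each bore in the top view. No collar was knocked aside, and I saw no grip slip.
- **Tubes:** All four pale tubes with grey caps are in the clips, with the lips over them. In the top view each middle is within about 3 mm of its clip point and each axis within about 2° of the line of the posts. The fingertips reached the plate at the end of the pushes, so the last tube may sit about 1 mm high (4 mm is allowed).
- **Yellow look-alike:** I left it alone.
- **Start button:** I pressed it to its stop. It moved about 4 mm from first contact and the force rose to 25 N at the end. I judged the press from that travel and force, since there is no reading of the button itself. It has sprung back out.
- **Bottle and arm:** The amber bottle is still standing. The arm is clear of everything.

No final check failed. While I was measuring, one deck screw in the side view was picked up wrongly and I dropped it. The two cameras otherwise agreed to within about 2–4 mm.

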